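# Load, cover and clamp the polishing tub

### The job

Get the polishing tub ready to run: pour all the polishing stones out of the scoop into the tub, stand the scoop upright on the bench, then lower the lid plate over the tub's two pins until it rests flush on the rim. Then lay the adjustable wrench flat on the bench around the brass clamp nut, close its jaw snugly on the nut by rolling its worm (never by pushing the jaw itself), and only then turn the nut clockwise to its stop so the red dog slides over the lid. Leave the wrench snug on the nut, and do not disturb the bottle or the jar.

Things in the scene. Friction and masses are not known exactly. Their poses are not given: they have to be found in the camera images.
- tub: Fixed grey tub; origin on the bench under its well's middle, x, y along its sides. Outside 120 x 116 mm, rim 42 mm high, walls 8 mm, floor 8 mm. Lugs at x = +-77 mm, tops level with the rim, each carry an upright steel pin at (+-77, 0): 10 mm across, 15 mm tall, top 5 mm tapered to 4 mm. A blue guide block stands on the -y side (x +-27 mm, y -92 to -66 mm, 68 mm high).
- dog: Red dog that the nut slides along the tub's +y out of the blue guide block, over the lid's edge. Origin at the middle of its tip's lower edge: 67 mm from the tub's middle at the start, 52.5 mm above the bench. 26 mm wide, 10 mm thick.
- tub_rim (a point): Middle of the tub's mouth, at rim height (42 mm above the bench); axes as the tub's.
- nut_top (a point): Centre of the brass hexagon nut's top, 16 mm above the bench, 155 mm along the tub's -y from its middle; axes stay the tub's. 30 mm across flats, sides from 1 to 15.5 mm high, a 16 mm stud end above to 19 mm. It turns about a vertical axis and does not rise. At joint nut = 0 its corners lie at 0, 60, 120.. deg from the tub's x, its flats face 30, 90, 150.. deg.
- nut (a joint): Turn of the nut in rad, clockwise seen from above: 0 at the start, stop at 1.05 (60 deg). Takes about 0.15 N m. Drives the dog 20 mm per rad towards the tub, from 9 mm clear of a seated lid to 12 mm over its edge; a lid not fully down blocks it.
- lid: Loose aluminium lid plate, 190 x 116 x 8 mm (x, y, z), 0.4 kg; origin at the centre of its underside. Two through holes, 13.5 mm wide, at x = +-77 mm, y = 0. A black bar grip stands on its middle: 14 mm (x) by 60 mm (y), 8 to 36 mm above the underside. Either way round fits. Flush: its underside at rim height.
- scoop: Loose slick white scoop (dosing cup), 0.13 kg; origin at its underside's centre, z up. Inner floor 56 x 54 mm (x, y), 4 mm thick; sides 39 mm high; the walls across y flare 35 deg from upright, lips at y = +-54 mm, z = 38 mm: it pours over either lip when rolled about its x. Blue handle along +x, x = 32 to 122 mm, y = 0, 12 mm wide (y), 21 to 39 mm above the underside.
- wrench: Loose steel adjustable wrench lying flat, 0.52 kg; origin on its underside, x along the handle to the jaws. Handle 22 mm wide, 14 mm thick, x = -120 to 50 mm (balance at x = 25); head 16 mm thick, x = 45 to 85.5, y = -29 to 37 mm; throat floor x = 85.5; fixed jaw on the +y side, inner face y = +15, x = 85.5 to 120.5 mm, 22 mm wide.
- wrench_mouth (a point): Point of the wrench where the nut's centre sits when a flat lies on the fixed jaw: x = 105 mm, y = 0, z = 8 mm in the wrench's frame; axes as the wrench's.
- jaw: The wrench's movable jaw, on its -y side, sliding along its y; same axes. Its origin's y is its inner face's: opening = 15 mm minus that y in the wrench's frame. Block 20 mm wide, x = 87 to 119.5 mm in the wrench's frame, top 15.5 mm above its underside. Opening 24 to 40 mm; 30 mm is snug on the nut. To be moved only by the worm.
- worm (a joint): Turn of the wrench's worm, rad: opening = 24 mm + 1.5 mm per rad (snug at about 4.0). Knurled roller, radius 9.5 mm, 18 mm long, axis along the wrench's y, centre at x = 66, y = -17, z = 11 mm in its frame; top 4.5 mm proud of the head. Press on its top (about 8 N) and drag towards the jaws to close, towards the handle to open. Stays where left (0.03 N m).
- stone0: Terracotta ceramic polishing stone, a six-sided stub 16 mm across corners and 15 mm long, 11 g; origin at its centre, z along it. At the start in the scoop. May be absent.
- stone1: Blue ceramic polishing stone, a six-sided stub 16 mm across corners and 15 mm long, 11 g; origin at its centre, z along it. At the start in the scoop. May be absent.
- stone2: Terracotta ceramic polishing stone, a six-sided stub 16 mm across corners and 15 mm long, 11 g; origin at its centre, z along it. At the start in the scoop. May be absent.
- stone3: Blue ceramic polishing stone, a six-sided stub 16 mm across corners and 15 mm long, 11 g; origin at its centre, z along it. At the start in the scoop. May be absent.
- stone4: Terracotta ceramic polishing stone, a six-sided stub 16 mm across corners and 15 mm long, 11 g; origin at its centre, z along it. At the start in the scoop. May be absent.
- stone5: Blue ceramic polishing stone, a six-sided stub 16 mm across corners and 15 mm long, 11 g; origin at its centre, z along it. At the start in the scoop. May be absent.
- stone6: Terracotta ceramic polishing stone, a six-sided stub 16 mm across corners and 15 mm long, 11 g; origin at its centre, z along it. At the start in the scoop. May be absent.
- stone7: Blue ceramic polishing stone, a six-sided stub 16 mm across corners and 15 mm long, 11 g; origin at its centre, z along it. At the start in the scoop. May be absent.
- bottle: Bystander: amber bottle with red cap, 64 mm across, 130 mm tall; origin under its middle.
- jar: Bystander: white jar with red cap, 66 mm across, 90 mm tall; origin under its middle.

How it is judged:
By the outcome, as a careful person would: the job done as asked, in the order asked, and still so for the second after the job is handed in, with the robot touching nothing.
Of stone0, stone1, stone2, stone3, stone4, stone5, stone6, stone7 only 4 to 8 are there at a start; the rules pass over those that are not, and their reading is None.
At some moment in a run one of lid, wrench, scoop may be knocked a few centimetres aside while the robot is not near it.
It also fails if it takes over 208 s, if anything falls off the work surface, if the arm or the gripper's body presses on something with over 40 N, if the wrist force passes 120 N, or if a joint passes its speed limit or range.

### The arm

A 6-joint arm with a two-finger parallel gripper is mounted at the origin on the work surface. World frame = base frame: x ahead of the robot, y to its left, z up, the work surface at z = 0. Lengths are in m, angles in rad, forces in N, time in s.
With the tool pointing down it reaches from about 0.325 to 0.875 m from the base axis. Payload 4.4 kg.
Tool frame: the origin (TCP) lies midway between the tips of the shut fingers; the grasp point (between the pads) lies 19 mm behind it (r.hold_point_z is the z of the grasp point in the tool frame, in m); z points along the fingers, y is the line along which they close (so a half turn about z gives the same grasp; the last joint's range is limited). The gripper opens to 85 mm and grips with 20 to 120 N. Pads are 22 mm wide; open, the fingers measure 114 mm over their backs; the gripper's body (76 mm by 85 mm) begins 54 mm behind the grasp point. The pads swing forward as they close: fully open they stand 13 mm farther back than shut.
Start: joints at [-1.464, 0.207, 1.542, -0, 1.393, -0.15], TCP at [0.146, -0.556, 0.231] pointing down, gripper open.
Joint ranges: [-2.73, 2.73], [-0.86, 2.22], [0.23, 2.46], [-1.11, 4.25], [0.08, 2.63], [-2.82, 2.82]. Speed limits (rad/s): [2.79, 2.79, 3.14, 3.14, 3.14, 3.14].

### API

Orientations are given as a 3x3 rotation matrix whose columns are the frame's x, y, z axes.
In Python, from rig import r, capture, calibration, job gives the robot as it stands.
- The arm moves only by the tool step_arm, never from a script. Its argument "increments" is a list of rows, each a list of 7 numbers: the closure, from -1 (fully open) to 1 (shut), then the shift along the tool's x, y, z in units of 0.2 m (1.0 is 0.2 m), then the turn, a rotation vector about the tool's x, y, z in units of 2 pi rad (1.0 is 2 pi rad). A call has 1 to 5 rows; each row is the pose to reach, as a shift and turn from the pose commanded when the call began, along the tool's axes at that moment, turning the shorter way round; what a row does not reach only later rows make up. A row lasts 1/10 s, in which the tool goes at most 50 mm and 8.59 degrees, less where a joint would pass 70% of its speed; a pose out of reach is approached as far as the arm can. A call with a number of a shift or a turn outside -1 to 1 is refused whole. A call with a gripper value outside its range is refused whole. The fingers move at their own pace and stop on an object; "grip_force" is the grip in N (left out, the last holds). Time passes only in rows, so rows that repeat a pose let the fingers close. It gives the time, the measured TCP pose, the force, the opening and the grip force at its end, in the units of the state.
- r.observe(): the state, without advancing time (a new reading comes with each control period).
- capture(name): name is "scene" or "top" or "wrist"; returns the picture (400x640x3 uint8, red, green, blue); there is no depth.
- calibration(name): a dict with "fx", "fy", "cx", "cy" (pixels), "view" (4x4, takes a point from world to camera coordinates). Camera axes: x right, y up, looking along -z (the intrinsics and any distortion apply to the point x, -y, -z); pixel columns grow to the right and rows downward; lengths in m; the calibration is good to about 2 mm. A picture is of the moment at which its call begins: read the wrist's pose just before it. calibration takes no time and is no camera call; for the wrist camera it gives the pose at the moment of the call.
- job.sign_off(): hands the job in; it is judged then, once.
The state is a dict: "time_s": time; "q": joint angles; "dq": joint speeds; "joint_torque": joint torques, N m; "tcp_pos": TCP position; "eef_rot": TCP orientation; "ft_force": force on the tool from outside, world axes, zero at the start; "moment": the same for the moment, N m; "gripper_width": finger opening in m; "grasp_force": force on a finger pad.
Only numpy, scipy, OpenCV 4.12 (cv2) and the standard library are available. Lean on these libraries where they do the work, as an engineer would, in place of code of your own. Each camera call takes 0.05 s, during which the arm holds its last target. There are 200 camera calls.

## Working session

There is one attempt and no reset: what is moved stays moved. The work goes in short steps, Python scripts to look and compute and a tool call to move; the robot and the scene stay as the last step left them, time stands still between calls to the robot, and variables do not carry over. Pictures are saved under pics/ and viewed, at most 14 in all, crops included, and the job is handed in when it is done.

Besides the shell and the picture viewer there is one more tool, called after "Request:" as name([rows], argument=value, ...), one row to a line, values as JSON. step_arm: Moves the arm, as the interface text tells. Shifts and turns lie within -1 to 1; 1 stands for 0.2 m of shift or 2 pi rad of turn. Its arguments: {"type":"object","properties":{"increments":{"type":"array","items":{"type":"array","items":{"type":"number"}}},"grip_force":{"type":"number"}},"required":["increments"]}

```bash
ls; mkdir -p pics; python3 - <<'E'
from rig import r,capture,calibration
import cv2,numpy as np
s=r.observe();print(s['time_s'],s['tcp_pos'],s['eef_rot'],s['gripper_width'],r.hold_point_z)
for n in ['scene','top','wrist']:
    c=calibration(n);print(n,{k:(np.round(v,4).tolist() if k=='view' else v) for k,v in c.items()})
    cv2.imwrite(f'pics/{n}0.png',cv2.cvtColor(capture(n),cv2.COLOR_RGB2BGR))
E
```

```text
pics
0.0 [ 0.14595451 -0.55538027  0.23010198] [[ 9.67211822e-01  2.53970943e-01 -2.24721107e-04]
 [ 2.53970779e-01 -9.67209162e-01  2.29811921e-03]
 [ 3.66303190e-04 -2.27984066e-03 -9.99997334e-01]] 0.0856161813661833 -0.0187
scene {'fx': 436.2050697914783, 'fy': 436.2050697914783, 'cx': 315.46671011585096, 'cy': 201.6408820876793, 'view': [[-0.6373, 0.7706, -0.0058, 0.3881], [-0.6515, -0.5349, 0.538, 0.3537], [0.4115, 0.3466, 0.8429, -1.253], [0.0, 0.0, 0.0, 1.0]]}
top {'fx': 507.79742961331544, 'fy': 507.79742961331544, 'cx': 322.42730242171, 'cy': 189.2425337376684, 'view': [[0.0379, -0.9993, 0.0062, -0.0198], [0.978, 0.0383, 0.2052, -0.6104], [-0.2053, -0.0017, 0.9787, -1.3403], [0.0, 0.0, 0.0, 1.0]]}
wrist {'fx': 309.8041250773229, 'fy': 309.8041250773229, 'cx': 321.3851169118738, 'cy': 198.26708421595202, 'view': [[0.255, -0.9669, -0.0017, -0.5751], [0.9274, 0.2451, -0.2827, 0.0367], [0.2738, 0.0706, 0.9592, -0.3787], [0.0, 0.0, 0.0, 1.0]]}
```

View pics/scene0.png

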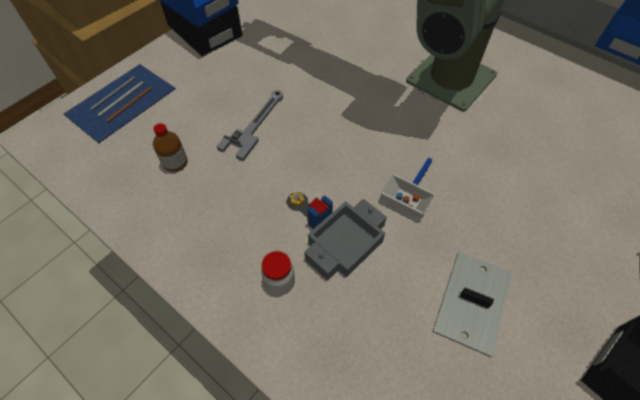

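View pics/top0.png

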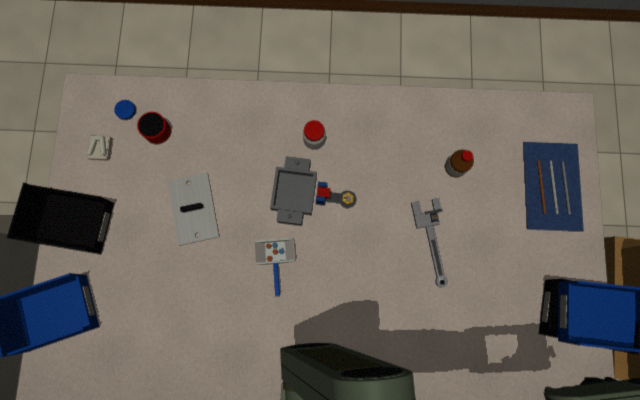

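Scene: scoop (405,195), tub (345,240), nut (297,199), lid (473,303), wrench (250,130). Top: tub (295,190), nut (347,199), lid (194,208), scoop (275,251) with handle downwards to (277,295), wrench head (427,212) to ring end (441,282).

```bash
cat > h.py <<'E'
from rig import r,capture,calibration,job
import cv2,numpy as np
from scipy.spatial.transform import Rotation as Ro
def ray(c,u,v):
    V=np.array(c['view']);R=V[:3,:3];o=-R.T@V[:3,3]
    d=R.T@np.array([(u-c['cx'])/c['fx'],-(v-c['cy'])/c['fy'],-1.]);return o,d/np.linalg.norm(d)
def onz(c,u,v,z):
    o,d=ray(c,u,v);return o+d*(z-o[2])/d[2]
def tri(obs):
    "obs: [(calib,u,v),..] -> point, residual mm"
    A=np.zeros((3,3));b=np.zeros(3);L=[]
    for c,u,v in obs:
        o,d=ray(c,u,v);P=np.eye(3)-np.outer(d,d);A+=P;b+=P@o;L.append((o,P))
    x=np.linalg.solve(A,b);return x,[round(1e3*np.linalg.norm(P@(x-o)),1) for o,P in L]
def proj(c,p):
    q=np.array(c['view'])@np.append(p,1);return np.array([c['cx']+c['fx']*q[0]/-q[2],c['cy']-c['fy']*q[1]/-q[2]])
def down(yaw):
    "tool pointing down, tool y (closing line) at world angle yaw"
    y=np.array([np.cos(yaw),np.sin(yaw),0]);z=np.array([0,0,-1.]);return np.column_stack([np.cross(y,z),y,z])
def go(p,R=None,p0=None,R0=None):
    "increments from the present (or p0,R0) pose to p,R"
    s=r.observe();p0=s['tcp_pos'] if p0 is None else p0;R0=s['eef_rot'] if R0 is None else R0
    R=R0 if R is None else R
    t=Ro.from_matrix(R0.T@R).as_rotvec()
    print('shift',np.round(R0.T@(np.array(p)-p0)/.2,4).tolist(),'turn',np.round(t/2/np.pi,4).tolist(),'mm',round(1e3*np.linalg.norm(p-p0)),'deg',round(np.degrees(np.linalg.norm(t)),1))
def snap(name,file):
    c=calibration(name);im=cv2.cvtColor(capture(name),cv2.COLOR_RGB2BGR);cv2.imwrite('pics/'+file,im)
    np.save('pics/'+file[:-4]+'.npy',c,allow_pickle=True);return c,im
def st():
    s=r.observe();R=s['eef_rot'];print('t',round(s['time_s'],2),'tcp',np.round(s['tcp_pos'],4),'yaw_y',round(np.degrees(np.arctan2(R[1,1],R[0,1])),1),'z',np.round(R[:,2],3),'F',np.round(s['ft_force'],1),'w',round(s['gripper_width'],4),'g',round(s['grasp_force'],1),'q',np.round(s['q'],2))
E
python3 - <<'E'
from h import *
T=calibration('top');S=calibration('scene')
for n,a,z in [('tub',(295,190),.03),('nut',(347,199),.016),('lid',(194,208),.01),('scoop',(275,251),.03),('handle_end',(277,295),.03),('wr head',(427,212),.015),('wr end',(441,282),.014),('bottle',(463,160),.1),('jar',(314,132),.09),('dog',(325,193),.06)]:
    print(n,np.round(onz(T,*a,z),3))
for n,a,b in [('lid',(194,208),(476,298)),('nut',(347,199),(297,199)),('jar',(314,130),(276,264)),('handle end',(277,295),(429,159)),('ringend',(441,282),(279,94))]:
    print(n,tri([(T,*a),(S,*b)]))
im=cv2.imread('pics/top0.png')
a=cv2.resize(im[145:305,230:370],None,fx=3.6,fy=3.6,interpolation=cv2.INTER_CUBIC)
cv2.imwrite('pics/c1.png',a)
E
```

```text
tub [0.612 0.081 0.03 ]
nut [ 0.595 -0.067  0.016]
lid [0.553 0.367 0.01 ]
scoop [0.439 0.128 0.03 ]
handle_end [0.32  0.116 0.03 ]
wr head [ 0.567 -0.295  0.015]
wr end [ 0.372 -0.333  0.014]
bottle [ 0.699 -0.376  0.1  ]
jar [0.766 0.033 0.09 ]
dog [ 0.601 -0.004  0.06 ]
lid (array([0.55108795, 0.36927794, 0.01622664]), [np.float64(4.1), np.float64(4.1)])
nut (array([ 0.59606185, -0.06724399,  0.00927467]), [np.float64(0.4), np.float64(0.4)])
jar (array([0.77246858, 0.034538  , 0.08705598]), [np.float64(1.3), np.float64(1.3)])
handle end (array([0.31994253, 0.1156464 , 0.03614277]), [np.float64(0.4), np.float64(0.4)])
ringend (array([ 0.37074679, -0.33073786,  0.01529155]), [np.float64(2.7), np.float64(2.7)])
```

```bash
python3 - <<'E'
from h import *
st();s=r.observe();c=calibration('wrist');o,d=ray(c,c['cx'],c['cy']);R=s['eef_rot']
print('cam in tool',R.T@(o-s['tcp_pos']),'axis in tool',R.T@d)
go([.40,-.28,.30],down(np.radians(20)))
go([.45,.02,.30],down(np.radians(90)),p0=np.array([.40,-.28,.30]),R0=down(np.radians(20)))
E
```

```text
t 0.15 tcp [ 0.146  -0.5555  0.2304] yaw_y -75.3 z [-0.     0.002 -1.   ] F [0.9 1.  0.3] w 0.0855 g 0.0 q [-1.46  0.21  1.54 -0.    1.39 -0.15]
cam in tool [ 0.0724547   0.00102245 -0.14242681] axis in tool [-2.83023538e-01  7.62302121e-04  9.59112661e-01]
shift [1.5786, -1.0106, -0.346] turn [-0.0002, -0.0003, -0.2647] mm 381 deg 95.3
shift [1.324, 0.748, 0.0] turn [0.0, 0.0, -0.1944] mm 304 deg 70.0
```

View pics/c1.png

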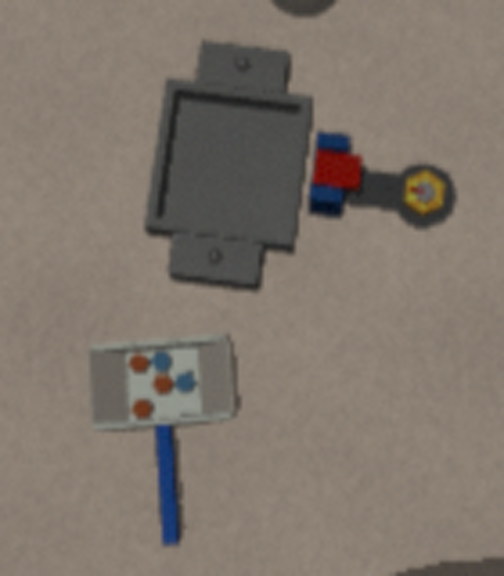

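```bash
python3 - <<'E'
from h import *
q=r.observe()['q']
def FK(q1,a,q4,q5,q6):return (Ro.from_euler('ZYZYZ',[q1,a,q4,q5,q6+np.pi/2])).as_matrix() if 0 else (Ro.from_euler('ZYZ',[q1,a,q4])*Ro.from_euler('YZ',[q5,q6+np.pi/2])).as_matrix()
print(np.round(FK(q[0],q[1]+q[2],q[3],q[4],q[5])-r.observe()['eef_rot'],2).tolist())
for a in (95,110):
  for yaw in (96,-84):
    sg=1 if yaw<0 else -1
    for roll in (-25,0,30,60,80,95,110):
      # world rotation about +x so tool z goes from down toward +y
      R=Ro.from_euler('x',roll,degrees=True).as_matrix()@down(np.radians(yaw))
      M=Ro.from_euler('ZY',[8,a],degrees=True).as_matrix().T@R
      e=Ro.from_matrix(M).as_euler('ZYZ')
      print(a,yaw,roll,'q4',round(e[0],2),'q5',round(e[1],2),'q6',round((e[2]-np.pi/2+np.pi)%(2*np.pi)-np.pi,2))
E
```

```text
[[-0.0, 0.0, -0.0], [0.0, 0.0, 0.0], [-0.0, -0.0, -0.0]]
95 96 -25 q4 -0.43 q5 1.55 q6 -1.51
95 96 0 q4 -0.0 q5 1.48 q6 -1.54
95 96 30 q4 0.52 q5 1.43 q6 -1.6
95 96 60 q4 1.05 q5 1.41 q6 -1.68
95 96 80 q4 1.41 q5 1.42 q6 -1.74
95 96 95 q4 1.67 q5 1.44 q6 -1.78
95 96 110 q4 1.93 q5 1.47 q6 -1.81
95 -84 -25 q4 -0.43 q5 1.55 q6 1.63
95 -84 0 q4 0.0 q5 1.48 q6 1.61
95 -84 30 q4 0.52 q5 1.43 q6 1.54
95 -84 60 q4 1.05 q5 1.41 q6 1.46
95 -84 80 q4 1.41 q5 1.42 q6 1.4
95 -84 95 q4 1.67 q5 1.44 q6 1.37
95 -84 110 q4 1.93 q5 1.47 q6 1.34
110 96 -25 q4 -0.45 q5 1.31 q6 -1.4
110 96 0 q4 0.0 q5 1.22 q6 -1.54
110 96 30 q4 0.56 q5 1.2 q6 -1.74
110 96 60 q4 1.11 q5 1.28 q6 -1.92
110 96 80 q4 1.45 q5 1.38 q6 -2.0
110 96 95 q4 1.7 q5 1.47 q6 -2.04
110 96 110 q4 1.95 q5 1.56 q6 -2.05
110 -84 -25 q4 -0.45 q5 1.31 q6 1.74
110 -84 0 q4 0.0 q5 1.22 q6 1.61
110 -84 30 q4 0.56 q5 1.2 q6 1.4
110 -84 60 q4 1.11 q5 1.28 q6 1.22
110 -84 80 q4 1.45 q5 1.38 q6 1.14
110 -84 95 q4 1.7 q5 1.47 q6 1.1
110 -84 110 q4 1.95 q5 1.56 q6 1.09
```

```bash
python3 - <<'E'
from h import *
P1,R1=np.array([.42,-.25,.30]),down(np.radians(-80));P2,R2=np.array([.48,.08,.30]),down(np.radians(-84))
go(P1,R1);go(P2,R2,P1,R1)
E
```

```text
shift [1.7134, -1.1303, -0.3457] turn [-0.0003, -0.0, 0.0131] mm 416 deg 4.7
shift [0.582, -1.5728, 0.0] turn [0.0, 0.0, 0.0111] mm 335 deg 4.0
```

Request:
step_arm([
  [-1,0.857,-0.565,-0.173,0,0,0.0065],
  [-1,0.857,-0.565,-0.173,0,0,0.0065],
  [-1,0.857,-0.565,-0.173,0,0,0.0065],
  [-1,0.857,-0.565,-0.173,0,0,0.0065],
  [-1,0.857,-0.565,-0.173,0,0,0.0065],
])

```text
time_s: 0.65
tcp_pos: [0.286, -0.4, 0.2668]
eef_rot: [[0.976, 0.219, 0.002], [0.219, -0.976, 0.0], [0.002, 0.0, -1.0]]
ft_force: [0.0, 0.5, -0.7]
gripper_width: 0.0855
grasp_force: 0.0
```

Request:
step_arm([
  [-1,0.857,-0.565,-0.173,0,0,0.0065],
  [-1,0.857,-0.565,-0.173,0,0,0.0065],
  [-1,0.857,-0.565,-0.173,0,0,0.0065],
  [-1,0.857,-0.565,-0.173,0,0,0.0065],
  [-1,0.857,-0.565,-0.173,0,0,0.0065],
])

```text
time_s: 1.15
tcp_pos: [0.4292, -0.2535, 0.3014]
eef_rot: [[0.984, 0.18, 0.002], [0.18, -0.984, -0.0], [0.002, 0.0, -1.0]]
ft_force: [0.2, -0.3, 0.6]
gripper_width: 0.0851
grasp_force: 0.0
```

Request:
step_arm([
  [-1,0.29,-0.786,0,0,0,0.005],
  [-1,0.29,-0.786,0,0,0,0.005],
  [-1,0.29,-0.786,0,0,0,0.005],
  [-1,0.29,-0.786,0,0,0,0.005],
  [-1,0.29,-0.786,0,0,0,0.005],
])

```text
time_s: 1.65
tcp_pos: [0.4558, -0.09, 0.3]
eef_rot: [[0.989, 0.147, -0.001], [0.147, -0.989, 0.0], [-0.001, -0.0, -1.0]]
ft_force: [0.1, -0.6, 0.6]
gripper_width: 0.0854
grasp_force: 0.0
```

Request:
step_arm([
  [-1,0.29,-0.786,0,0,0,0.005],
  [-1,0.29,-0.786,0,0,0,0.005],
  [-1,0.29,-0.786,0,0,0,0.005],
  [-1,0.29,-0.786,0,0,0,0.005],
  [-1,0.29,-0.786,0,0,0,0.005],
])

```text
time_s: 2.15
tcp_pos: [0.4914, 0.0728, 0.2999]
eef_rot: [[0.993, 0.114, -0.001], [0.114, -0.993, -0.001], [-0.001, 0.0, -1.0]]
ft_force: [-0.6, -0.1, 0.2]
gripper_width: 0.0854
grasp_force: 0.0
```

```bash
python3 - <<'E'
from h import *
st();c,im=snap('wrist','w1.png');st()
E
```

```text
t 2.15 tcp [0.4914 0.0728 0.2999] yaw_y -83.5 z [-0.001 -0.001 -1.   ] F [-0.6 -0.1  0.2] w 0.0854 g 0.0 q [-0.03 -0.01  1.64 -0.    1.52  1.43]
t 2.2 tcp [0.4912 0.0715 0.2999] yaw_y -83.5 z [-0.001 -0.001 -1.   ] F [-1.  -0.1  0.9] w 0.0857 g 0.0 q [-0.03 -0.01  1.64 -0.    1.52  1.43]
```

View pics/w1.png

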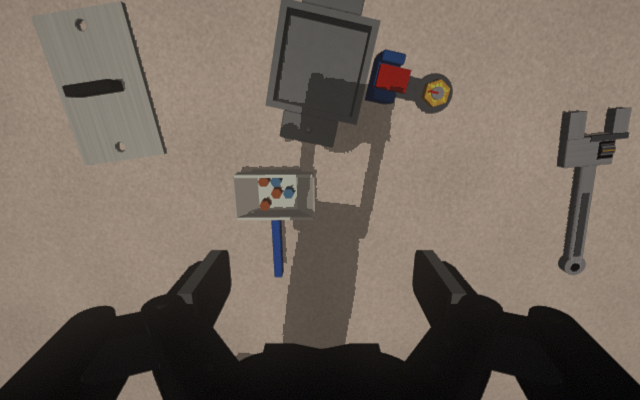

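Wrist picture: scoop body (275,195) with handle (277,222)–(278,275), tub (322,65), nut (437,93), lid (100,85) with holes (81,25),(120,146), grip (94,88), wrench head (592,140), ring (573,266).

```bash
cat >> h.py <<'E'
def blobs(im,lo,hi,amin=20,roi=None):
    "HSV mask blobs: (area, centre, minAreaRect, pts)"
    m=cv2.inRange(cv2.cvtColor(im,cv2.COLOR_BGR2HSV),np.array(lo),np.array(hi))
    if roi: k=np.zeros_like(m);k[roi[1]:roi[3],roi[0]:roi[2]]=255;m&=k
    n,l,s,ce=cv2.connectedComponentsWithStats(m);o=[]
    for i in range(1,n):
        if s[i,4]>=amin:
            p=np.argwhere(l==i)[:,::-1].astype(np.float32);o.append((int(s[i,4]),ce[i].round(1),cv2.minAreaRect(p),p))
    return sorted(o,key=lambda t:-t[0])
E
python3 - <<'E'
from h import *
W=np.load('pics/w1.npy',allow_pickle=True).item();w=cv2.imread('pics/w1.png')
T=calibration('top');t=cv2.imread('pics/top0.png')
def ends(b):
    p=b[3];d=np.array(cv2.fitLine(p,cv2.DIST_L2,0,.01,.01)).ravel();s=(p-d[2:])@d[:2];return d[2:]+d[:2]*s.min(),d[2:]+d[:2]*s.max()
for nm,c,im,roi in(('W',W,w,(250,215,300,290)),('T',T,t,(260,255,295,305))):
    b=blobs(im,(105,120,40),(130,255,255),20,roi)[0];e=ends(b);e=sorted(e,key=lambda x:x[1])
    print(nm,b[0],b[1],[x.round(1) for x in e],[onz(c,*x,.039).round(4) for x in e])
for nm,c,im,roi in(('W',W,w,(410,70,460,115)),('T',T,t,(335,185,360,212))):
    b=blobs(im,(18,100,60),(38,255,255),5,roi);p=np.vstack([x[3] for x in b]);(cc,rad)=cv2.minEnclosingCircle(p);print('nut',nm,cc,rad,onz(c,*cc,.0155).round(4))
for nm,c,im,roi in(('W',W,w,(370,60,412,105)),('T',T,t,(312,180,335,205))):
    b=blobs(im,(0,150,60),(8,255,255),20,roi)[0];print('dog',nm,b[1],b[2],onz(c,*b[1],.0625).round(4))
for nm,c,im,roi in(('W',W,w,(50,70,135,105)),('T',T,t,(175,195,210,222))):
    b=blobs(im,(0,0,0),(180,255,45),20,roi)[0];print('lidgrip',nm,b[0],b[1],b[2])
print('pins T z57',onz(T,297.2,162.5,.057).round(4),onz(T,289.4,216.1,.057).round(4))
print('lid holes W z8',onz(W,81,25,.008).round(4),onz(W,120,146,.008).round(4))
a=cv2.resize(w[0:170,20:170],None,fx=3.3,fy=3.3);b=cv2.resize(w[0:170,250:410],None,fx=3.3,fy=3.3,interpolation=cv2.INTER_CUBIC)
cv2.imwrite('pics/c2.png',cv2.resize(w[0:240,230:460],None,fx=2.5,fy=2.5,interpolation=cv2.INTER_CUBIC))
E
```

```text
W 425 [276.7 247.9] [array([275.3, 220.8], dtype=float32), array([278.3, 276.1], dtype=float32)] [array([0.4055, 0.1258, 0.039 ]), array([0.3197, 0.1152, 0.039 ])]
T 131 [276.  279.1] [array([275.1, 262.9], dtype=float32), array([276.9, 295.1], dtype=float32)] [array([0.4054, 0.1249, 0.039 ]), array([0.3199, 0.1154, 0.039 ])]
nut W (435.5, 92.0) 14.396280288696289 [ 0.599  -0.066   0.0155]
nut T (347.34375, 198.0625) 6.098015308380127 [ 0.5978 -0.0682  0.0155]
dog W [392.7  77.9] ((392.5764465332031, 77.90586853027344), (31.23798942565918, 23.64542007446289), 12.528807640075684) [0.6045 0.0023 0.0625]
dog T [323.4 191.8] ((323.4807434082031, 191.5961456298828), (12.551432609558105, 8.825225830078125), 11.309932708740234) [0.6038 0.0007 0.0625]
lidgrip W 719 [92.9 88. ] ((92.57514190673828, 87.98843383789062), (13.228975296020508, 58.46598815917969), 81.25383758544922)
lidgrip T 116 [191.4 207.1] ((191.4038543701172, 207.01922607421875), (5.295135498046875, 21.57277488708496), 78.69007110595703)
pins T z57 [0.6859 0.0774 0.057 ] [0.5332 0.0915 0.057 ]
lid holes W z8 [0.6264 0.3903 0.008 ] [0.4793 0.3521 0.008 ]
```

View pics/c2.png

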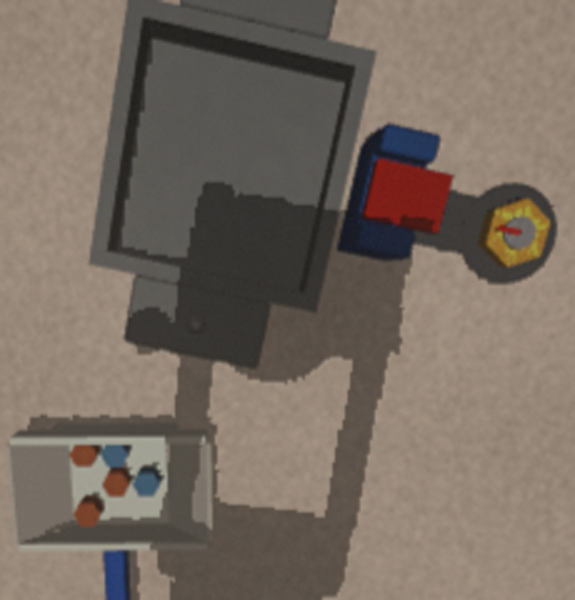

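```bash
python3 - <<'E'
from h import *
R=down(np.radians(-83.3))
go([.3698,.1212,.15],R);go([.3698,.1212,.013],R,np.array([.3698,.1212,.15]),R)
E
```

```text
shift [-0.5743, -0.316, 0.7499] turn [0.0002, 0.0002, -0.0007] mm 199 deg 0.3
shift [0.0, 0.0, 0.685] turn [0.0, 0.0, 0.0] mm 137 deg 0.0
```

Request:
step_arm([
  [-1,-0.574,-0.316,0.75,0,0,-0.0007],
  [-1,-0.574,-0.316,0.75,0,0,-0.0007],
  [-1,-0.574,-0.316,0.75,0,0,-0.0007],
  [-1,-0.574,-0.316,0.75,0,0,-0.0007],
  [-1,-0.574,-0.316,0.75,0,0,-0.0007],
])

```text
time_s: 2.7
tcp_pos: [0.3571, 0.1204, 0.1414]
eef_rot: [[0.993, 0.116, -0.023], [0.116, -0.993, -0.003], [-0.023, 0.0, -1.0]]
ft_force: [-1.0, 0.3, -1.2]
gripper_width: 0.0851
grasp_force: 0.0
```

Request:
step_arm([
  [-1,0,0,0.15,0,0,0],
  [-1,0,0,0.3,0,0,0],
  [-1,0,0,0.45,0,0,0],
  [-1,0,0,0.6,0,0,0],
  [-1,0,0,0.685,0,0,0],
])

```text
time_s: 3.2
tcp_pos: [0.3693, 0.1203, 0.0118]
eef_rot: [[0.994, 0.114, -0.002], [0.114, -0.994, -0.001], [-0.003, 0.001, -1.0]]
ft_force: [-0.4, -0.3, -0.3]
gripper_width: 0.0854
grasp_force: 0.0
```

Request:
step_arm([
  [-1,0,0,0,0,0,0],
  [-1,0,0,0,0,0,0],
])

```text
time_s: 3.4
tcp_pos: [0.3707, 0.1212, 0.0139]
eef_rot: [[0.993, 0.114, 0.0], [0.114, -0.993, -0.0], [0.0, 0.0, -1.0]]
ft_force: [0.2, 0.1, 0.9]
gripper_width: 0.0855
grasp_force: 0.0
```

```bash
python3 - <<'E'
from h import *
st();go([.3698,.1212,.013],down(np.radians(-83.3)))
E
```

```text
t 3.4 tcp [0.3707 0.1212 0.0139] yaw_y -83.4 z [ 0. -0. -1.] F [0.2 0.1 0.9] w 0.0855 g 0.0 q [ 0.09  0.15  2.14 -0.    0.84  1.55]
shift [-0.0044, -0.0005, 0.0043] turn [0.0001, -0.0, -0.0004] mm 1 deg 0.1
```

Request:
step_arm([
  [0.5,0,0,0,0,0,0],
  [1,0,0,0,0,0,0],
  [1,0,0,0,0,0,0],
  [1,0,0,0,0,0,0],
  [1,0,0,0,0,0,0],
], grip_force=60)

```text
time_s: 3.9
tcp_pos: [0.3699, 0.1226, 0.0138]
eef_rot: [[0.993, 0.117, 0.001], [0.117, -0.993, 0.0], [0.001, 0.0, -1.0]]
ft_force: [-0.2, -0.8, -0.3]
gripper_width: 0.0124
grasp_force: 0.3
```

Request:
step_arm([
  [1,0,0,0,0,0,0],
  [1,0,0,0,0,0,0],
  [1,0,0,0,0,0,0],
  [1,0,0,0,0,0,0],
])

```text
time_s: 4.3
tcp_pos: [0.37, 0.1227, 0.0138]
eef_rot: [[0.993, 0.116, 0.0], [0.116, -0.993, 0.0], [0.0, -0.0, -1.0]]
ft_force: [-2.7, 0.1, 5.1]
gripper_width: 0.0109
grasp_force: 61.6
```

Request:
step_arm([
  [1,0,0,-0.05,0,0,0],
  [1,0,0,-0.15,0,0,0],
  [1,0,0,-0.3,0,0,0],
  [1,0,0,-0.4,0,0,0],
  [1,0,0,-0.5,0,0,0],
])

```text
time_s: 4.8
tcp_pos: [0.3692, 0.1224, 0.1145]
eef_rot: [[0.993, 0.117, -0.0], [0.117, -0.993, -0.0], [-0.0, 0.0, -1.0]]
ft_force: [0.4, -0.5, -1.8]
gripper_width: 0.0107
grasp_force: 60.5
```

```bash
python3 - <<'E'
from h import *
st();c,im=snap('wrist','w2.png')
E
```

```text
t 4.8 tcp [0.3692 0.1224 0.1145] yaw_y -83.3 z [-0. -0. -1.] F [ 0.4 -0.5 -1.8] w 0.0107 g 60.5 q [ 0.1  -0.06  2.09 -0.    1.11  1.55]
```

View pics/w2.png

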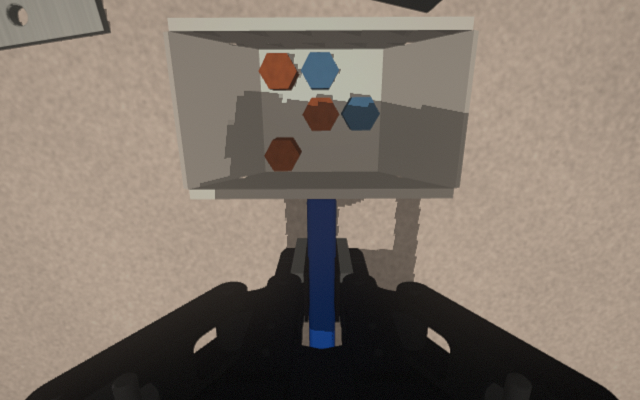

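```bash
python3 - <<'E'
from h import *
y=np.radians(-4.8);uy=np.array([-np.sin(y),np.cos(y),0]);ux=np.array([np.cos(y),np.sin(y),0])
C=np.array([.611,.084,0]);R=down(y-np.pi/2)
def pose(ty,z,psi):return C-.068*ux+ty*uy+[0,0,z],Ro.from_rotvec(ux*np.radians(psi)).as_matrix()@R
A=pose(.055,.13,0);go(*A)
for psi,ty in((30,.055),(52,.058),(70,.06),(92,.05)):
    B=pose(ty,.13,psi);print(psi);go(*B,*A);A=B
E
```

```text
shift [0.8868, -0.0051, -0.0576] turn [-0.0001, -0.0009, 0.032] mm 178 deg 11.5
30
shift [0.0, 0.0, 0.0] turn [0.0833, 0.0, 0.0] mm 0 deg 30.0
52
shift [0.0, -0.013, 0.0075] turn [0.0611, 0.0, -0.0] mm 3 deg 22.0
70
shift [-0.0, -0.0062, 0.0079] turn [0.05, 0.0, 0.0] mm 2 deg 18.0
92
shift [-0.0, 0.0171, -0.047] turn [0.0611, 0.0, -0.0] mm 10 deg 22.0
```

Request:
step_arm([
  [1,0.04,0,-0.01,0,0,0.002],
  [1,0.12,0,-0.03,0,0,0.005],
  [1,0.22,0,-0.045,0,0,0.009],
  [1,0.33,0,-0.058,0,0,0.013],
  [1,0.44,0,-0.058,0,0,0.017],
])

```text
time_s: 5.35
tcp_pos: [0.4574, 0.1327, 0.1236]
eef_rot: [[1.0, 0.008, -0.002], [0.008, -1.0, -0.0], [-0.002, 0.0, -1.0]]
ft_force: [-0.2, 0.5, -1.9]
gripper_width: 0.0111
grasp_force: 60.5
```

Request:
step_arm([
  [1,0.11,-0.002,0,0,0,0.004],
  [1,0.22,-0.003,0,0,0,0.008],
  [1,0.32,-0.005,0,0,0,0.012],
  [1,0.4,-0.005,0,0,0,0.015],
  [1,0.442,-0.007,0,0,0,0.015],
])

```text
time_s: 5.85
tcp_pos: [0.5461, 0.1348, 0.123]
eef_rot: [[0.996, -0.085, -0.003], [-0.085, -0.996, -0.0], [-0.003, 0.001, -1.0]]
ft_force: [-0.4, -0.3, -1.8]
gripper_width: 0.0107
grasp_force: 60.6
```

Request:
step_arm([
  [1,0,0,0,0.01,0,0],
  [1,0,0,0,0.025,0,0],
  [1,0,0,0,0.042,0,0],
  [1,0,0,0,0.062,0,0],
  [1,0,0,0,0.083,0,0],
])

```text
time_s: 6.35
tcp_pos: [0.5453, 0.1352, 0.1248]
eef_rot: [[0.996, -0.072, 0.043], [-0.084, -0.862, 0.5], [0.001, -0.502, -0.865]]
ft_force: [-0.3, -0.6, -2.1]
gripper_width: 0.0105
grasp_force: 60.6
```

```bash
python3 - <<'E'
from h import *
st()
y=np.radians(-4.8);ux=np.array([np.cos(y),np.sin(y),0])
go(np.array([.5478,.1445,.13]),Ro.from_rotvec(ux*np.radians(30)).as_matrix()@down(y-np.pi/2))
c,im=snap('scene','s3.png')
E
```

```text
t 6.35 tcp [0.5453 0.1352 0.1248] yaw_y -94.8 z [ 0.043  0.5   -0.865] F [-0.3 -0.6 -2.1] w 0.0105 g 60.6 q [-0.21  0.29  1.78  0.56  1.2   1.21]
shift [0.0085, -0.0538, 0.0014] turn [-0.0004, -0.0001, 0.0001] mm 11 deg 0.1
```

Request:
step_arm([
  [1,0.008,-0.02,0.002,0.012,0,0],
  [1,0.008,-0.04,0.005,0.024,0,0],
  [1,0.008,-0.055,0.007,0.036,0,0],
  [1,0.008,-0.067,0.009,0.048,0,0],
  [1,0.008,-0.067,0.009,0.06,0,0],
])

```text
time_s: 6.9
tcp_pos: [0.5476, 0.1476, 0.1292]
eef_rot: [[0.997, -0.054, 0.064], [-0.084, -0.62, 0.78], [-0.002, -0.783, -0.623]]
ft_force: [0.1, 0.7, -2.0]
gripper_width: 0.0106
grasp_force: 60.7
```

Request:
step_arm([
  [1,0,0,0,0.005,0,0],
  [1,0,0,0,0.01,0,0],
  [1,0,0,0,0.015,0,0],
  [1,0,0,0,0.02,0,0],
  [1,0,0,0,0.025,0,0],
])

```text
time_s: 7.4
tcp_pos: [0.5483, 0.1475, 0.1304]
eef_rot: [[0.996, -0.041, 0.073], [-0.084, -0.49, 0.868], [0.001, -0.871, -0.491]]
ft_force: [0.1, 0.1, -1.6]
gripper_width: 0.0106
grasp_force: 60.7
```

Request:
step_arm([
  [1,0,0,0,0.005,0,0],
  [1,0,0,0,0.01,0,0],
  [1,0,0,0,0.015,0,0],
  [1,0,0,0,0.02,0,0],
  [1,0,0,0,0.025,0,0],
])

```text
time_s: 7.9
tcp_pos: [0.5483, 0.1473, 0.1302]
eef_rot: [[0.996, -0.029, 0.079], [-0.084, -0.347, 0.934], [0.0, -0.937, -0.348]]
ft_force: [0.3, 0.0, -1.3]
gripper_width: 0.0108
grasp_force: 60.8
```

Request:
step_arm([
  [1,0,0,-0.01,0.006,0,0],
  [1,0,0,-0.02,0.012,0,0],
  [1,0,0,-0.03,0.018,0,0],
  [1,0,0,-0.04,0.024,0,0],
  [1,0,0,-0.045,0.03,0,0],
])

```text
time_s: 8.4
tcp_pos: [0.5477, 0.1386, 0.1334]
eef_rot: [[0.996, -0.014, 0.084], [-0.085, -0.165, 0.983], [0.0, -0.986, -0.166]]
ft_force: [0.3, 0.3, -2.1]
gripper_width: 0.0107
grasp_force: 60.8
```

Request:
step_arm([
  [1,0,0,0,0.007,0,0],
  [1,0,0,0,0.014,0,0],
  [1,0,0,0,0.021,0,0],
  [1,0,0,0,0.028,0,0],
  [1,0,0,0,0.03,0,0],
])

```text
time_s: 8.9
tcp_pos: [0.5471, 0.1392, 0.1324]
eef_rot: [[0.996, -0.0, 0.084], [-0.084, 0.022, 0.996], [-0.002, -1.0, 0.022]]
ft_force: [-0.6, 1.1, -1.2]
gripper_width: 0.0106
grasp_force: 60.8
```

```bash
python3 - <<'E'
from h import *
st();c,im=snap('scene','s4.png');ct,it=snap('top','t4.png')
a=cv2.resize(im[130:310,240:460],None,fx=2.4,fy=2.4,interpolation=cv2.INTER_CUBIC);b=cv2.resize(it[140:300,230:370],(378,432),interpolation=cv2.INTER_CUBIC)
o=np.zeros((432,a.shape[1]+378,3),np.uint8);o[:a.shape[0],:a.shape[1]]=a[:432];o[:,a.shape[1]:]=b
cv2.imwrite('pics/c4.png',o[:, -800:] if o.shape[1]>800 else o)
E
```

```text
t 8.9 tcp [0.5471 0.1392 0.1324] yaw_y 91.0 z [0.084 0.996 0.022] F [-0.6  1.1 -1.2] w 0.0106 g 60.8 q [-0.48  0.83  1.71  1.25  1.81  0.57]
```

View pics/c4.png

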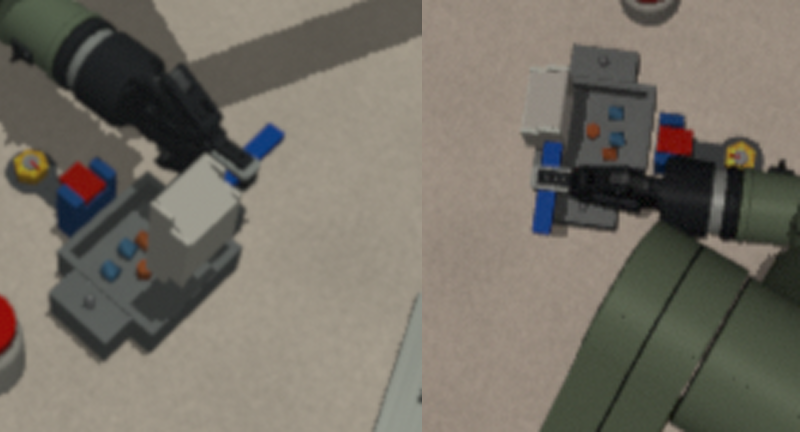

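Four stones show in the tub (2 blue, 2 terracotta); the fifth may be hidden by the scoop. I roll a bit further with a jiggle, then level it and look.

Request:
step_arm([
  [1,0,-0.08,0,0.012,0,0],
  [1,0,-0.08,0,0.024,0,0],
  [1,0,-0.08,0,0.034,0,0],
  [1,0.02,-0.08,0,0.034,0,0],
  [1,-0.02,-0.08,0,0.034,0,0],
])

```text
time_s: 9.5
tcp_pos: [0.5445, 0.1388, 0.1496]
eef_rot: [[0.996, 0.022, 0.082], [-0.084, 0.228, 0.97], [0.003, -0.973, 0.229]]
ft_force: [-0.6, -0.9, -1.5]
gripper_width: 0.011
grasp_force: 60.8
```

Request:
step_arm([
  [1,0,0,0,0,0,0],
  [1,0,-0.05,0,-0.02,0,0],
  [1,0,-0.1,0,-0.04,0,0],
  [1,0,-0.15,0,-0.06,0,0],
  [1,0,-0.15,0,-0.08,0,0],
])

```text
time_s: 10.0
tcp_pos: [0.5436, 0.1307, 0.1803]
eef_rot: [[0.996, -0.02, 0.084], [-0.086, -0.272, 0.958], [0.004, -0.962, -0.273]]
ft_force: [0.3, -0.6, -1.4]
gripper_width: 0.0105
grasp_force: 60.8
```

Request:
step_arm([
  [1,0,0,0,-0.023,0,0],
  [1,0,0,0,-0.046,0,0],
  [1,0,0,0,-0.069,0,0],
  [1,0,0,0,-0.092,0,0],
  [1,0,0,0,-0.11,0,0],
])

```text
time_s: 10.5
tcp_pos: [0.543, 0.1318, 0.181]
eef_rot: [[0.996, -0.067, 0.052], [-0.085, -0.82, 0.566], [0.005, -0.568, -0.823]]
ft_force: [-0.7, 0.8, -1.4]
gripper_width: 0.0106
grasp_force: 60.7
```

Request:
step_arm([
  [1,0,0,0,-0.023,0,0],
  [1,0,0,0,-0.046,0,0],
  [1,0,0,0,-0.069,0,0],
  [1,0,0,0,-0.085,0,0],
  [1,0,0,0,-0.095,0,0],
])

```text
time_s: 11.0
tcp_pos: [0.5422, 0.1333, 0.1802]
eef_rot: [[0.997, -0.082, 0.003], [-0.082, -0.997, 0.01], [0.002, -0.01, -1.0]]
ft_force: [0.1, 1.0, -1.3]
gripper_width: 0.0108
grasp_force: 60.6
```

```bash
python3 - <<'E'
from h import *
st();c,im=snap('wrist','w5.png');ct,it=snap('top','t5.png')
for n,roi,i in(('w',(0,0,640,230),im),('t',(265,160,325,225),it)):
    print(n,'ter',[(b[0],b[1].tolist()) for b in blobs(i,(3,120,40),(16,255,255),6,roi)],'blu',[(b[0],b[1].tolist()) for b in blobs(i,(98,60,40),(115,255,255),6,roi)])
go([.3698,.1212,.12],down(np.radians(-83.3)))
cv2.imwrite('pics/c5.png',it[150:300,235:365].repeat(3,0).repeat(3,1))
E
```

```text
t 11.0 tcp [0.5422 0.1333 0.1802] yaw_y -94.7 z [ 0.003  0.01  -1.   ] F [ 0.1  1.  -1.3] w 0.0108 g 60.6 q [0.08 0.22 1.64 0.01 1.28 1.73]
w ter [(17, [488.0, 123.0]), (15, [520.2, 107.1])] blu [(849, [321.1, 213.9]), (362, [482.6, 79.1]), (291, [475.2, 132.9])]
t ter [(20, [299.0, 196.5])] blu [(77, [267.8, 216.7]), (55, [320.0, 200.0]), (28, [321.0, 183.5]), (27, [301.6, 191.1]), (26, [301.2, 181.6])]
shift [-0.853, 0.1376, 0.2951] turn [-0.0021, -0.0002, -0.0315] mm 183 deg 11.4
```

View pics/w5.png

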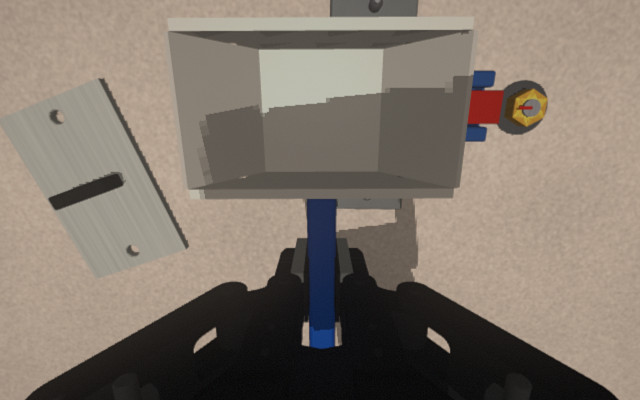

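Scoop is empty. I set it back on its original spot.

Request:
step_arm([
  [1,-0.1,0.016,0.04,-0.0005,0,-0.005],
  [1,-0.28,0.045,0.11,-0.001,0,-0.012],
  [1,-0.46,0.075,0.18,-0.0015,0,-0.02],
  [1,-0.65,0.105,0.25,-0.002,0,-0.027],
  [1,-0.853,0.138,0.295,-0.0021,0,-0.0315],
])

```text
time_s: 11.6
tcp_pos: [0.368, 0.1191, 0.1181]
eef_rot: [[0.994, 0.113, -0.001], [0.113, -0.994, 0.001], [-0.001, -0.001, -1.0]]
ft_force: [-0.2, -0.5, -1.1]
gripper_width: 0.0108
grasp_force: 60.5
```

Request:
step_arm([
  [1,0,0,0.05,0,0,0],
  [1,0,0,0.15,0,0,0],
  [1,0,0,0.26,0,0,0],
  [1,0,0,0.36,0,0,0],
  [1,0,0,0.43,0,0,0],
])

```text
time_s: 12.1
tcp_pos: [0.3703, 0.1191, 0.0323]
eef_rot: [[0.994, 0.111, 0.0], [0.111, -0.994, 0.0], [0.0, -0.0, -1.0]]
ft_force: [-0.7, -0.8, -1.4]
gripper_width: 0.0107
grasp_force: 60.6
```

Request:
step_arm([
  [1,0,0,0,0,0,0],
  [1,0,0,0,0,0,0],
])

```text
time_s: 12.3
tcp_pos: [0.371, 0.1193, 0.0335]
eef_rot: [[0.994, 0.112, 0.001], [0.112, -0.994, -0.0], [0.001, 0.0, -1.0]]
ft_force: [0.3, -0.2, -0.6]
gripper_width: 0.0109
grasp_force: 60.5
```

```bash
python3 - <<'E'
from h import *
st();go([.3698,.1212,.014],down(np.radians(-83.3)))
E
```

```text
t 12.3 tcp [0.371  0.1193 0.0335] yaw_y -83.6 z [ 0.001 -0.    -1.   ] F [ 0.3 -0.2 -0.6] w 0.0109 g 60.5 q [ 0.09  0.11  2.14 -0.    0.89  1.55]
shift [-0.0051, -0.0101, 0.0973] turn [0.0, -0.0002, -0.0008] mm 20 deg 0.3
```

Request:
step_arm([
  [1,0,0,0.05,0,0,0],
  [1,0,0,0.08,0,0,0],
  [1,0,0,0.094,0,0,0],
  [1,0,0,0.097,0,0,0],
  [1,0,0,0.097,0,0,0],
])

```text
time_s: 12.8
tcp_pos: [0.3709, 0.1197, 0.014]
eef_rot: [[0.994, 0.113, 0.001], [0.113, -0.994, -0.001], [0.001, 0.001, -1.0]]
ft_force: [-0.2, 0.5, 1.0]
gripper_width: 0.0113
grasp_force: 60.8
```

Request:
step_arm([
  [0.6,0,0,0,0,0,0],
  [0.2,0,0,0,0,0,0],
  [-0.4,0,0,0,0,0,0],
  [-1,0,0,0,0,0,0],
  [-1,0,0,0,0,0,0],
])

```text
time_s: 13.3
tcp_pos: [0.3709, 0.1197, 0.0138]
eef_rot: [[0.994, 0.113, 0.001], [0.113, -0.994, -0.001], [0.001, 0.001, -1.0]]
ft_force: [0.5, -0.2, -0.4]
gripper_width: 0.0741
grasp_force: 0.0
```

Request:
step_arm([
  [-1,0,0,-0.15,0,0,0],
  [-1,0,0,-0.4,0,0,0],
  [-1,0,0,-0.65,0,0,0],
  [-1,0,0,-0.85,0,0,0],
  [-1,0,0,-1,0,0,0],
])

```text
time_s: 13.8
tcp_pos: [0.3715, 0.1199, 0.217]
eef_rot: [[0.994, 0.113, 0.006], [0.113, -0.994, -0.0], [0.006, 0.001, -1.0]]
ft_force: [1.3, -0.1, -0.2]
gripper_width: 0.0856
grasp_force: 0.0
```

```bash
python3 - <<'E'
from h import *
st();c,im=snap('top','t6.png')
for nm,roi in(('lidgrip',(150,170,235,250)),):
    b=blobs(im,(0,0,0),(180,255,45),20,roi)[0];print(nm,b[0],b[1],b[2],onz(c,*b[1],.036).round(4))
b=blobs(im,(105,120,40),(130,255,255),20,(255,220,300,310));print('handle',[x[1] for x in b[:2]])
R=down(np.radians(-80));go([.50,.34,.30],R)
E
```

```text
t 13.8 tcp [0.3715 0.1199 0.217 ] yaw_y -83.5 z [ 0.006 -0.    -1.   ] F [ 1.3 -0.1 -0.2] w 0.0856 g 0.0 q [ 0.09 -0.2   1.98 -0.    1.36  1.55]
lidgrip 116 [191.3 207.1] ((191.11538696289062, 207.07691955566406), (5.295135498046875, 22.161123275756836), 78.69007110595703) [0.5511 0.3679 0.036 ]
handle []
shift [0.7533, -1.02, -0.3827] turn [0.0002, -0.0022, -0.0097] mm 265 deg 3.6
```

```bash
python3 - <<'E'
from h import *
R=down(np.radians(-90));P=np.array([.56,.084,.28]);go(P,R);go([.50,.345,.26],R,P,R)
E
```

```text
shift [0.9046, 0.2857, -0.2792] turn [0.0, -0.0023, 0.0181] mm 198 deg 6.6
shift [-0.3, -1.305, 0.1] turn [0.0, 0.0, 0.0] mm 269 deg 0.0
```

Request:
step_arm([
  [-1,0.2,0.06,-0.1,0,-0.001,0.006],
  [-1,0.45,0.14,-0.2,0,-0.002,0.012],
  [-1,0.68,0.21,-0.27,0,-0.002,0.018],
  [-1,0.85,0.27,-0.279,0,-0.002,0.018],
  [-1,0.905,0.286,-0.279,0,-0.002,0.018],
])

```text
time_s: 14.35
tcp_pos: [0.5605, 0.0821, 0.2699]
eef_rot: [[1.0, -0.001, -0.009], [-0.001, -1.0, -0.002], [-0.009, 0.002, -1.0]]
ft_force: [-0.3, 1.7, 0.4]
gripper_width: 0.0849
grasp_force: 0.0
```

Request:
step_arm([
  [-1,0,0,0,0,0,0],
  [-1,0,0,0,0,0,0],
])

```text
time_s: 14.55
tcp_pos: [0.5552, 0.0838, 0.2687]
eef_rot: [[1.0, 0.001, -0.014], [0.001, -1.0, -0.001], [-0.014, 0.001, -1.0]]
ft_force: [-0.8, -1.1, 0.6]
gripper_width: 0.0856
grasp_force: 0.0
```

```bash
python3 - <<'E'
from h import *
st();snap('wrist','w7.png');st()
E
```

```text
t 14.55 tcp [0.5552 0.0838 0.2687] yaw_y -90.0 z [-0.014 -0.001 -1.   ] F [-0.8 -1.1  0.6] w 0.0856 g 0.0 q [-0.    0.16  1.52 -0.    1.48  1.57]
t 14.6 tcp [0.555  0.0839 0.2689] yaw_y -89.9 z [-0.014 -0.001 -1.   ] F [0.1 0.  0.2] w 0.0855 g 0.0 q [-0.    0.16  1.52 -0.    1.48  1.57]
```

Request:
step_arm([
  [-1,-0.05,-0.2,0.01,0,0,0],
  [-1,-0.1,-0.4,0.03,0,0,0],
  [-1,-0.15,-0.65,0.05,0,0,0],
  [-1,-0.2,-0.85,0.07,0,0,0],
  [-1,-0.25,-1,0.1,0,0,0],
])

```text
time_s: 15.1
tcp_pos: [0.5039, 0.2861, 0.2505]
eef_rot: [[1.0, 0.003, -0.011], [0.003, -1.0, -0.001], [-0.011, 0.0, -1.0]]
ft_force: [0.8, 0.2, 0.4]
gripper_width: 0.0853
grasp_force: 0.0
```

Request:
step_arm([
  [-1,-0.03,-0.15,0,0,0,0],
  [-1,-0.05,-0.25,0,0,0,0],
  [-1,-0.05,-0.3,0,0,0,0],
  [-1,-0.05,-0.305,0,0,0,0],
  [-1,-0.05,-0.305,0,0,0,0],
])

```text
time_s: 15.6
tcp_pos: [0.4961, 0.3438, 0.2503]
eef_rot: [[1.0, 0.001, -0.011], [0.001, -1.0, -0.002], [-0.011, 0.002, -1.0]]
ft_force: [0.0, 0.2, 0.9]
gripper_width: 0.0857
grasp_force: 0.0
```

```bash
python3 - <<'E'
from h import *
st();snap('wrist','w8.png');st()
a=cv2.imread('pics/w7.png')[20:240,200:440];b=cv2.imread('pics/w8.png')[20:240,200:440]
cv2.imwrite('pics/c7.png',cv2.resize(np.vstack([a[:, :],b]),None,fx=1.36,fy=1.36) if 0 else cv2.resize(np.hstack([a,b]),None,fx=1.66,fy=1.66,interpolation=cv2.INTER_CUBIC))
E
```

```text
t 15.6 tcp [0.4961 0.3438 0.2503] yaw_y -90.0 z [-0.011 -0.002 -1.   ] F [0.  0.2 0.9] w 0.0857 g 0.0 q [0.46 0.26 1.44 0.   1.46 2.03]
t 15.65 tcp [0.4964 0.3435 0.2503] yaw_y -90.0 z [-0.011 -0.002 -1.   ] F [ 0.  -0.3  0.4] w 0.0855 g 0.0 q [0.46 0.26 1.44 0.   1.46 2.03]
```

View pics/c7.png

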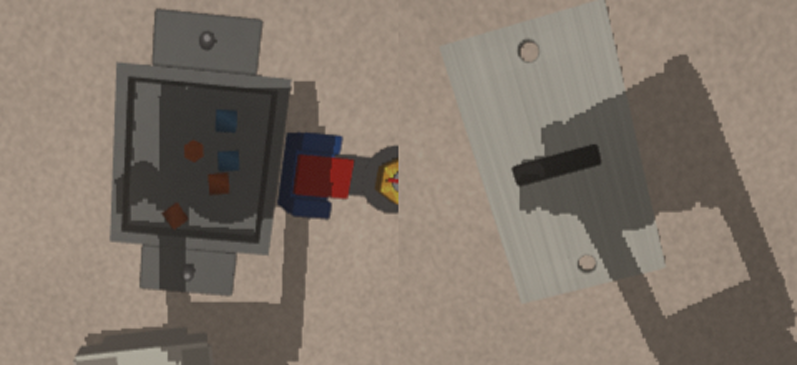

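```bash
python3 - <<'E'
from h import *
W=np.load('pics/w7.npy',allow_pickle=True).item();w=cv2.cvtColor(cv2.imread('pics/w7.png'),cv2.COLOR_BGR2GRAY)
for u,v in((325,44),(313,184)):
    print(u,v);print(w[v-7:v+8,u-7:u+8])
L=np.load('pics/w8.npy',allow_pickle=True).item();l=cv2.imread('pics/w8.png');hs=cv2.cvtColor(l,cv2.COLOR_BGR2HSV)
H=[]
for u,v in((278,50),(314,178)):
    s=hs[v-9:v+10,u-9:u+10,1].astype(int);H0=s
    m=(s>45).astype(np.uint8);n,lab,stt,ce=cv2.connectedComponentsWithStats(m);k=lab[9,9];c=ce[k]+[u-9,v-9];print('hole',c,stt[k],'p',onz(L,*c,.006).round(4));H.append(onz(L,*c,.006))
print(np.linalg.norm(H[0]-H[1]),'mid',(H[0]+H[1])/2,'ang',np.degrees(np.arctan2(*(H[0]-H[1])[[1,0]])))
b=blobs(l,(0,0,0),(180,255,45),100,(260,90,335,145))[0];print('grip',b[0],b[1],b[2],onz(L,*b[1],.036))
print('pins',onz(W,325.3,44.1,.057),onz(W,313.3,183.9,.057))
E
```

```text
325 44
[[ 92  91  90  90  90  91  90  89  90  91  92  91  91  91  90]
 [ 92  92  91  89  86  83  82  79  85  89  91  91  92  92  91]
 [ 91  91  91  84  71  65  65  64  68  77  84  91  91  90  91]
 [ 91  91  86  73  66  78  87  81  63  59  65  90  90  91  91]
 [ 92  90  77  66  78 105 119 108  74  62  64  89  92  91  91]
 [ 91  87  67  65  83 120 123 121  98  69  63  81  90  92  92]
 [ 93  87  63  66  81 115 125 121 101  68  61  70  85  92  91]
 [ 94  87  62  63  74  97 115 108  83  65  57  55  66  89  92]
 [ 93  89  62  61  67  75  82  74  67  63  57  62  71  92  92]
 [ 94  89  66  59  63  65  68  66  63  58  59  84  91  93  92]
 [ 92  91  76  58  59  62  61  61  56  56  68  92  92  92  93]
 [ 94  93  88  62  55  55  57  55  56  64  83  93  92  93  92]
 [ 93  93  91  81  66  58  58  54  60  78  94  93  93  91  92]
 [ 93  92  94  92  91  83  77  77  87  91  93  92  93  91  92]
 [ 93  93  93  94  92  92  92  93  92  93  93  92  93  93  93]]
313 184
[[ 56  56  56  56  54  64  91  93  94  92  94  91  93  92  94]
 [ 56  56  55  55  56  61  84  85  86  83  86  94  94  93  94]
 [ 54  55  57
[... 577 characters left out ...]
71  82  77  70  81  94  94  92  92  92]
 [ 56  58  57  56  56  61  76  79  81  92  92  92  94  93  93]
 [ 56  55  57  56  55  65  92  92  92  94  93  94  94  93  94]
 [ 55  57  56  55  55  65  93  94  92  93  93  92  92  93  93]]
hole [278.1372549   50.69607843] [  4   4  11  12 102] p [0.6272 0.3915 0.006 ]
hole [313.12307692 177.83076923] [ 4  5 10  9 65] p [0.4791 0.3527 0.006 ]
0.15308774015292578 mid [0.55316761 0.37211985 0.006     ] ang 14.695006652537801
grip 588 [296.6 118.7] ((295.1412048339844, 118.93655395507812), (12.164779663085938, 52.1202278137207), 75.25643920898438) [0.55371987 0.36995925 0.036     ]
pins [0.687117   0.07862312 0.057     ] [0.53795359 0.09191717 0.057     ]
```

```bash
python3 - <<'E'
from h import *
W=np.load('pics/w7.npy',allow_pickle=True).item();L=np.load('pics/w8.npy',allow_pickle=True).item()
a,b=onz(W,324.1,42.1,.057),onz(W,312.2,185.8,.057);print('tub',(a+b)/2,np.linalg.norm(a-b),'yaw',np.degrees(np.arctan2(*(a-b)[[1,0]])))
a,b=onz(L,278.14,50.7,.004),onz(L,313.12,177.83,.004);m=(a+b)/2;print('lid',m,np.linalg.norm(a-b),'yaw',np.degrees(np.arctan2(*(a-b)[[1,0]])))
T=calibration('top');S=calibration('scene')
# height check of grip by 2 views
t=cv2.imread('pics/top0.png');bt=blobs(t,(0,0,0),(180,255,45),20,(175,195,210,222))[0][1]
print('grip tri',tri([(T,*bt),(L,296.0,118.8)]))
s=r.observe();R=s['eef_rot']
for y in(-.077,0,.077): print('hole px',proj(calibration('wrist'),s['tcp_pos']+R@np.array([0,y,.003])))
Rg=down(np.radians(14.7));P=np.array([*m[:2],.10]);go(P,Rg);go([*m[:2],.0115],Rg,P,Rg)
E
```

```text
tub [0.61231312 0.08654936 0.057     ] 0.1539257516536321 yaw -4.977684813047234
lid [0.55307683 0.37226927 0.004     ] 0.15387452710556476 yaw 14.69299627201887
grip tri (array([0.55317315, 0.37144007, 0.02235512]), [np.float64(0.3), np.float64(0.3)])
hole px [170.35179425 253.49284142]
hole px [319.48353167 253.58513633]
hole px [468.45503534 253.67733207]
shift [0.2919, -0.1454, 0.7478] turn [-0.0014, 0.0015, -0.2909] mm 163 deg 104.7
shift [0.0, 0.0, 0.4425] turn [0.0, 0.0, 0.0] mm 89 deg 0.0
```

Request:
step_arm([
  [-1,0.06,-0.03,0.1,0,0,-0.022],
  [-1,0.13,-0.06,0.25,0,0,-0.044],
  [-1,0.2,-0.1,0.4,0,0,-0.066],
  [-1,0.26,-0.13,0.5,-0.001,0.001,-0.088],
  [-1,0.292,-0.145,0.55,-0.001,0.001,-0.11],
])

```text
time_s: 16.15
tcp_pos: [0.5533, 0.3714, 0.1363]
eef_rot: [[0.768, 0.641, -0.007], [0.641, -0.768, -0.007], [-0.01, 0.001, -1.0]]
ft_force: [-0.8, 0.3, 0.1]
gripper_width: 0.0855
grasp_force: 0.0
```

Request:
step_arm([
  [-1,0,0,0,0,0,-0.022],
  [-1,0,0,0,0,0,-0.044],
  [-1,0,0,0,0,0,-0.066],
  [-1,0,0,0,0,0,-0.088],
  [-1,0,0,0,0,0,-0.11],
])

```text
time_s: 16.65
tcp_pos: [0.5542, 0.3717, 0.1395]
eef_rot: [[0.183, 0.983, -0.004], [0.983, -0.183, -0.006], [-0.006, -0.003, -1.0]]
ft_force: [-0.6, -0.2, -0.1]
gripper_width: 0.0852
grasp_force: 0.0
```

Request:
step_arm([
  [-1,0,0,0.04,0,0,-0.02],
  [-1,0,0,0.08,0,0,-0.04],
  [-1,0,0,0.12,0,0,-0.06],
  [-1,0,0,0.16,0,0,-0.071],
  [-1,0,0,0.16,0,0,-0.071],
])

```text
time_s: 17.15
tcp_pos: [0.553, 0.3712, 0.106]
eef_rot: [[-0.253, 0.967, -0.006], [0.967, 0.253, -0.007], [-0.005, -0.008, -1.0]]
ft_force: [-0.2, -0.1, -0.4]
gripper_width: 0.0851
grasp_force: 0.0
```

Request:
step_arm([
  [-1,0,0,0,0,0,0],
  [-1,0,0,0,0,0,0],
  [-1,0,0,0,0,0,0],
])

```text
time_s: 17.45
tcp_pos: [0.554, 0.3731, 0.1083]
eef_rot: [[-0.254, 0.967, -0.002], [0.967, 0.254, -0.005], [-0.004, -0.003, -1.0]]
ft_force: [-0.8, 0.2, 0.9]
gripper_width: 0.085
grasp_force: 0.0
```

```bash
python3 - <<'E'
from h import *
st();Rg=down(np.radians(14.7));go([.5531,.3723,.0115],Rg);c,im=snap('wrist','w9.png')
for p in([.6275,.3918,.004],[.4786,.3527,.004]):
    u,v=proj(c,p).round().astype(int);print('expect',u,v)
    s=cv2.cvtColor(im,cv2.COLOR_BGR2HSV)[max(v-25,0):v+26,max(u-25,0):u+26,1]
    n,lab,stt,ce=cv2.connectedComponentsWithStats((s>45).astype(np.uint8))
    for i in range(1,n):
        if stt[i,4]>60: q=ce[i]+[max(u-25,0),max(v-25,0)];print(stt[i].tolist(),q,onz(c,*q,.004).round(4))
E
```

```text
t 17.45 tcp [0.554  0.3731 0.1083] yaw_y 14.7 z [-0.002 -0.005 -1.   ] F [-0.8  0.2  0.9] w 0.085 g 0.0 q [ 0.46  0.51  1.4  -0.    1.24  0.21]
shift [-0.001, -0.0039, 0.4839] turn [-0.0005, 0.0006, 0.0001] mm 97 deg 0.3
expect 413 196
[47, 16, 4, 35, 87] [436.98850575 208.54022989] [0.6506 0.387  0.004 ]
[19, 19, 13, 13, 133] [412.9924812  196.17293233] [0.6276 0.3921 0.004 ]
expect 227 196
[0, 14, 5, 37, 94] [203.04255319 207.70212766] [0.461  0.3374 0.004 ]
[19, 18, 14, 14, 129] [227.27131783 195.66666667] [0.4788 0.353  0.004 ]
```

Request:
step_arm([
  [-1,-0.001,-0.004,0.1,-0.0005,0.0006,0],
  [-1,-0.001,-0.004,0.25,-0.0005,0.0006,0],
  [-1,-0.001,-0.004,0.37,-0.0005,0.0006,0],
  [-1,-0.001,-0.004,0.45,-0.0005,0.0006,0],
  [-1,-0.001,-0.004,0.483,-0.0005,0.0006,0],
])

```text
time_s: 18.0
tcp_pos: [0.5512, 0.3717, 0.0089]
eef_rot: [[-0.255, 0.967, -0.004], [0.967, 0.255, -0.002], [-0.001, -0.005, -1.0]]
ft_force: [0.2, 0.9, -0.0]
gripper_width: 0.0855
grasp_force: 0.0
```

Request:
step_arm([
  [-0.5,0,0,0,0,0,0],
  [0,0,0,0,0,0,0],
  [0.3,0,0,0,0,0,0],
  [1,0,0,0,0,0,0],
  [1,0,0,0,0,0,0],
], grip_force=60)

```text
time_s: 18.5
tcp_pos: [0.5528, 0.3726, 0.0121]
eef_rot: [[-0.255, 0.967, -0.0], [0.967, 0.255, -0.0], [0.0, -0.0, -1.0]]
ft_force: [-4.0, -2.7, 11.4]
gripper_width: 0.0127
grasp_force: 59.9
```

Request:
step_arm([
  [1,0,0,0,0,0,0],
  [1,0,0,0,0,0,0],
  [1,0,0,0,0,0,0],
  [1,0,0,0,0,0,0],
])

```text
time_s: 18.9
tcp_pos: [0.5531, 0.3727, 0.0121]
eef_rot: [[-0.255, 0.967, 0.0], [0.967, 0.255, 0.0], [0.0, 0.0, -1.0]]
ft_force: [-1.4, -0.6, 5.9]
gripper_width: 0.0127
grasp_force: 62.0
```

```bash
python3 - <<'E'
from h import *
st();c,im=snap('wrist','w10.png')
E
```

```text
t 18.9 tcp [0.5531 0.3727 0.0121] yaw_y 14.8 z [ 0.  0. -1.] F [-1.4 -0.6  5.9] w 0.0127 g 62.0 q [0.46 0.63 1.44 0.   1.07 0.21]
```

Request:
step_arm([
  [1,0,0,-0.05,0,0,0],
  [1,0,0,-0.15,0,0,0],
  [1,0,0,-0.3,0,0,0],
  [1,0,0,-0.45,0,0,0],
  [1,0,0,-0.5,0,0,0],
])

```text
time_s: 19.45
tcp_pos: [0.5542, 0.3732, 0.1141]
eef_rot: [[-0.255, 0.967, 0.003], [0.967, 0.255, 0.002], [0.001, 0.004, -1.0]]
ft_force: [1.0, 0.7, -3.5]
gripper_width: 0.0132
grasp_force: 60.8
```

Request:
step_arm([
  [1,0,0,0,0,0,0],
  [1,0,0,0,0,0,0],
])

```text
time_s: 19.65
tcp_pos: [0.5513, 0.3717, 0.109]
eef_rot: [[-0.255, 0.967, -0.004], [0.967, 0.255, -0.002], [-0.001, -0.005, -1.0]]
ft_force: [-0.3, -1.0, -4.0]
gripper_width: 0.0128
grasp_force: 60.8
```

```bash
python3 - <<'E'
from h import *
st();c,im=snap('wrist','w11.png');s=r.observe();R=s['eef_rot']
print(*[proj(c,s['tcp_pos']+R@np.array([0,y,.0075])) for y in(-.077,.077)])
E
```

```text
t 19.65 tcp [0.5513 0.3717 0.109 ] yaw_y 14.8 z [-0.004 -0.002 -1.   ] F [-0.3 -1.  -4. ] w 0.0128 g 60.8 q [0.46 0.51 1.4  0.   1.24 0.21]
[174.02367917 245.79271414] [464.01520895 246.07192403]
```

View pics/w11.png

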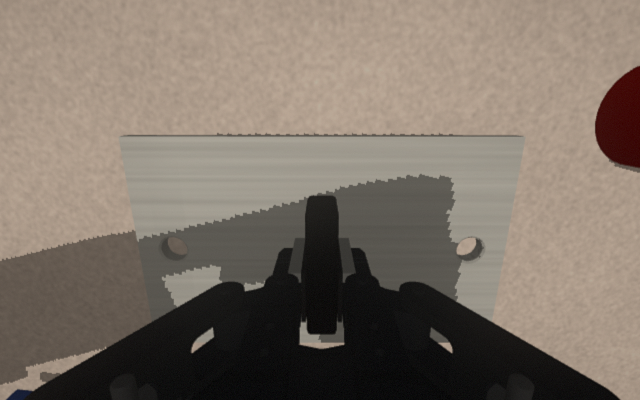

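```bash
python3 - <<'E'
from h import *
for f in('w10','w11'):
    c=np.load(f'pics/{f}.npy',allow_pickle=True).item();im=cv2.imread(f'pics/{f}.png');h=cv2.cvtColor(im,cv2.COLOR_BGR2HSV)[...,1]
    V=np.array(c['view']);
    for u,v in((174,247),(470,247)):
        s=h[v-18:v+19,u-18:u+19]
        for th in(35,45,):
            n,lab,stt,ce=cv2.connectedComponentsWithStats((s>th).astype(np.uint8));i=max(range(1,n),key=lambda i:stt[i,4] if 100<stt[i,4]<700 else 0)
            q=ce[i]+[u-18,v-18];print(f,th,stt[i].tolist(),q.round(1), [onz(c,*q,z).round(4) for z in ((.004,.008) if f=='w10' else (.101,.105))])
E
```

```text
w10 35 [11, 8, 20, 18, 267] [176.8 245.6] [array([0.4796, 0.3533, 0.004 ]), array([0.4811, 0.3556, 0.008 ])]
w10 45 [12, 9, 19, 17, 220] [177.  245.6] [array([0.4797, 0.3533, 0.004 ]), array([0.4812, 0.3557, 0.008 ])]
w10 35 [4, 8, 22, 19, 283] [465.8 245.9] [array([0.6278, 0.3925, 0.004 ]), array([0.6254, 0.3938, 0.008 ])]
w10 45 [4, 9, 20, 17, 246] [465.6 246. ] [array([0.6277, 0.3924, 0.004 ]), array([0.6253, 0.3937, 0.008 ])]
w11 35 [11, 8, 21, 18, 266] [177.  245.5] [array([0.4777, 0.3522, 0.101 ]), array([0.4793, 0.3545, 0.105 ])]
w11 45 [12, 8, 19, 18, 217] [176.9 245.4] [array([0.4777, 0.3522, 0.101 ]), array([0.4792, 0.3546, 0.105 ])]
w11 35 [4, 8, 21, 19, 285] [466.  245.9] [array([0.6258, 0.3916, 0.101 ]), array([0.6233, 0.3929, 0.105 ])]
w11 45 [4, 9, 20, 17, 243] [465.9 245.9] [array([0.6257, 0.3916, 0.101 ]), array([0.6233, 0.3929, 0.105 ])]
```

```bash
python3 - <<'E'
from h import *
R=down(np.radians(-5.0));P=np.array([.58,.23,.11]);Rm=down(np.radians(5));go(P,Rm);go([.6117,.0866,.11],R,P,Rm)
E
```

```text
shift [-0.7209, -0.0395, -0.0076] turn [-0.0009, 0.0003, 0.0272] mm 144 deg 9.8
shift [-0.7281, 0.0954, 0.0] turn [0.0, 0.0, 0.0278] mm 147 deg 10.0
```

Request:
step_arm([
  [1,-0.06,-0.003,-0.005,0,0,0.003],
  [1,-0.18,-0.01,-0.008,0,0,0.008],
  [1,-0.34,-0.02,-0.008,0,0,0.014],
  [1,-0.53,-0.03,-0.008,0,0,0.021],
  [1,-0.72,-0.04,-0.008,0,0,0.027],
])

```text
time_s: 20.2
tcp_pos: [0.5807, 0.2288, 0.1109]
eef_rot: [[-0.086, 0.996, -0.004], [0.996, 0.086, -0.002], [-0.002, -0.004, -1.0]]
ft_force: [0.7, 0.1, -3.7]
gripper_width: 0.0127
grasp_force: 60.7
```

Request:
step_arm([
  [1,-0.19,0.025,0,0,0,0.007],
  [1,-0.37,0.048,0,0,0,0.014],
  [1,-0.53,0.07,0,0,0,0.021],
  [1,-0.66,0.085,0,0,0,0.026],
  [1,-0.728,0.095,0,0,0,0.028],
])

```text
time_s: 20.7
tcp_pos: [0.6128, 0.0844, 0.1112]
eef_rot: [[0.091, 0.996, -0.004], [0.996, -0.091, -0.002], [-0.002, -0.004, -1.0]]
ft_force: [-0.1, 0.5, -3.1]
gripper_width: 0.0128
grasp_force: 60.7
```

Request:
step_arm([
  [1,0,0,0,0,0,0],
  [1,0,0,0,0,0,0],
  [1,0,0,0,0,0,0],
  [1,0,0,0,0,0,0],
])

```text
time_s: 21.1
tcp_pos: [0.6129, 0.0891, 0.1124]
eef_rot: [[0.085, 0.996, -0.002], [0.996, -0.085, -0.0], [-0.0, -0.002, -1.0]]
ft_force: [0.5, -1.1, -3.4]
gripper_width: 0.0128
grasp_force: 60.7
```

```bash
python3 - <<'E'
from h import *
st();go([.6117,.0866,.075],down(np.radians(-5)))
E
```

```text
t 21.1 tcp [0.6129 0.0891 0.1124] yaw_y -4.9 z [-0.002 -0.    -1.   ] F [ 0.5 -1.1 -3.4] w 0.0128 g 60.7 q [ 0.    0.42  1.53 -0.    1.2   0.09]
shift [-0.0131, -0.0047, 0.1872] turn [-0.0003, 0.0001, 0.0003] mm 38 deg 0.1
```

Request:
step_arm([
  [1,-0.005,-0.002,0.04,0,0,0],
  [1,-0.01,-0.004,0.09,0,0,0],
  [1,-0.013,-0.005,0.14,0,0,0],
  [1,-0.013,-0.005,0.175,-0.0003,0,0.0003],
  [1,-0.013,-0.005,0.187,-0.0003,0,0.0003],
])

```text
time_s: 21.6
tcp_pos: [0.6107, 0.0852, 0.0732]
eef_rot: [[0.089, 0.996, -0.003], [0.996, -0.089, -0.001], [-0.001, -0.003, -1.0]]
ft_force: [0.4, -0.0, -4.0]
gripper_width: 0.013
grasp_force: 60.6
```

Request:
step_arm([
  [1,0,0,0,0,0,0],
  [1,0,0,0,0,0,0],
  [1,0,0,0,0,0,0],
  [1,0,0,0,0,0,0],
  [1,0,0,0,0,0,0],
])

```text
time_s: 22.1
tcp_pos: [0.6124, 0.0852, 0.0756]
eef_rot: [[0.089, 0.996, 0.001], [0.996, -0.089, -0.001], [-0.001, 0.001, -1.0]]
ft_force: [-0.5, 0.5, -3.6]
gripper_width: 0.0128
grasp_force: 60.6
```

```bash
python3 - <<'E'
from h import *
st();go([.6117,.0866,.075],down(np.radians(-5)));c,im=snap('wrist','w12.png')
h=cv2.cvtColor(im,cv2.COLOR_BGR2HSV)
for u,v in((177,246),(466,246)): print(cv2.cvtColor(im,cv2.COLOR_BGR2GRAY)[v-13:v+14,u-14:u+15:1])
E
```

```text
t 22.1 tcp [0.6124 0.0852 0.0756] yaw_y -5.1 z [ 0.001 -0.001 -1.   ] F [-0.5  0.5 -3.6] w 0.0128 g 60.6 q [-0.    0.46  1.56 -0.    1.13  0.09]
shift [0.0068, -0.0041, 0.0032] turn [0.0002, 0.0001, -0.0003] mm 2 deg 0.2
[[ 96  97  96  96  96  96  98  97  99  96  97  98  97  96  98  97  97  98
   97  98  98  98  98  98  97  98  99  98  97]
 [ 98  96  97  99  97  97  97  98  98  96  98  98  97  98  98  96  97  97
   98  98  99  97  97  97  97  98  99  98  99]
 [ 96  96  96  96  97  94  95  95  95  94  95  94  95  97  97  96  98  97
   96  97  97  96  97  97  97  96  97  97  97]
 [ 95  96  95  94  93  89  85  85  83  80  85  88  91  95  94  94  97  97
   98  96  97  97  97  98  97  98  97  98  98]
 [ 95  92  89  86  81  78  73  72  73  69  70  72  75  80  84  90  95  97
   97  99  97  97  97  98  98  98  97  98  98]
 [ 87  83  79  77  74  74  62  63  66  66  66  66  65  68  70  77  84  91
   96  97  97  95  96  97  97  96  99  98  98]
 [ 83  79  73  67  73  92  65  64  65  65  65  66  66  65  65  66  67  78
   86  93  98  96  96  96  96  97  96  96  96]
 [ 79  72  67  65  76 100  69  6
[... 4956 characters left out ...]
 68  66  67  66  67  68  69  71  76  79  80  80
   79  79  77  77  77  79  79  77  74  92 133]
 [ 97  98  99  97  93  84  77  77  75  72  74  75  78  80  80  81  79  80
   79  78  76  72  76  78  78  77  87 116 145]
 [ 99  99  99  99  95  90  82  75  75  74  76  78  79  80  81  80  80  80
   78  78  77  73  73  77  78  88 115 141 145]
 [ 98  98  98  96  96  92  88  78  74  74  74  75  77  79  79  79  78  77
   79  76  76  76  74  82  93 116 140 143 144]
 [ 96  95  95  95  96  93  91  87  81  75  73  73  73  76  77  76  77  76
   76  78  77  81  92 106 124 143 144 144 147]
 [ 96  96  95  97  96  95  94  93  92  84  79  77  75  74  75  76  76  78
   78  86  91 104 123 142 145 147 147 152 159]]
```

Request:
step_arm([
  [1,0.006,-0.003,0,0,0,0],
  [1,0.006,-0.003,0,0,0,0],
  [1,0.006,-0.003,0,0,0,0],
])

```text
time_s: 22.45
tcp_pos: [0.6115, 0.0865, 0.0752]
eef_rot: [[0.089, 0.996, 0.001], [0.996, -0.089, -0.001], [-0.001, 0.001, -1.0]]
ft_force: [0.7, 0.1, -2.9]
gripper_width: 0.0129
grasp_force: 60.6
```

Request:
step_arm([
  [1,0,0,0,0,0,0],
  [1,0,0,0,0,0,0],
  [1,0,0,0,0,0,0],
])

```text
time_s: 22.75
tcp_pos: [0.6116, 0.0864, 0.0752]
eef_rot: [[0.089, 0.996, 0.001], [0.996, -0.089, -0.001], [-0.001, 0.001, -1.0]]
ft_force: [-0.1, 0.3, -3.3]
gripper_width: 0.0128
grasp_force: 60.6
```

Request:
step_arm([
  [1,0,0,0,0,0,0],
  [1,0,0,0,0,0,0],
])

```text
time_s: 22.95
tcp_pos: [0.6116, 0.0864, 0.0752]
eef_rot: [[0.089, 0.996, 0.001], [0.996, -0.089, -0.001], [-0.001, 0.001, -1.0]]
ft_force: [0.2, 0.4, -4.2]
gripper_width: 0.0128
grasp_force: 60.6
```

Request:
step_arm([
  [1,0,0,0,0,0,0],
])

```text
time_s: 23.05
tcp_pos: [0.6116, 0.0864, 0.0752]
eef_rot: [[0.089, 0.996, 0.001], [0.996, -0.089, -0.001], [-0.001, 0.001, -1.0]]
ft_force: [-0.5, 0.4, -3.3]
gripper_width: 0.0128
grasp_force: 60.6
```

Request:
step_arm([
  [1,0,0,0.015,0,0,0],
  [1,0,0,0.03,0,0,0],
  [1,0,0,0.045,0,0,0],
  [1,0,0,0.06,0,0,0],
  [1,0,0,0.06,0,0,0],
])

```text
time_s: 23.55
tcp_pos: [0.6109, 0.0864, 0.0623]
eef_rot: [[0.089, 0.996, -0.001], [0.996, -0.089, -0.001], [-0.001, -0.001, -1.0]]
ft_force: [-0.6, 0.2, -2.7]
gripper_width: 0.0131
grasp_force: 60.6
```

No contact force: holes are over the pins. Continue to the rim.

Request:
step_arm([
  [1,0,0,0.01,0,0,0],
  [1,0,0,0.02,0,0,0],
  [1,0,0,0.03,0,0,0],
  [1,0,0,0.038,0,0,0],
  [1,0,0,0.038,0,0,0],
])

```text
time_s: 24.05
tcp_pos: [0.6113, 0.0864, 0.0552]
eef_rot: [[0.089, 0.996, -0.0], [0.996, -0.089, -0.001], [-0.001, -0.0, -1.0]]
ft_force: [0.4, 0.1, -3.8]
gripper_width: 0.0126
grasp_force: 60.6
```

Request:
step_arm([
  [1,0,0,0.003,0,0,0],
  [1,0,0,0.006,0,0,0],
  [1,0,0,0.008,0,0,0],
  [1,0,0,0.008,0,0,0],
])

```text
time_s: 24.45
tcp_pos: [0.6117, 0.0864, 0.0542]
eef_rot: [[0.089, 0.996, 0.001], [0.996, -0.089, -0.001], [-0.001, 0.001, -1.0]]
ft_force: [-0.6, 0.1, -2.8]
gripper_width: 0.0132
grasp_force: 60.8
```

Request:
step_arm([
  [0.6,0,0,0,0,0,0],
  [0.3,0,0,0,0,0,0],
  [0,0,0,0,0,0,0],
  [0,0,0,-0.05,0,0,0],
  [0,0,0,-0.2,0,0,0],
])

```text
time_s: 24.95
tcp_pos: [0.6087, 0.0864, 0.0916]
eef_rot: [[0.089, 0.996, -0.007], [0.996, -0.089, -0.001], [-0.001, -0.007, -1.0]]
ft_force: [0.4, -0.1, 0.0]
gripper_width: 0.0428
grasp_force: 0.0
```

Request:
step_arm([
  [-0.5,0,0,-0.2,0,0,0],
  [-1,0,0,-0.45,0,0,0],
  [-1,0,0,-0.7,0,0,0],
  [-1,0,0,-0.85,0,0,0],
  [-1,0,0,-0.9,0,0,0],
])

```text
time_s: 25.45
tcp_pos: [0.614, 0.0867, 0.2809]
eef_rot: [[0.089, 0.996, 0.012], [0.996, -0.089, -0.001], [0.0, 0.012, -1.0]]
ft_force: [0.2, 0.4, -0.1]
gripper_width: 0.0856
grasp_force: 0.0
```

```bash
python3 - <<'E'
from h import *
st();c,im=snap('wrist','w13.png');cs,ims=snap('scene','s13.png');ct,it=snap('top','t13.png')
# height of lid grip top centre by two views
b=blobs(it,(0,0,0),(180,255,45),20,(270,165,318,215));bs=blobs(ims,(0,0,0),(180,255,45),20,(300,195,390,275))
print([x[:2] for x in b[:2]],[x[:2] for x in bs[:2]])
if b and bs: print(tri([(ct,*b[0][1]),(cs,*bs[0][1])]))
p=np.array([.47,-.28,.27])
R=down(np.radians(-80));go(p,R)
E
```

```text
t 25.45 tcp [0.614  0.0867 0.2809] yaw_y -5.1 z [ 0.012 -0.001 -1.   ] F [ 0.2  0.4 -0.1] w 0.0856 g 0.0 q [ 0.    0.26  1.37 -0.    1.5   0.09]
[(404, array([285.1, 178.1])), (36, array([306.8, 177.9]))] [(262, array([346.8, 228.6]))]
(array([0.62967386, 0.10257996, 0.10635625]), [np.float64(2.8), np.float64(2.8)])
shift [-1.8886, -0.54, 0.0209] turn [0.0002, 0.0, 0.208] mm 393 deg 74.9
```

Request:
step_arm([
  [-1,-0.12,-0.03,0,0,0,0.013],
  [-1,-0.32,-0.09,0,0,0,0.035],
  [-1,-0.53,-0.15,0,0,0,0.058],
  [-1,-0.74,-0.21,0.005,0,0,0.08],
  [-1,-0.944,-0.27,0.01,0,0,0.104],
])

```text
time_s: 26.1
tcp_pos: [0.5383, -0.0974, 0.2685]
eef_rot: [[0.68, 0.733, -0.005], [0.733, -0.68, 0.001], [-0.003, -0.005, -1.0]]
ft_force: [0.2, -0.3, 0.0]
gripper_width: 0.0857
grasp_force: 0.0
```

Request:
step_arm([
  [-1,-0.2,0.08,0,0,0,0.022],
  [-1,-0.42,0.165,0,0,0,0.045],
  [-1,-0.63,0.25,0,0,0,0.068],
  [-1,-0.82,0.32,0.005,0,0,0.09],
  [-1,-0.913,0.359,0.01,0,0,0.104],
])

```text
time_s: 26.6
tcp_pos: [0.4674, -0.2816, 0.2666]
eef_rot: [[0.986, 0.167, -0.005], [0.167, -0.986, 0.002], [-0.004, -0.003, -1.0]]
ft_force: [-0.0, 0.6, 0.2]
gripper_width: 0.0853
grasp_force: 0.0
```

Request:
step_arm([
  [-1,0,0,0,0,0,0],
  [-1,0,0,0,0,0,0],
  [-1,0,0,0,0,0,0],
])

```text
time_s: 26.9
tcp_pos: [0.4701, -0.2784, 0.2687]
eef_rot: [[0.984, 0.176, -0.001], [0.176, -0.984, 0.002], [-0.001, -0.002, -1.0]]
ft_force: [0.6, 0.7, 0.3]
gripper_width: 0.0855
grasp_force: 0.0
```

```bash
python3 - <<'E'
from h import *
st();c,im=snap('wrist','w14.png');st();cs,ims=snap('scene','s14.png');ct,it=snap('top','t14.png')
b=blobs(it,(0,0,0),(180,255,45),15,(270,165,318,215));bs=blobs(ims,(0,0,0),(180,255,45),15,(300,195,390,275))
print([x[:2] for x in b[:2]],[x[:2] for x in bs[:2]])
if b and bs: print(tri([(ct,*b[0][1]),(cs,*bs[0][1])]))
cv2.imwrite('pics/c14.png',cv2.resize(im[:250],(800,312),interpolation=cv2.INTER_CUBIC))
E
```

```text
t 26.9 tcp [ 0.4701 -0.2784  0.2687] yaw_y -79.8 z [-0.001  0.002 -1.   ] F [0.6 0.7 0.3] w 0.0855 g 0.0 q [-0.69  0.12  1.56  0.    1.46  0.7 ]
t 26.95 tcp [ 0.4704 -0.2783  0.2692] yaw_y -79.8 z [-0.001  0.001 -1.   ] F [ 1.   0.7 -0.5] w 0.0852 g 0.0 q [-0.69  0.12  1.56  0.    1.46  0.7 ]
[(107, array([292.9, 187.3]))] [(252, array([346.6, 228.7])), (70, array([315. , 265.8]))]
(array([0.6121198 , 0.08649813, 0.06469411]), [np.float64(1.2), np.float64(1.2)])
```

View pics/w14.png

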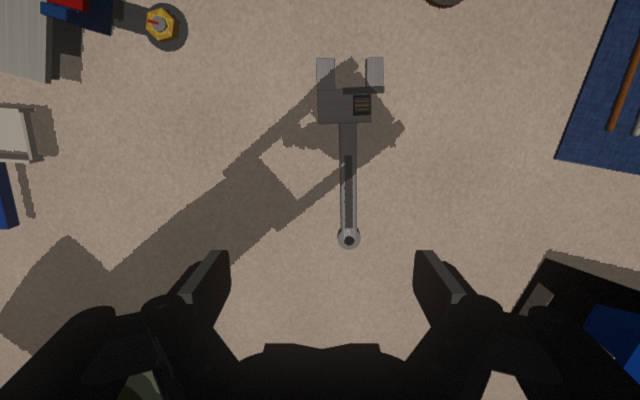

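```bash
python3 - <<'E'
from h import *
c=np.load('pics/w14.npy',allow_pickle=True).item();im=cv2.imread('pics/w14.png');h=cv2.cvtColor(im,cv2.COLOR_BGR2HSV)
m=(h[...,1]<38).astype(np.uint8);k=np.zeros_like(m);k[50:255,305:395]=1;m&=k
n,l,s,ce=cv2.connectedComponentsWithStats(m);i=1+np.argmax(s[1:,4]);m=(l==i);print(s[i])
for v in list(range(56,124,6))+list(range(128,252,8)):
    x=np.flatnonzero(m[v]);
    if len(x): seg=np.split(x,np.flatnonzero(np.diff(x)>3)+1);print(v,[(int(a[0]),int(a[-1])) for a in seg])
E
```

```text
[ 316   57   68  193 4852]
62 [(316, 333), (366, 383)]
68 [(316, 334), (366, 383)]
74 [(317, 334), (366, 383)]
80 [(317, 334), (366, 382)]
86 [(317, 334), (366, 383)]
92 [(317, 382)]
98 [(318, 353), (357, 370)]
104 [(318, 352)]
110 [(318, 370)]
116 [(318, 370)]
122 [(319, 358)]
128 [(339, 355)]
136 [(339, 355)]
144 [(340, 355)]
152 [(340, 355)]
160 [(340, 355)]
168 [(340, 355)]
176 [(340, 355)]
184 [(340, 355)]
192 [(340, 355)]
200 [(341, 356)]
208 [(341, 356)]
216 [(341, 356)]
224 [(341, 356)]
232 [(339, 358)]
240 [(338, 344), (354, 360)]
248 [(344, 353)]
```

```bash
python3 - <<'E'
from h import *
c=np.load('pics/w14.npy',allow_pickle=True).item()
a,b=onz(c,347.2,134,.014),onz(c,348.4,220,.014);d=(a-b)/np.linalg.norm(a-b);n=np.array([-d[1],d[0],0]);print('yaw',np.degrees(np.arctan2(d[1],d[0])))
tip=(onz(c,326,56.7,.016));ring=onz(c,349,239.5,.014)
O=a.copy();O=O+d*((tip-a)@d-.1205);O[2]=0;print('origin',O,'ring x',(ring-O)@d,'head back x',(onz(c,340,124,.016)-O)@d)
for nm,u,v in(('fix in',334.8,75),('fix out',316.2,70),('mov in',365.5,75),('head+y',317.5,110),('head-y',370.8,113)): print(nm,'y',((onz(c,u,v,.016)-O)@n).round(4))
T=calibration('top');t=cv2.imread('pics/t14.png');print('ring tri',tri([(c,349,239.5),(T,441,282)]))
gp=O+d*.02;gp[2]=.0;R=down(np.arctan2(d[1],d[0])-np.pi/2);print('grasp',gp);P=gp+[0,0,.1];go(P,R)
E
```

```text
yaw 12.38502585319863
origin [ 0.48514269 -0.31061338  0.        ] ring x -0.11390651860284767 head back x 0.04313615541956894
fix in y 0.0139
fix out y 0.0358
mov in y -0.0226
head+y y 0.0361
head-y y -0.0292
ring tri (array([ 0.37235228, -0.33531248,  0.00964907]), [np.float64(0.9), np.float64(0.9)])
grasp [ 0.50467726 -0.30632378  0.        ]
shift [0.1425, 0.1665, 0.8494] turn [0.0, -0.0, -0.0061] mm 175 deg 2.2
```

Request:
step_arm([
  [-1,0.03,0.03,0.15,0,0,-0.002],
  [-1,0.07,0.08,0.35,0,0,-0.004],
  [-1,0.1,0.12,0.55,0,0,-0.006],
  [-1,0.13,0.15,0.75,0,0,-0.006],
  [-1,0.147,0.167,0.849,0,0,-0.006],
])

```text
time_s: 27.55
tcp_pos: [0.504, -0.3054, 0.0963]
eef_rot: [[0.977, 0.213, -0.004], [0.213, -0.977, 0.003], [-0.003, -0.004, -1.0]]
ft_force: [-0.9, 0.8, -1.2]
gripper_width: 0.0849
grasp_force: 0.0
```

Request:
step_arm([
  [-1,0,0,0.12,0,0,0],
  [-1,0,0,0.25,0,0,0],
  [-1,0,0,0.36,0,0,0],
  [-1,0,0,0.41,0,0,0],
  [-1,0,0,0.42,0,0,0],
])

```text
time_s: 28.05
tcp_pos: [0.5047, -0.3064, 0.0151]
eef_rot: [[0.977, 0.212, -0.002], [0.212, -0.977, 0.001], [-0.001, -0.001, -1.0]]
ft_force: [-0.3, 0.1, -0.3]
gripper_width: 0.0853
grasp_force: 0.0
```

Request:
step_arm([
  [-1,0,0,0,0,0,0],
  [-1,0,0,0,0,0,0],
  [-1,0,0,0,0,0,0],
])

```text
time_s: 28.35
tcp_pos: [0.5063, -0.3085, 0.018]
eef_rot: [[0.977, 0.211, 0.003], [0.211, -0.977, -0.003], [0.002, 0.003, -1.0]]
ft_force: [-0.1, 0.1, 0.7]
gripper_width: 0.0851
grasp_force: 0.0
```

```bash
python3 - <<'E'
from h import *
st();go([.5070,-.3060,.0015],down(np.radians(12.4-90)))
E
```

```text
t 28.35 tcp [ 0.5063 -0.3085  0.018 ] yaw_y -77.8 z [ 0.003 -0.003 -1.   ] F [-0.1  0.1  0.7] w 0.0851 g 0.0 q [-0.69  0.49  1.65 -0.    1.    0.66]
shift [0.0059, -0.0117, 0.0824] turn [0.0005, -0.0003, -0.0005] mm 17 deg 0.3
```

Request:
step_arm([
  [-1,0.006,-0.011,0.03,0,0,0],
  [-1,0.006,-0.011,0.055,0,0,0],
  [-1,0.006,-0.011,0.072,0,0,0],
  [-1,0.006,-0.011,0.08,0,0,0],
  [-1,0.006,-0.011,0.082,0,0,0],
])

```text
time_s: 28.85
tcp_pos: [0.5057, -0.3051, -0.0005]
eef_rot: [[0.977, 0.211, -0.0], [0.211, -0.977, -0.0], [-0.0, 0.0, -1.0]]
ft_force: [-0.5, -0.0, -0.1]
gripper_width: 0.0852
grasp_force: 0.0
```

Request:
step_arm([
  [-0.5,0,0,0,0,0,0],
  [0,0,0,0,0,0,0],
  [0.3,0,0,0,0,0,0],
  [1,0,0,0,0,0,0],
  [1,0,0,0,0,0,0],
], grip_force=90)

```text
time_s: 29.35
tcp_pos: [0.5061, -0.3053, 0.0006]
eef_rot: [[0.977, 0.211, 0.001], [0.211, -0.977, -0.001], [0.001, 0.001, -1.0]]
ft_force: [-1.0, 1.2, 4.4]
gripper_width: 0.0194
grasp_force: 90.4
```

Request:
step_arm([
  [1,0,0,0,0,0,0],
  [1,0,0,0,0,0,0],
  [1,0,0,0,0,0,0],
  [1,0,0,0,0,0,0],
  [1,0,0,0,0,0,0],
])

```text
time_s: 29.85
tcp_pos: [0.5062, -0.3053, 0.0006]
eef_rot: [[0.977, 0.211, 0.001], [0.211, -0.977, -0.001], [0.001, 0.001, -1.0]]
ft_force: [-1.8, 0.7, 6.1]
gripper_width: 0.0195
grasp_force: 90.6
```

```bash
python3 - <<'E'
from h import *
st()
E
```

```text
t 29.85 tcp [ 0.5062 -0.3053  0.0006] yaw_y -77.8 z [ 0.001 -0.001 -1.   ] F [-1.8  0.7  6.1] w 0.0195 g 90.6 q [-0.69  0.52  1.65 -0.    0.97  0.67]
```

Request:
step_arm([
  [1,0,0,-0.03,0,0,0],
  [1,0,0,-0.1,0,0,0],
  [1,0,0,-0.2,0,0,0],
  [1,0,0,-0.27,0,0,0],
  [1,0,0,-0.3,0,0,0],
])

```text
time_s: 30.35
tcp_pos: [0.507, -0.3062, 0.0622]
eef_rot: [[0.977, 0.211, 0.003], [0.211, -0.977, -0.003], [0.002, 0.004, -1.0]]
ft_force: [-0.3, -0.1, -4.6]
gripper_width: 0.0194
grasp_force: 89.4
```

Request:
step_arm([
  [1,0,0,0,0,0,0],
  [1,0,0,0,0,0,0],
  [1,0,0,0,0,0,0],
  [1,0,0,0,0,0,0],
])

```text
time_s: 30.75
tcp_pos: [0.5053, -0.3047, 0.059]
eef_rot: [[0.977, 0.211, -0.001], [0.211, -0.977, 0.001], [-0.001, -0.001, -1.0]]
ft_force: [0.3, -0.4, -5.4]
gripper_width: 0.0195
grasp_force: 89.4
```

```bash
python3 - <<'E'
from h import *
st();c,im=snap('wrist','w15.png')
E
```

```text
t 30.75 tcp [ 0.5053 -0.3047  0.059 ] yaw_y -77.8 z [-0.001  0.001 -1.   ] F [ 0.3 -0.4 -5.4] w 0.0195 g 89.4 q [-0.69  0.43  1.64 -0.    1.07  0.67]
```

View pics/w15.png

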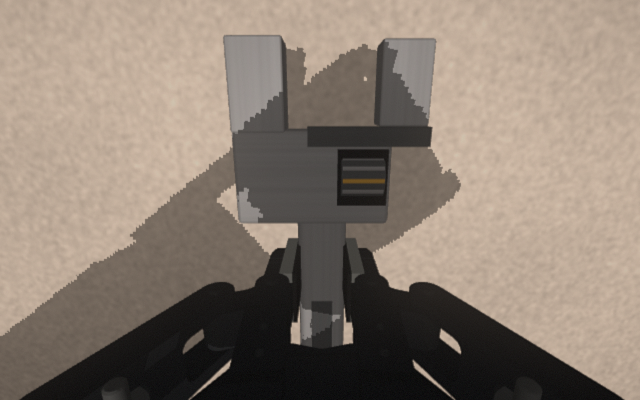

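```bash
cat >> h.py <<'E'
def ont(c,u,v,p,R,zt):
    "pixel ray onto plane tool z = zt, in tool coords"
    o,d=ray(c,u,v);o=R.T@(o-p);d=R.T@d;return o+d*(zt-o[2])/d[2]
E
python3 - <<'E'
from h import *
s=r.observe();p,R=s['tcp_pos'],s['eef_rot'];c=np.load('pics/w15.npy',allow_pickle=True).item()
im=cv2.cvtColor(cv2.imread('pics/w15.png'),cv2.COLOR_BGR2GRAY).astype(int)
for v in(60,90,115): print(v,'fixed',im[v,276:294].tolist(),'mov',im[v,370:394].tolist())
for v in(240,): print('handle',im[v,290:355].tolist())
print('tips',im[30:46,250].tolist(),im[30:46,410].tolist())
for nm,u,v in(('fix tip',253,35.5),('mov tip',410,38.5),('fix outL',224.5,45),('head L',235,190),('head R',386.5,215),('head back',270,222),('worm c',363,178)):
    print(nm,(ont(c,u,v,p,R,-.0154 if 'worm' not in nm else -.02)*1e3).round(1))
E
```

```text
60 fixed [149, 149, 148, 147, 129, 107, 67, 58, 60, 63, 84, 107, 110, 109, 109, 109, 110, 110] mov [112, 111, 110, 109, 108, 105, 91, 61, 59, 58, 58, 58, 63, 76, 82, 86, 85, 85, 86, 85, 88, 87, 86, 85]
90 fixed [153, 152, 152, 153, 151, 134, 106, 67, 57, 58, 62, 87, 106, 106, 106, 105, 105, 106] mov [104, 103, 104, 106, 104, 76, 57, 55, 57, 55, 57, 69, 79, 83, 84, 84, 83, 84, 84, 83, 84, 84, 83, 83]
115 fixed [83, 82, 82, 83, 82, 81, 76, 70, 56, 56, 56, 63, 93, 104, 104, 105, 105, 107] mov [108, 110, 108, 104, 67, 54, 54, 55, 53, 58, 71, 78, 82, 82, 79, 82, 82, 82, 82, 82, 82, 81, 81, 81]
handle [65, 66, 66, 65, 66, 66, 65, 64, 58, 66, 70, 73, 75, 75, 77, 75, 78, 77, 76, 76, 75, 77, 77, 76, 77, 76, 78, 78, 76, 78, 77, 77, 77, 75, 76, 78, 78, 78, 77, 77, 75, 76, 76, 76, 75, 75, 77, 75, 76, 75, 75, 72, 71, 71, 67, 57, 64, 64, 66, 64, 65, 65, 65, 66, 65]
tips [177, 178, 178, 177, 165, 124, 128, 141, 143, 143, 142, 144, 143, 142, 144, 142] [176, 175, 176, 177, 178, 180, 184, 173, 131, 120, 133, 139, 139, 139, 140, 139]
fix tip [ 97.7 -24.4 -15.4]
mov tip [ 96.7  33.7 -15.4]
fix outL [ 94.4 -35.2 -15.4]
head L [ 38.6 -35.6 -15.4]
head R [ 27.4  29.2 -15.4]
head back [ 24.1 -21.5 -15.4]
worm c [ 44.9  17.8 -20. ]
```

```bash
python3 - <<'E'
from h import *
for f,roi in(('w1',(410,70,460,115)),('w7',(415,105,470,155)),('w14',(140,5,185,45))):
    c=np.load(f'pics/{f}.npy',allow_pickle=True).item();im=cv2.imread(f'pics/{f}.png')
    b=blobs(im,(15,90,50),(40,255,255),5,roi);p=np.vstack([x[3] for x in b]);cc,_=cv2.minEnclosingCircle(p);print(f,cc,_,onz(c,*cc,.0150).round(4),(p.max(0)-p.min(0)))
P,R=np.array([.5474,-.1344,.059]),down(np.radians(-35));s=r.observe()
Pm,Rm=np.array([.525,-.22,.06]),down(np.radians(-56));go(Pm,Rm);go(P,R,Pm,Rm)
E
```

```text
w1 (435.0, 92.0) 14.866168975830078 [ 0.599  -0.0655  0.015 ] [28. 27.]
w7 (440.5, 128.0) 15.33796215057373 [ 0.5992 -0.0662  0.015 ] [29. 28.]
w14 (162.0, 24.5) 19.52572250366211 [ 0.5979 -0.0709  0.015 ] [33. 35.]
shift [0.1854, -0.3938, -0.0043] turn [-0.0001, 0.0001, -0.0605] mm 87 deg 21.8
shift [0.3322, -0.2922, 0.005] turn [0.0, 0.0, -0.0583] mm 88 deg 21.0
```

Request:
step_arm([
  [1,0.02,-0.04,0,0,0,-0.007],
  [1,0.06,-0.12,-0.002,0,0,-0.02],
  [1,0.1,-0.21,-0.003,0,0,-0.033],
  [1,0.15,-0.31,-0.004,0,0,-0.047],
  [1,0.185,-0.394,-0.004,0,0,-0.06],
])

```text
time_s: 31.3
tcp_pos: [0.5255, -0.2193, 0.0604]
eef_rot: [[0.829, 0.559, 0.0], [0.559, -0.829, -0.0], [-0.0, 0.0, -1.0]]
ft_force: [-0.3, -0.2, -5.0]
gripper_width: 0.0197
grasp_force: 89.3
```

Request:
step_arm([
  [1,0.08,-0.07,0,0,0,-0.014],
  [1,0.16,-0.14,0,0,0,-0.028],
  [1,0.24,-0.21,0.003,0,0,-0.042],
  [1,0.3,-0.265,0.005,0,0,-0.053],
  [1,0.332,-0.292,0.005,0,0,-0.0585],
])

```text
time_s: 31.8
tcp_pos: [0.548, -0.1334, 0.0592]
eef_rot: [[0.573, 0.82, -0.0], [0.82, -0.573, -0.0], [-0.0, -0.0, -1.0]]
ft_force: [-0.2, 0.1, -5.4]
gripper_width: 0.0193
grasp_force: 89.3
```

Request:
step_arm([
  [1,0,0,0,0,0,0],
  [1,0,0,0,0,0,0],
  [1,0,0,0,0,0,0],
  [1,0,0,0,0,0,0],
])

```text
time_s: 32.2
tcp_pos: [0.5481, -0.1359, 0.0598]
eef_rot: [[0.577, 0.817, 0.001], [0.817, -0.577, -0.001], [-0.0, 0.001, -1.0]]
ft_force: [-0.6, -0.1, -4.7]
gripper_width: 0.0194
grasp_force: 89.3
```

```bash
python3 - <<'E'
from h import *
st();go([.5474,-.1344,.035],down(np.radians(-35)));c,im=snap('wrist','w16.png')
s=r.observe();p,R=s['tcp_pos'],s['eef_rot']
b=blobs(im,(15,90,50),(40,255,255),40,(270,20,390,125));print([x[:2] for x in b])
pts=np.vstack([x[3] for x in b]);print(pts.min(0),pts.max(0))
q,_=cv2.minEnclosingCircle(pts);print(q,_,onz(c,*q,.015),'tool',ont(c,*q,p,R,p[2]-.015))
E
```

```text
t 32.2 tcp [ 0.5481 -0.1359  0.0598] yaw_y -35.2 z [ 0.001 -0.001 -1.   ] F [-0.6 -0.1 -4.7] w 0.0194 g 89.3 q [-0.4   0.38  1.71 -0.    1.05  0.22]
shift [0.0041, -0.007, 0.1239] turn [0.0002, 0.0001, -0.0006] mm 25 deg 0.2
[(1935, array([322.9,  82.3]))]
[296.  50.] [349. 114.]
(322.5, 82.0) 32.03523635864258 [ 0.5986905  -0.06742876  0.015     ] tool [0.08505436 0.00189583 0.04478273]
```

View pics/w16.png

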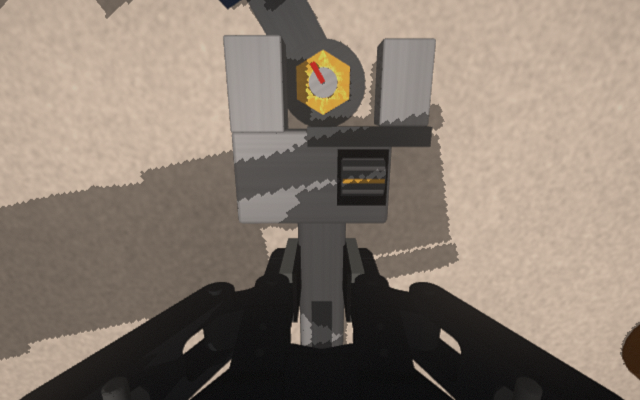

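Request:
step_arm([
  [1,0.007,-0.0125,0.05,0,0,-0.0006],
  [1,0.007,-0.0125,0.1,0,0,-0.0006],
  [1,0.007,-0.0125,0.14,0,0,-0.0006],
  [1,0.007,-0.0125,0.165,0,0,-0.0006],
  [1,0.007,-0.0125,0.175,0,0,-0.0006],
])

```text
time_s: 32.75
tcp_pos: [0.5461, -0.1321, 0.0234]
eef_rot: [[0.572, 0.82, -0.001], [0.82, -0.572, 0.0], [-0.001, -0.001, -1.0]]
ft_force: [-0.0, -0.4, -4.9]
gripper_width: 0.0192
grasp_force: 89.4
```

Request:
step_arm([
  [1,0,0,0,0,0,0],
  [1,0,0,0,0,0,0],
  [1,0,0,0,0,0,0],
  [1,0,0,0,0,0,0],
  [1,0,0,0,0,0,0],
])

```text
time_s: 33.25
tcp_pos: [0.5472, -0.1325, 0.0251]
eef_rot: [[0.572, 0.82, 0.001], [0.82, -0.572, -0.001], [-0.0, 0.002, -1.0]]
ft_force: [-0.0, 0.1, -4.1]
gripper_width: 0.0196
grasp_force: 89.4
```

```bash
python3 - <<'E'
from h import *
st();c,im=snap('wrist','w17.png');s=r.observe();p,R=s['tcp_pos'],s['eef_rot']
b=blobs(im,(15,90,50),(40,255,255),40,(270,20,390,150));pts=np.vstack([x[3] for x in b]);print(pts.min(0),pts.max(0))
q,_=cv2.minEnclosingCircle(pts);print(q,_,onz(c,*q,.0155),'tool',ont(c,*q,p,R,p[2]-.0155))
g=cv2.cvtColor(im,cv2.COLOR_BGR2GRAY).astype(int)
for v in(60,):
  for u0 in(270,370): print(g[v,u0:u0+30].tolist())
for u in(281,382): print(ont(c,u,70,p,R,-.0154))
go([p[0],p[1],.001],down(np.radians(-35)))
E
```

```text
t 33.25 tcp [ 0.5472 -0.1325  0.0251] yaw_y -34.9 z [ 0.001 -0.001 -1.   ] F [-0.   0.1 -4.1] w 0.0196 g 89.4 q [-0.39  0.43  1.72 -0.    0.98  0.22]
[297.  41.] [363. 120.]
(329.5, 80.52531433105469) 39.553871154785156 [ 0.59887058 -0.0671219   0.0155    ] tool [0.08320684 0.00503559 0.0095104 ]
[157, 158, 159, 160, 159, 159, 158, 156, 156, 156, 132, 105, 64, 58, 60, 58, 57, 57, 54, 55, 56, 55, 54, 54, 54, 55, 53, 58, 81, 106]
[84, 83, 82, 79, 56, 59, 73, 66, 67, 67, 67, 69, 86, 125, 142, 151, 151, 151, 150, 150, 151, 152, 150, 151, 148, 149, 148, 147, 149, 151]
[ 0.08504294 -0.01407845 -0.0154    ]
[ 0.08508314  0.02441098 -0.0154    ]
shift [0.0, -0.0002, 0.1201] turn [0.0002, 0.0, 0.0002] mm 24 deg 0.1
```

Request:
step_arm([
  [1,0.004,0,0.03,0,0,0],
  [1,0.004,0,0.06,0,0,0],
  [1,0.004,0,0.085,0,0,0],
  [1,0.004,0,0.105,0,0,0],
  [1,0.004,0,0.112,0,0,0],
])

```text
time_s: 33.8
tcp_pos: [0.5467, -0.1315, 0.0013]
eef_rot: [[0.572, 0.82, -0.001], [0.82, -0.572, -0.0], [-0.001, -0.001, -1.0]]
ft_force: [-0.1, -0.4, -5.0]
gripper_width: 0.0195
grasp_force: 89.4
```

Request:
step_arm([
  [1,0,0,0.003,0,0,0],
  [1,0,0,0.006,0,0,0],
  [1,0,0,0.008,0,0,0],
  [1,0,0,0.008,0,0,0],
  [1,0,0,0.008,0,0,0],
])

```text
time_s: 34.3
tcp_pos: [0.5476, -0.1318, 0.0009]
eef_rot: [[0.572, 0.82, 0.001], [0.82, -0.572, -0.001], [-0.0, 0.001, -1.0]]
ft_force: [-0.2, 1.0, -5.4]
gripper_width: 0.0196
grasp_force: 89.4
```

Request:
step_arm([
  [1,0,0.006,0,0,0,0],
  [1,0,0.012,0,0,0,0],
  [1,0,0.017,0,0,0,0],
  [1,0,0.017,0,0,0,0],
  [1,0,0.017,0,0,0,0],
])

```text
time_s: 34.8
tcp_pos: [0.5504, -0.1339, 0.0008]
eef_rot: [[0.573, 0.82, 0.001], [0.82, -0.573, -0.001], [-0.0, 0.001, -1.0]]
ft_force: [-0.1, 0.4, -4.0]
gripper_width: 0.0195
grasp_force: 89.4
```

Request:
step_arm([
  [1,0,0.002,0,0,0,0],
  [1,0,0.002,0,0,0,0],
  [1,0,0.002,0,0,0,0],
])

```text
time_s: 35.1
tcp_pos: [0.5505, -0.1339, 0.0007]
eef_rot: [[0.572, 0.82, 0.0], [0.82, -0.572, -0.001], [-0.0, 0.001, -1.0]]
ft_force: [-0.1, -0.0, -3.9]
gripper_width: 0.0197
grasp_force: 89.4
```

```bash
python3 - <<'E'
from h import *
st();c,im=snap('wrist','w18.png');s=r.observe();p,R=s['tcp_pos'],s['eef_rot'];print('moment',s['moment'])
b=blobs(im,(15,90,50),(40,255,255),40,(260,20,395,150));pts=np.vstack([x[3] for x in b]);print(pts.min(0),pts.max(0))
g=cv2.cvtColor(im,cv2.COLOR_BGR2GRAY).astype(int)
print(g[75,275:300].tolist(),g[75,335:395].tolist())
# nut flat edges at row 75
hsv=cv2.cvtColor(im,cv2.COLOR_BGR2HSV);y=[u for u in range(260,395) if 15<=hsv[80,u,0]<=40 and hsv[80,u,1]>90];print(y[0],y[-1])
E
```

```text
t 35.1 tcp [ 0.5505 -0.1339  0.0007] yaw_y -34.9 z [ 0.    -0.001 -1.   ] F [-0.1 -0.  -3.9] w 0.0197 g 89.4 q [-0.39  0.48  1.72 -0.    0.94  0.22]
moment [ 0.03924498  0.0910521  -0.02033604]
[282.  30.] [362. 125.]
[162, 159, 159, 161, 156, 145, 117, 86, 106, 171, 173, 172, 171, 172, 170, 171, 171, 171, 174, 187, 196, 187, 192, 194, 186] [163, 159, 159, 159, 158, 154, 154, 154, 166, 179, 173, 174, 183, 182, 177, 168, 166, 165, 166, 166, 165, 164, 164, 165, 166, 163, 140, 90, 83, 84, 83, 83, 83, 82, 82, 82, 85, 84, 85, 84, 83, 69, 67, 66, 63, 60, 74, 116, 137, 152, 152, 150, 150, 151, 151, 152, 152, 151, 150, 149]
283 361
```

Request:
step_arm([
  [0.5,0,0,0,0,0,0],
  [0.2,0,0,0,0,0,0],
  [0,0,0,0,0,0,0],
  [0,0,0,-0.05,0,0,0],
  [0,0,0,-0.15,0,0,0],
])

```text
time_s: 35.65
tcp_pos: [0.5495, -0.1335, 0.0305]
eef_rot: [[0.572, 0.82, -0.002], [0.82, -0.572, 0.0], [-0.001, -0.002, -1.0]]
ft_force: [-0.2, -0.0, -0.3]
gripper_width: 0.0429
grasp_force: 0.0
```

Request:
step_arm([
  [0,0,0,-0.1,0,0,0],
  [0.5,-0.15,0,-0.15,0,0,0],
  [1,-0.3,0,-0.15,0,0,0],
  [1,-0.4,0,-0.15,0,0,0],
  [1,-0.4,0,-0.15,0,0,0],
], grip_force=60)

```text
time_s: 36.15
tcp_pos: [0.5044, -0.2017, 0.0622]
eef_rot: [[0.575, 0.818, 0.002], [0.818, -0.575, -0.002], [-0.001, 0.003, -1.0]]
ft_force: [-0.2, 0.7, -0.1]
gripper_width: -0.0002
grasp_force: 0.0
```

Request:
step_arm([
  [1,0,0,0,0,0,0],
  [1,0,0,0,0,0,0],
  [1,0,0,0,0,0,0],
])

```text
time_s: 36.45
tcp_pos: [0.5052, -0.1988, 0.0609]
eef_rot: [[0.571, 0.821, 0.001], [0.821, -0.571, -0.001], [-0.0, 0.001, -1.0]]
ft_force: [1.2, 0.4, 0.1]
gripper_width: 0.0001
grasp_force: 0.0
```

```bash
python3 - <<'E'
from h import *
st();c,im=snap('wrist','w19.png')
E
```

```text
t 36.45 tcp [ 0.5052 -0.1988  0.0609] yaw_y -34.9 z [ 0.001 -0.001 -1.   ] F [1.2 0.4 0.1] w 0.0001 g 0.0 q [-0.53  0.34  1.76 -0.    1.04  0.07]
```

View pics/w19.png

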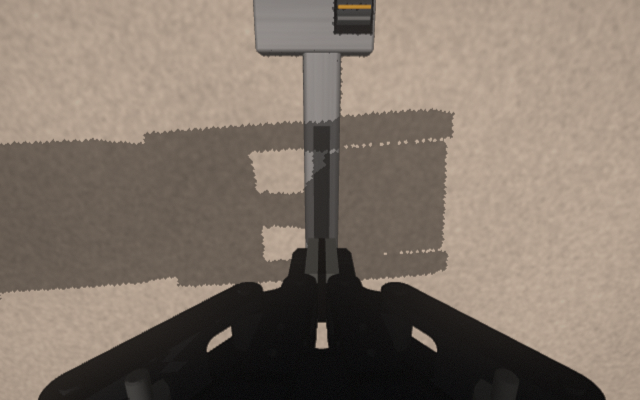

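```bash
cat >> h.py <<'E'
O=np.array([.5379,-.1519,0]);tx=np.array([.572,.820,0]);wy=np.array([-.820,.572,0]);R55=down(np.radians(-35))
def wp(x,y,z):return O+x*1e-3*tx+y*1e-3*wy+[0,0,z*1e-3]
E
python3 - <<'E'
from h import *
print(wp(66,-17,20));go(wp(59,-17,40),R55)
E
```

```text
[ 0.589592 -0.107504  0.02    ]
shift [0.5806, 0.0857, 0.104] turn [0.0001, 0.0, 0.0004] mm 119 deg 0.2
```

Request:
step_arm([
  [1,0.1,0.015,0.02,0,0,0],
  [1,0.26,0.04,0.05,0,0,0],
  [1,0.42,0.065,0.08,0,0,0],
  [1,0.54,0.08,0.1,0,0,0],
  [1,0.58,0.086,0.104,0,0,0],
])

```text
time_s: 37.0
tcp_pos: [0.5863, -0.1117, 0.0393]
eef_rot: [[0.57, 0.822, 0.0], [0.822, -0.57, -0.0], [-0.0, 0.0, -1.0]]
ft_force: [0.4, -0.2, 0.1]
gripper_width: 0.0001
grasp_force: 0.0
```

Request:
step_arm([
  [1,0,0,0,0,0,0],
  [1,0,0,0,0,0,0],
  [1,0,0,0,0,0,0],
])

```text
time_s: 37.3
tcp_pos: [0.5846, -0.1151, 0.0401]
eef_rot: [[0.573, 0.819, 0.0], [0.819, -0.573, -0.001], [-0.001, 0.001, -1.0]]
ft_force: [0.3, 0.3, 0.4]
gripper_width: 0.0001
grasp_force: 0.0
```

```bash
python3 - <<'E'
from h import *
st();go(wp(59,-17,22.5),R55);c,im=snap('wrist','w20.png');s=r.observe();p,R=s['tcp_pos'],s['eef_rot']
hsv=cv2.cvtColor(im,cv2.COLOR_BGR2HSV)
b=blobs(im,(15,90,50),(40,255,255),40);print([(x[0],x[1],x[3].min(0),x[3].max(0)) for x in b[:3]])
g=cv2.cvtColor(im,cv2.COLOR_BGR2GRAY)
for v in range(100,300,12): print(v,g[v,200:420:6].tolist())
E
```

```text
t 37.3 tcp [ 0.5846 -0.1151  0.0401] yaw_y -35.0 z [ 0.    -0.001 -1.   ] F [0.3 0.3 0.4] w 0.0001 g 0.0 q [-0.34  0.47  1.63 -0.    1.04  0.27]
shift [0.0105, -0.0013, 0.0879] turn [0.0001, 0.0001, 0.0001] mm 18 deg 0.1
[(2069, array([290.9, 153.1]), array([261., 121.], dtype=float32), array([318., 186.], dtype=float32)), (121, array([320.9, 225.5]), array([306., 224.], dtype=float32), array([336., 227.], dtype=float32))]
100 [179, 187, 179, 178, 177, 177, 82, 81, 82, 82, 81, 81, 83, 83, 83, 82, 182, 178, 176, 180, 178, 184, 180, 180, 182, 180, 176, 174, 174, 181, 175, 184, 179, 177, 180, 173, 175]
112 [174, 181, 181, 183, 182, 183, 187, 81, 82, 82, 83, 81, 82, 83, 84, 83, 83, 83, 83, 89, 177, 171, 169, 179, 182, 178, 177, 178, 172, 180, 172, 156, 108, 106, 107, 109, 104]
124 [184, 183, 185, 189, 156, 75, 72, 74, 62, 60, 61, 59, 82, 83, 97, 178, 65, 84, 82, 84, 82, 83, 181, 123, 184, 101, 103, 104, 107, 110, 106, 107, 105, 106, 106, 107, 107]
136 [191, 189, 187, 181, 148, 149, 149, 151, 152, 155, 96, 126, 160, 86, 165, 176, 163, 159, 159, 74, 52, 53, 59, 83, 84, 83, 84, 84, 83, 106,
[... 1571 characters left out ...]
9, 109, 106]
256 [103, 100, 104, 102, 106, 102, 103, 106, 105, 104, 141, 178, 180, 119, 130, 130, 26, 24, 64, 62, 21, 63, 63, 27, 24, 24, 104, 106, 107, 108, 108, 108, 109, 106, 107, 111, 106]
268 [106, 98, 100, 100, 100, 105, 103, 106, 103, 103, 105, 175, 180, 113, 127, 33, 24, 26, 65, 61, 21, 61, 64, 50, 21, 23, 103, 100, 108, 106, 105, 134, 120, 114, 110, 107, 106]
280 [100, 98, 101, 103, 100, 101, 100, 101, 100, 100, 106, 115, 183, 106, 29, 22, 26, 26, 24, 23, 26, 65, 21, 22, 25, 25, 20, 102, 107, 105, 106, 104, 103, 107, 109, 104, 102]
292 [100, 95, 98, 93, 27, 23, 27, 35, 27, 26, 26, 22, 23, 25, 23, 21, 23, 21, 22, 23, 22, 29, 19, 23, 22, 20, 23, 19, 19, 21, 25, 24, 23, 31, 31, 30, 27]
```

Request:
step_arm([
  [1,0.01,0,0.03,0,0,0],
  [1,0.01,0,0.055,0,0,0],
  [1,0.01,0,0.075,0,0,0],
  [1,0.01,0,0.085,0,0,0],
  [1,0.01,0,0.087,0,0,0],
])

```text
time_s: 37.85
tcp_pos: [0.5859, -0.1125, 0.0219]
eef_rot: [[0.572, 0.82, -0.0], [0.82, -0.572, -0.0], [-0.001, -0.0, -1.0]]
ft_force: [0.1, -0.1, 0.1]
gripper_width: -0.0
grasp_force: 0.0
```

Request:
step_arm([
  [1,0,0,0.004,0,0,0],
  [1,0,0,0.008,0,0,0],
  [1,0,0,0.01,0,0,0],
  [1,0,0,0.01,0,0,0],
])

```text
time_s: 38.25
tcp_pos: [0.5865, -0.1127, 0.0207]
eef_rot: [[0.572, 0.82, 0.001], [0.82, -0.572, -0.001], [-0.0, 0.001, -1.0]]
ft_force: [-0.5, -0.5, 0.2]
gripper_width: 0.0002
grasp_force: 0.0
```

Request:
step_arm([
  [1,0,0,0.002,0,0,0],
  [1,0,0,0.002,0,0,0],
])

```text
time_s: 38.45
tcp_pos: [0.5866, -0.1127, 0.0205]
eef_rot: [[0.572, 0.82, 0.001], [0.82, -0.572, -0.001], [-0.0, 0.001, -1.0]]
ft_force: [-1.6, 0.5, 2.9]
gripper_width: 0.0001
grasp_force: 1.2
```

Request:
step_arm([
  [1,0,0,0.003,0,0,0],
  [1,0,0,0.003,0,0,0],
])

```text
time_s: 38.65
tcp_pos: [0.5866, -0.1127, 0.0204]
eef_rot: [[0.572, 0.82, 0.001], [0.82, -0.572, -0.001], [-0.0, 0.001, -1.0]]
ft_force: [-1.7, 0.9, 5.8]
gripper_width: -0.0002
grasp_force: 2.9
```

Request:
step_arm([
  [1,0,0,0.002,0,0,0],
  [1,0,0,0.002,0,0,0],
])

```text
time_s: 38.85
tcp_pos: [0.5866, -0.1127, 0.0204]
eef_rot: [[0.572, 0.82, 0.001], [0.82, -0.572, -0.001], [-0.0, 0.001, -1.0]]
ft_force: [-2.9, 0.4, 6.8]
gripper_width: -0.0003
grasp_force: 3.9
```

Request:
step_arm([
  [1,0,0,0.003,0,0,0],
  [1,0.007,0,0.003,0,0,0],
  [1,0.014,0,0.003,0,0,0],
  [1,0.021,0,0.003,0,0,0],
  [1,0.028,0,0.003,0,0,0],
])

```text
time_s: 39.35
tcp_pos: [0.5894, -0.1088, 0.0203]
eef_rot: [[0.572, 0.82, -0.0], [0.82, -0.572, -0.002], [-0.002, 0.001, -1.0]]
ft_force: [-5.0, -1.0, 11.0]
gripper_width: -0.0001
grasp_force: 5.6
```

Request:
step_arm([
  [1,0.008,0,0,0,0,0],
  [1,0.016,0,0,0,0,0],
  [1,0.024,0,0,0,0,0],
  [1,0.032,0,0,0,0,0],
  [1,0.04,0,0,0,0,0],
])

```text
time_s: 39.85
tcp_pos: [0.594, -0.1022, 0.0203]
eef_rot: [[0.572, 0.82, -0.0], [0.82, -0.572, -0.002], [-0.002, 0.001, -1.0]]
ft_force: [-4.0, -0.2, 9.4]
gripper_width: -0.0001
grasp_force: 5.1
```

Request:
step_arm([
  [1,0,0,-0.03,0,0,0],
  [1,0,0,-0.06,0,0,0],
  [1,0,0,-0.09,0,0,0],
  [1,0,0,-0.09,0,0,0],
  [1,0,0,-0.09,0,0,0],
])

```text
time_s: 40.35
tcp_pos: [0.5943, -0.1015, 0.0367]
eef_rot: [[0.572, 0.82, 0.001], [0.82, -0.572, -0.001], [-0.0, 0.001, -1.0]]
ft_force: [-0.1, -0.0, 0.3]
gripper_width: 0.0002
grasp_force: 0.0
```

```bash
cat >> h.py <<'E'
def gap(f):
    st();c,im=snap('wrist',f);b=[x for x in blobs(im,(15,90,50),(40,255,255),20)]
    print([(x[0],x[1].tolist(),x[3].min(0).tolist(),x[3].max(0).tolist()) for x in b[:3]])
    n=b[0];v=int((n[3][:,1].min()+n[3][:,1].max())/2);L,Rr=int(n[3][:,0].min()),int(n[3][:,0].max());g=cv2.cvtColor(im,cv2.COLOR_BGR2GRAY)
    for d in(-8,0,8): print('row',v+d,'left',g[v+d,L-8:L+5].tolist(),'right',g[v+d,Rr-3:Rr+30].tolist())
    print('mm/px',30/(Rr-L+1))
E
python3 - <<'E'
from h import *
gap('w21.png')
E
```

```text
t 40.35 tcp [ 0.5943 -0.1015  0.0367] yaw_y -34.9 z [ 0.001 -0.001 -1.   ] F [-0.1 -0.   0.3] w 0.0002 g 0.0 q [-0.31  0.48  1.61 -0.    1.04  0.3 ]
[(2094, [291.2, 183.2], [262.0, 152.0], [318.0, 216.0])]
row 176 left [83, 83, 83, 83, 82, 80, 76, 71, 74, 86, 86, 86, 86] right [86, 87, 82, 61, 50, 49, 48, 50, 49, 49, 50, 48, 50, 58, 77, 83, 83, 83, 83, 84, 82, 85, 82, 81, 83, 84, 84, 83, 84, 84, 85, 83, 82]
row 184 left [81, 82, 83, 82, 83, 83, 78, 74, 64, 87, 88, 88, 88] right [87, 86, 82, 61, 51, 50, 49, 49, 52, 48, 47, 48, 50, 58, 79, 82, 82, 82, 81, 82, 83, 81, 81, 81, 82, 83, 84, 83, 84, 84, 84, 82, 82]
row 192 left [144, 148, 151, 142, 109, 104, 108, 111, 90, 116, 155, 156, 157] right [86, 86, 84, 62, 50, 48, 47, 50, 48, 48, 47, 47, 47, 57, 77, 83, 81, 81, 82, 83, 83, 81, 81, 82, 82, 82, 83, 82, 83, 83, 84, 80, 80]
mm/px 0.5263157894736842
```

Request:
step_arm([
  [1,-0.03,0,0,0,0,0],
  [1,-0.075,0,0,0,0,0],
  [1,-0.075,0,0.04,0,0,0],
  [1,-0.075,0,0.08,0,0,0],
  [1,-0.075,0,0.09,0,0,0],
])

```text
time_s: 40.9
tcp_pos: [0.5857, -0.1144, 0.02]
eef_rot: [[0.572, 0.82, -0.0], [0.82, -0.572, -0.001], [-0.001, 0.0, -1.0]]
ft_force: [-8.4, 0.3, 21.9]
gripper_width: 0.0004
grasp_force: 11.0
```

Request:
step_arm([
  [1,0,0,0,0,0,0],
  [1,0.008,0,0,0,0,0],
  [1,0.016,0,0,0,0,0],
  [1,0.024,0,0,0,0,0],
  [1,0.032,0,0,0,0,0],
])

```text
time_s: 41.4
tcp_pos: [0.5892, -0.1092, 0.0203]
eef_rot: [[0.572, 0.82, -0.0], [0.82, -0.572, -0.002], [-0.002, 0.001, -1.0]]
ft_force: [-5.8, -1.0, 13.6]
gripper_width: 0.0001
grasp_force: 7.0
```

Request:
step_arm([
  [1,0.009,0,0,0,0,0],
  [1,0.018,0,0,0,0,0],
  [1,0.027,0,0,0,0,0],
  [1,0.036,0,0,0,0,0],
  [1,0.044,0,0,0,0,0],
])

```text
time_s: 41.9
tcp_pos: [0.5943, -0.1019, 0.0202]
eef_rot: [[0.572, 0.82, -0.0], [0.82, -0.572, -0.002], [-0.002, 0.001, -1.0]]
ft_force: [-4.2, 0.3, 12.7]
gripper_width: 0.0
grasp_force: 6.1
```

Request:
step_arm([
  [1,0,0,-0.03,0,0,0],
  [1,0,0,-0.06,0,0,0],
  [1,0,0,-0.09,0,0,0],
  [1,0,0,-0.09,0,0,0],
  [1,0,0,-0.09,0,0,0],
])

```text
time_s: 42.4
tcp_pos: [0.5943, -0.1013, 0.0365]
eef_rot: [[0.572, 0.82, 0.001], [0.82, -0.572, -0.001], [-0.0, 0.001, -1.0]]
ft_force: [0.4, -0.6, -0.0]
gripper_width: -0.0001
grasp_force: 0.0
```

```bash
python3 - <<'E'
from h import *
gap('w22.png')
E
```

```text
t 42.4 tcp [ 0.5943 -0.1013  0.0365] yaw_y -34.9 z [ 0.001 -0.001 -1.   ] F [ 0.4 -0.6 -0. ] w -0.0001 g 0.0 q [-0.31  0.48  1.61 -0.    1.04  0.3 ]
[(2086, [291.3, 183.6], [262.0, 152.0], [318.0, 217.0])]
row 176 left [83, 82, 83, 83, 82, 82, 77, 71, 69, 86, 85, 86, 87] right [138, 91, 82, 62, 50, 49, 50, 47, 50, 60, 78, 81, 82, 81, 82, 83, 84, 82, 83, 82, 82, 84, 84, 84, 85, 84, 84, 82, 82, 82, 82, 83, 82]
row 184 left [82, 82, 83, 82, 82, 80, 81, 73, 65, 86, 89, 88, 88] right [88, 87, 85, 68, 51, 47, 50, 49, 51, 60, 78, 83, 81, 82, 81, 83, 82, 81, 81, 81, 83, 84, 84, 83, 83, 84, 84, 82, 80, 82, 81, 82, 82]
row 192 left [112, 146, 151, 142, 106, 86, 107, 118, 98, 116, 157, 157, 156] right [86, 86, 84, 67, 49, 48, 48, 49, 50, 61, 77, 81, 81, 81, 82, 81, 83, 83, 82, 81, 83, 83, 82, 83, 83, 82, 82, 82, 81, 81, 83, 83, 82]
mm/px 0.5263157894736842
```

Request:
step_arm([
  [1,-0.03,0,0,0,0,0],
  [1,-0.075,0,0,0,0,0],
  [1,-0.075,0,0.04,0,0,0],
  [1,-0.075,0,0.075,0,0,0],
  [1,-0.075,0,0.088,0,0,0],
])

```text
time_s: 42.95
tcp_pos: [0.5856, -0.1141, 0.02]
eef_rot: [[0.572, 0.82, -0.001], [0.82, -0.572, -0.001], [-0.001, 0.0, -1.0]]
ft_force: [-7.3, 0.5, 22.7]
gripper_width: -0.0002
grasp_force: 11.3
```

Request:
step_arm([
  [1,0,0,0,0,0,0],
  [1,0.008,0,0,0,0,0],
  [1,0.016,0,0,0,0,0],
  [1,0.024,0,0,0,0,0],
  [1,0.032,0,0,0,0,0],
])

```text
time_s: 43.45
tcp_pos: [0.589, -0.1089, 0.0203]
eef_rot: [[0.572, 0.82, -0.001], [0.82, -0.572, -0.002], [-0.002, 0.0, -1.0]]
ft_force: [-5.6, -0.4, 11.6]
gripper_width: -0.0001
grasp_force: 6.0
```

Request:
step_arm([
  [1,0.009,0,0,0,0,0],
  [1,0.018,0,0,0,0,0],
  [1,0.027,0,0,0,0,0],
  [1,0.036,0,0,0,0,0],
  [1,0.044,0,0,0,0,0],
])

```text
time_s: 43.95
tcp_pos: [0.5941, -0.1016, 0.0202]
eef_rot: [[0.572, 0.82, -0.001], [0.82, -0.572, -0.002], [-0.002, 0.0, -1.0]]
ft_force: [-5.7, 0.6, 8.6]
gripper_width: 0.0004
grasp_force: 5.0
```

Request:
step_arm([
  [1,0,0,-0.03,0,0,0],
  [1,0,0,-0.06,0,0,0],
  [1,0,0,-0.09,0,0,0],
  [1,0,0,-0.09,0,0,0],
  [1,0,0,-0.09,0,0,0],
])

```text
time_s: 44.45
tcp_pos: [0.5945, -0.1011, 0.037]
eef_rot: [[0.572, 0.82, 0.001], [0.82, -0.572, -0.001], [-0.0, 0.001, -1.0]]
ft_force: [0.6, 0.4, -0.2]
gripper_width: 0.0001
grasp_force: 0.0
```

```bash
python3 - <<'E'
from h import *
gap('w23.png')
E
```

```text
t 44.45 tcp [ 0.5945 -0.1011  0.037 ] yaw_y -34.9 z [ 0.001 -0.001 -1.   ] F [ 0.6  0.4 -0.2] w 0.0001 g 0.0 q [-0.31  0.48  1.61 -0.    1.04  0.3 ]
[(2084, [291.3, 183.8], [262.0, 152.0], [318.0, 217.0])]
row 176 left [84, 82, 83, 83, 83, 82, 78, 71, 66, 85, 87, 86, 85] right [139, 93, 81, 59, 53, 90, 130, 93, 85, 80, 81, 82, 82, 82, 81, 81, 83, 85, 83, 84, 84, 84, 83, 82, 81, 83, 83, 83, 83, 83, 81, 82, 84]
row 184 left [82, 81, 83, 82, 81, 82, 81, 73, 64, 81, 88, 87, 88] right [87, 87, 83, 60, 53, 78, 81, 81, 80, 82, 81, 82, 81, 81, 82, 82, 82, 84, 83, 83, 84, 83, 83, 81, 82, 82, 82, 83, 83, 81, 80, 81, 81]
row 192 left [111, 146, 148, 143, 105, 85, 101, 94, 97, 114, 154, 157, 156] right [84, 86, 83, 60, 52, 77, 80, 80, 80, 81, 82, 82, 82, 81, 79, 81, 82, 84, 82, 82, 82, 81, 80, 80, 83, 81, 82, 83, 80, 81, 80, 82, 82]
mm/px 0.5263157894736842
```

Request:
step_arm([
  [1,-0.03,0,0,0,0,0],
  [1,-0.075,0,0,0,0,0],
  [1,-0.075,0,0.04,0,0,0],
  [1,-0.075,0,0.075,0,0,0],
  [1,-0.075,0,0.089,0,0,0],
])

```text
time_s: 45.0
tcp_pos: [0.5856, -0.1139, 0.02]
eef_rot: [[0.572, 0.82, -0.001], [0.82, -0.572, -0.001], [-0.001, -0.0, -1.0]]
ft_force: [-7.1, 1.0, 22.0]
gripper_width: 0.0001
grasp_force: 11.2
```

Request:
step_arm([
  [1,0,0,0,0,0,0],
  [1,0.005,0,0,0,0,0],
  [1,0.01,0,0,0,0,0],
  [1,0.015,0,0,0,0,0],
])

```text
time_s: 45.4
tcp_pos: [0.5871, -0.1115, 0.0203]
eef_rot: [[0.572, 0.82, -0.001], [0.82, -0.572, -0.002], [-0.002, 0.0, -1.0]]
ft_force: [-5.3, -0.8, 11.1]
gripper_width: -0.0001
grasp_force: 5.6
```

Request:
step_arm([
  [1,0.006,0,0,0,0,0],
  [1,0.012,0,0,0,0,0],
])

```text
time_s: 45.6
tcp_pos: [0.5885, -0.1096, 0.0203]
eef_rot: [[0.572, 0.82, -0.001], [0.82, -0.572, -0.002], [-0.002, 0.0, -1.0]]
ft_force: [-4.5, -1.4, 11.3]
gripper_width: 0.0002
grasp_force: 5.6
```

Request:
step_arm([
  [1,0.006,0,0,0,0,0],
  [1,0.012,0,0,0,0,0],
])

```text
time_s: 45.8
tcp_pos: [0.5899, -0.1078, 0.0203]
eef_rot: [[0.572, 0.82, -0.001], [0.82, -0.572, -0.002], [-0.002, 0.0, -1.0]]
ft_force: [-4.8, -0.7, 10.7]
gripper_width: -0.0004
grasp_force: 5.4
```

Request:
step_arm([
  [1,0.006,0,0,0,0,0],
  [1,0.012,0,0,0,0,0],
])

```text
time_s: 46.0
tcp_pos: [0.5911, -0.1062, 0.0203]
eef_rot: [[0.572, 0.82, -0.001], [0.82, -0.572, -0.003], [-0.003, 0.0, -1.0]]
ft_force: [-5.2, -2.3, 10.7]
gripper_width: 0.0001
grasp_force: 5.6
```

Request:
step_arm([
  [1,0.006,0,0,0,0,0],
  [1,0.012,0,0,0,0,0],
])

```text
time_s: 46.2
tcp_pos: [0.5921, -0.1047, 0.0203]
eef_rot: [[0.572, 0.82, -0.002], [0.82, -0.572, -0.004], [-0.004, 0.0, -1.0]]
ft_force: [-5.7, -3.5, 11.6]
gripper_width: -0.0005
grasp_force: 5.8
```

Request:
step_arm([
  [1,0.006,0,0,0,0,0],
  [1,0.012,0,0,0,0,0],
])

```text
time_s: 46.4
tcp_pos: [0.5934, -0.1032, 0.0203]
eef_rot: [[0.572, 0.82, -0.002], [0.82, -0.572, -0.004], [-0.005, 0.001, -1.0]]
ft_force: [-6.3, -4.2, 10.5]
gripper_width: -0.0
grasp_force: 5.1
```

Request:
step_arm([
  [1,0,0,-0.03,0,0,0],
  [1,0,0,-0.06,0,0,0],
  [1,0,0,-0.09,0,0,0],
  [1,0,0,-0.09,0,0,0],
  [1,0,0,-0.09,0,0,0],
])

```text
time_s: 46.9
tcp_pos: [0.5945, -0.1009, 0.0372]
eef_rot: [[0.572, 0.82, 0.001], [0.82, -0.572, -0.001], [-0.0, 0.001, -1.0]]
ft_force: [-0.4, -0.5, -0.2]
gripper_width: 0.0003
grasp_force: 0.0
```

```bash
python3 - <<'E'
from h import *
gap('w24.png')
E
```

```text
t 46.9 tcp [ 0.5945 -0.1009  0.0372] yaw_y -34.9 z [ 0.001 -0.001 -1.   ] F [-0.4 -0.5 -0.2] w 0.0003 g 0.0 q [-0.31  0.48  1.61 -0.    1.04  0.3 ]
[(2061, [291.5, 184.0], [263.0, 152.0], [318.0, 217.0])]
row 176 left [83, 83, 83, 82, 82, 82, 77, 76, 86, 86, 86, 85, 87] right [162, 95, 84, 79, 80, 93, 138, 133, 92, 81, 80, 82, 81, 82, 81, 84, 83, 82, 83, 83, 84, 81, 82, 82, 81, 84, 82, 82, 82, 81, 82, 83, 83]
row 184 left [82, 82, 82, 82, 82, 80, 80, 76, 77, 88, 88, 88, 87] right [88, 87, 86, 82, 79, 79, 81, 82, 82, 81, 82, 82, 80, 81, 81, 83, 83, 83, 83, 83, 82, 81, 81, 82, 81, 83, 81, 79, 80, 80, 82, 83, 81]
row 192 left [113, 145, 142, 106, 82, 85, 105, 119, 120, 156, 158, 156, 156] right [86, 86, 85, 80, 80, 81, 81, 82, 81, 81, 82, 81, 81, 82, 83, 83, 83, 82, 83, 83, 81, 80, 80, 81, 81, 82, 81, 80, 80, 80, 82, 82, 81]
mm/px 0.5357142857142857
```

```bash
python3 - <<'E'
from h import *
st();P=wp(-10,0,60);go(P,R55);go(wp(-10,0,1),R55,P,R55)
# handle position check in w24? edges rows below are hidden; skip
E
```

```text
t 46.95 tcp [ 0.5942 -0.1009  0.0369] yaw_y -34.9 z [ 0.    -0.001 -1.   ] F [-0.3 -0.2 -1.2] w -0.0001 g 0.0 q [-0.31  0.48  1.61 -0.    1.04  0.3 ]
shift [-0.4203, -0.0851, -0.1153] turn [0.0001, 0.0001, 0.0003] mm 89 deg 0.1
shift [0.0, 0.0, 0.295] turn [0.0, 0.0, 0.0] mm 59 deg 0.0
```

Request:
step_arm([
  [0.5,0,0,-0.1,0,0,0],
  [0,-0.1,-0.02,-0.115,0,0,0],
  [-0.2,-0.25,-0.05,-0.115,0,0,0],
  [-0.2,-0.37,-0.075,-0.115,0,0,0],
  [-0.2,-0.42,-0.085,-0.115,0,0,0],
])

```text
time_s: 47.45
tcp_pos: [0.5306, -0.161, 0.0596]
eef_rot: [[0.574, 0.819, -0.001], [0.819, -0.574, -0.0], [-0.001, -0.001, -1.0]]
ft_force: [-0.0, 0.6, 0.3]
gripper_width: 0.0515
grasp_force: 0.0
```

Request:
step_arm([
  [-0.2,0,0,0,0,0,0],
  [-0.2,0,0,0.05,0,0,0],
  [-0.2,0,0,0.11,0,0,0],
  [-0.2,0,0,0.17,0,0,0],
  [-0.2,0,0,0.22,0,0,0],
])

```text
time_s: 47.95
tcp_pos: [0.5318, -0.1593, 0.0141]
eef_rot: [[0.572, 0.821, -0.001], [0.821, -0.572, 0.0], [-0.001, -0.001, -1.0]]
ft_force: [0.2, 0.1, 0.6]
gripper_width: 0.0517
grasp_force: 0.0
```

Request:
step_arm([
  [-0.2,0,0,0.03,0,0,0],
  [-0.2,0,0,0.055,0,0,0],
  [-0.2,0,0,0.068,0,0,0],
  [-0.2,0,0,0.071,0,0,0],
  [-0.2,0,0,0.071,0,0,0],
])

```text
time_s: 48.45
tcp_pos: [0.5327, -0.1605, 0.0022]
eef_rot: [[0.572, 0.82, 0.001], [0.82, -0.572, -0.001], [-0.0, 0.002, -1.0]]
ft_force: [-0.4, 0.2, -0.2]
gripper_width: 0.0509
grasp_force: 0.0
```

```bash
python3 - <<'E'
from h import *
st();go(wp(-10,0,1),R55)
E
```

```text
t 48.45 tcp [ 0.5327 -0.1605  0.0022] yaw_y -34.9 z [ 0.001 -0.001 -1.   ] F [-0.4  0.2 -0.2] w 0.0509 g 0.0 q [-0.45  0.46  1.74 -0.    0.93  0.16]
shift [0.0002, -0.0031, 0.0062] turn [0.0003, 0.0, 0.0002] mm 1 deg 0.1
```

Request:
step_arm([
  [0.2,0,0,0.004,0,0,0],
  [0.4,0,0,0.004,0,0,0],
  [1,0,0,0.004,0,0,0],
  [1,0,0,0.004,0,0,0],
  [1,0,0,0.004,0,0,0],
], grip_force=40)

```text
time_s: 48.95
tcp_pos: [0.5324, -0.1603, 0.0016]
eef_rot: [[0.572, 0.82, 0.0], [0.82, -0.572, -0.001], [-0.0, 0.001, -1.0]]
ft_force: [-2.3, 0.8, 5.3]
gripper_width: 0.0204
grasp_force: 40.7
```

Request:
step_arm([
  [1,0,0,0,0,0,0],
  [1,0,0,0,0,0,0],
  [1,0,0,0,0,0,0],
])

```text
time_s: 49.25
tcp_pos: [0.5324, -0.1603, 0.0017]
eef_rot: [[0.572, 0.82, 0.0], [0.82, -0.572, -0.001], [-0.0, 0.001, -1.0]]
ft_force: [-2.5, 1.1, 5.6]
gripper_width: 0.0208
grasp_force: 40.8
```

```bash
cat >> h.py <<'E'
def arc(p,R,C,tot,n=5):
    "rows for a clockwise arc of tot deg about C, in the start tool frame"
    out=[]
    for i in range(1,n+1):
        a=np.radians(-tot*i/n);Q=Ro.from_rotvec([0,0,a]).as_matrix();v=p-C;v[2]=0;d=R.T@(Q@v-v)/.2
        out.append([1]+np.round(d,4).tolist()+[0,0,round(tot*i/n/360,4)])
    print(out)
E
python3 - <<'E'
from h import *
st();s=r.observe();C=np.array([.5985,-.0672,0]);p=s['tcp_pos'].copy();R=s['eef_rot'];v=C-p;print('r',np.hypot(*v[:2]),'ang',np.degrees(np.arctan2(v[1],v[0])))
arc(p,down(np.radians(-34.9)),C,15)
E
```

```text
t 49.25 tcp [ 0.5324 -0.1603  0.0017] yaw_y -34.9 z [ 0.    -0.001 -1.   ] F [-2.5  1.1  5.6] w 0.0208 g 40.8 q [-0.45  0.46  1.74 -0.    0.93  0.16]
r 0.11420722736376973 ang 54.61388391397884
[[1, 0.001, -0.0299, 0.0, 0, 0, 0.0083], [1, 0.0036, -0.0597, 0.0, 0, 0, 0.0167], [1, 0.0078, -0.0893, 0.0, 0, 0, 0.025], [1, 0.0135, -0.1186, 0.0, 0, 0, 0.0333], [1, 0.0207, -0.1476, 0.0, 0, 0, 0.0417]]
```

Request:
step_arm([
  [1,0.001,-0.0299,0,0,0,0.0083],
  [1,0.0036,-0.0597,0,0,0,0.0167],
  [1,0.0078,-0.0893,0,0,0,0.025],
  [1,0.0135,-0.1186,0,0,0,0.0333],
  [1,0.0207,-0.1476,0,0,0,0.0417],
])

```text
time_s: 49.75
tcp_pos: [0.5111, -0.1411, 0.0017]
eef_rot: [[0.765, 0.644, 0.002], [0.644, -0.765, -0.003], [-0.001, 0.004, -1.0]]
ft_force: [0.7, -2.3, 2.6]
gripper_width: 0.0209
grasp_force: 40.5
```

```bash
python3 - <<'E'
from h import *
st();s=r.observe();print('moment',s['moment'].round(2));c,im=snap('top','t25.png')
b=blobs(im,(0,150,60),(8,255,255),15,(300,175,345,210));print('dog',[(x[0],x[1],onz(c,*x[1],.0625).round(4)) for x in b[:2]])
c,im=snap('top','t25.png')
E
```

```text
t 49.75 tcp [ 0.5111 -0.1411  0.0017] yaw_y -49.9 z [ 0.002 -0.003 -1.   ] F [ 0.7 -2.3  2.6] w 0.0209 g 40.5 q [-0.43  0.42  1.81 -0.    0.91  0.44]
moment [-0.27  0.19  0.54]
dog [(105, array([321.4, 191.4]), array([0.6047, 0.0063, 0.0625]))]
```

Request:
step_arm([
  [1,0.001,-0.0299,0,0,0,0.0083],
  [1,0.0036,-0.0597,0,0,0,0.0167],
  [1,0.0078,-0.0893,0,0,0,0.025],
  [1,0.0135,-0.1186,0,0,0,0.0333],
  [1,0.0207,-0.1476,0,0,0,0.0417],
])

```text
time_s: 50.35
tcp_pos: [0.4949, -0.1162, 0.0016]
eef_rot: [[0.905, 0.425, 0.001], [0.425, -0.905, -0.004], [-0.001, 0.004, -1.0]]
ft_force: [-3.5, -4.5, 5.3]
gripper_width: 0.0211
grasp_force: 40.8
```

Request:
step_arm([
  [1,0.001,-0.0299,0,0,0,0.0083],
  [1,0.0036,-0.0597,0,0,0,0.0167],
  [1,0.0078,-0.0893,0,0,0,0.025],
  [1,0.0135,-0.1186,0,0,0,0.0333],
  [1,0.0207,-0.1476,0,0,0,0.0417],
])

```text
time_s: 50.85
tcp_pos: [0.4856, -0.0878, 0.0016]
eef_rot: [[0.984, 0.176, -0.001], [0.176, -0.984, -0.004], [-0.001, 0.004, -1.0]]
ft_force: [-4.2, -6.3, 7.6]
gripper_width: 0.0211
grasp_force: 41.0
```

```bash
python3 - <<'E'
from h import *
st();s=r.observe();print('moment',s['moment'].round(2));c,im=snap('top','t26.png')
b=blobs(im,(0,150,60),(8,255,255),15,(300,175,345,210));print('dog',[(x[0],x[1],onz(c,*x[1],.0625).round(4)) for x in b[:2]])
E
```

```text
t 50.85 tcp [ 0.4856 -0.0878  0.0016] yaw_y -79.9 z [-0.001 -0.004 -1.   ] F [-4.2 -6.3  7.6] w 0.0211 g 41.0 q [-0.35  0.36  1.9  -0.    0.88  1.05]
moment [-0.75  0.74  0.5 ]
dog [(94, array([317.3, 190.8]), array([0.6059, 0.0177, 0.0625]))]
```

Request:
step_arm([
  [1,0.001,-0.0299,0,0,0,0.0083],
  [1,0.0036,-0.0597,0,0,0,0.0167],
  [1,0.0078,-0.0893,0,0,0,0.025],
  [1,0.0135,-0.1186,0,0,0,0.0333],
  [1,0.0207,-0.1476,0,0,0,0.0417],
])

```text
time_s: 51.4
tcp_pos: [0.484, -0.058, 0.0016]
eef_rot: [[0.996, -0.085, -0.002], [-0.085, -0.996, -0.004], [-0.002, 0.004, -1.0]]
ft_force: [-6.6, -5.8, 10.5]
gripper_width: 0.021
grasp_force: 41.3
```

Request:
step_arm([
  [1,0,-0.005,0,0,0,0.0014],
  [1,0,-0.01,0,0,0,0.0028],
  [1,0,-0.01,0,0,0,0.0028],
])

```text
time_s: 51.7
tcp_pos: [0.4842, -0.056, 0.0016]
eef_rot: [[0.995, -0.101, -0.002], [-0.101, -0.995, -0.004], [-0.002, 0.004, -1.0]]
ft_force: [-6.0, -6.0, 10.0]
gripper_width: 0.0206
grasp_force: 41.3
```

```bash
python3 - <<'E'
from h import *
st();s=r.observe();print('moment',s['moment'].round(2));c,im=snap('top','t27.png')
b=blobs(im,(0,150,60),(8,255,255),15,(300,175,345,210));print('dog',[(x[0],x[1],onz(c,*x[1],.0625).round(4)) for x in b[:2]])
E
```

```text
t 51.7 tcp [ 0.4842 -0.056   0.0016] yaw_y -95.8 z [-0.002 -0.004 -1.   ] F [-6. -6. 10.] w 0.0206 g 41.3 q [-0.29  0.35  1.91 -0.01  0.88  1.38]
moment [-0.88  0.95  0.32]
dog [(98, array([315.3, 190.6]), array([0.6063, 0.0232, 0.0625]))]
```

Request:
step_arm([
  [1,0,-0.01,0,0,0,0.0028],
  [1,0,-0.02,0,0,0,0.0056],
  [1,0,-0.02,0,0,0,0.0056],
])

```text
time_s: 52.05
tcp_pos: [0.485, -0.0522, 0.0016]
eef_rot: [[0.991, -0.135, -0.001], [-0.135, -0.991, -0.004], [-0.001, 0.004, -1.0]]
ft_force: [-5.6, -6.1, 9.2]
gripper_width: 0.0212
grasp_force: 41.2
```

Request:
step_arm([
  [1,0,-0.01,0,0,0,0.0028],
  [1,0,-0.02,0,0,0,0.0056],
  [1,0,-0.02,0,0,0,0.0056],
])

```text
time_s: 52.35
tcp_pos: [0.4861, -0.0482, 0.0016]
eef_rot: [[0.985, -0.17, 0.0], [-0.17, -0.985, -0.004], [0.001, 0.004, -1.0]]
ft_force: [-3.3, -6.0, 5.8]
gripper_width: 0.0206
grasp_force: 41.0
```

```bash
python3 - <<'E'
from h import *
st();s=r.observe();print('moment',s['moment'].round(2));c,im=snap('top','t28.png')
b=blobs(im,(0,150,60),(8,255,255),15,(300,175,345,210));print('dog',[(x[0],x[1],onz(c,*x[1],.0625).round(4)) for x in b[:2]])
c,im=snap('wrist','w28.png');p,R=s['tcp_pos'],s['eef_rot']
hsv=cv2.cvtColor(im,cv2.COLOR_BGR2HSV);b=blobs(im,(15,90,50),(40,255,255),100);n=b[0];print(n[0],n[1],n[3].min(0),n[3].max(0))
h=cv2.convexHull(n[3]);a=cv2.approxPolyDP(h,4,True).reshape(-1,2);print('hex',a.tolist())
# head edges: steel mask rows
m=(hsv[...,1]<38)
for v in range(int(n[3][:,1].min())-10,int(n[3][:,1].max())+110,14):
    x=np.flatnonzero(m[v,150:500])+150
    if len(x): print(v,[(int(q[0]),int(q[-1])) for q in np.split(x,np.flatnonzero(np.diff(x)>3)+1) if len(q)>6])
E
```

```text
t 52.35 tcp [ 0.4861 -0.0482  0.0016] yaw_y -99.8 z [ 0.    -0.004 -1.   ] F [-3.3 -6.   5.8] w 0.0206 g 41.0 q [-0.27  0.35  1.91 -0.    0.88  1.47]
moment [-0.82  0.6   0.47]
dog [(96, array([315.3, 190.6]), array([0.6063, 0.0232, 0.0625]))]
2384 [319.9  18.2] [279.   0.] [362.  38.]
hex [[362.0, 11.0], [335.0, 38.0], [306.0, 38.0], [285.0, 26.0], [279.0, 0.0], [362.0, 0.0]]
-10 [(150, 194), (206, 292), (296, 370), (374, 439), (449, 499)]
4 [(166, 278), (305, 335), (363, 414)]
18 [(169, 280), (359, 414)]
32 [(171, 292), (345, 413)]
46 [(174, 415)]
60 [(225, 414)]
74 [(226, 347), (367, 381)]
88 [(227, 392)]
102 [(228, 392)]
116 [(230, 341)]
130 [(231, 390)]
144 [(232, 389)]
```

Request:
step_arm([
  [0.5,0,0,0,0,0,0],
  [0.2,0,0,0,0,0,0],
  [0,0,0,0,0,0,0],
  [0,0,0,-0.05,0,0,0],
  [0,0,0,-0.15,0,0,0],
])

```text
time_s: 52.95
tcp_pos: [0.4844, -0.0458, 0.0301]
eef_rot: [[0.985, -0.174, -0.003], [-0.174, -0.985, 0.001], [-0.003, -0.0, -1.0]]
ft_force: [-0.3, -0.4, 0.2]
gripper_width: 0.0428
grasp_force: 0.0
```

Request:
step_arm([
  [0,0.05,0,-0.2,0,0,0],
  [0,0.15,0,-0.4,0,0,0],
  [0,0.25,0,-0.55,0,0,0],
  [0,0.3,0,-0.6,0,0,0],
  [0,0.3,0,-0.6,0,0,0],
])

```text
time_s: 53.45
tcp_pos: [0.5483, -0.0574, 0.1546]
eef_rot: [[0.985, -0.173, 0.008], [-0.173, -0.985, -0.002], [0.008, 0.001, -1.0]]
ft_force: [-0.6, -0.3, -0.2]
gripper_width: 0.0429
grasp_force: 0.0
```

Request:
step_arm([
  [0,0,0,0,0,0,0],
  [0,0,0,0,0,0,0],
  [0,0,0,0,0,0,0],
])

```text
time_s: 53.75
tcp_pos: [0.5433, -0.0563, 0.1494]
eef_rot: [[0.985, -0.174, -0.003], [-0.174, -0.985, 0.0], [-0.003, 0.0, -1.0]]
ft_force: [0.4, -0.2, 0.8]
gripper_width: 0.0426
grasp_force: 0.0
```

```bash
python3 - <<'E'
from h import *
st();c,im=snap('wrist','w29.png')
hsv=cv2.cvtColor(im,cv2.COLOR_BGR2HSV);b=blobs(im,(15,90,50),(40,255,255),100);n=b[0];print(n[0],n[1],n[3].min(0),n[3].max(0))
print('hex',cv2.approxPolyDP(cv2.convexHull(n[3]),3,True).reshape(-1,2).tolist())
m=(hsv[...,1]<38);y0=int(n[3][:,1].min())
for v in list(range(y0-6,y0+150,8)):
    if v<0: continue
    x=np.flatnonzero(m[v,150:500])+150
    if len(x): print(v,[(int(q[0]),int(q[-1])) for q in np.split(x,np.flatnonzero(np.diff(x)>3)+1) if len(q)>4])
L,Rr=n[3].min(0)[0],n[3].max(0)[0];g=cv2.cvtColor(im,cv2.COLOR_BGR2GRAY)
for v in range(int(n[1][1])-12,int(n[1][1])+13,6): print(v,g[v,int(L)-6:int(L)+8].tolist(),g[v,int(Rr)-8:int(Rr)+10].tolist())
c2,t=snap('top','t29.png');b=blobs(t,(0,150,60),(8,255,255),15,(300,175,345,210));print('dog',[(x[0],x[1],onz(c2,*x[1],.0625).round(4)) for x in b[:2]])
E
```

```text
t 53.75 tcp [ 0.5433 -0.0563  0.1494] yaw_y -100.0 z [-0.003  0.    -1.   ] F [ 0.4 -0.2  0.8] w 0.0426 g 0.0 q [-0.26  0.23  1.69 -0.    1.22  1.48]
807 [322.6 126.1] [305. 106.] [340. 146.]
hex [[340.0, 135.0], [325.0, 146.0], [306.0, 137.0], [305.0, 117.0], [320.0, 106.0], [338.0, 114.0]]
100 [(150, 221), (235, 244), (309, 337)]
108 [(150, 192), (279, 315), (329, 362)]
116 [(150, 194), (252, 304), (340, 362)]
124 [(150, 178), (254, 304), (324, 330), (341, 362)]
132 [(150, 172), (255, 304), (316, 328), (341, 362)]
140 [(161, 174), (256, 308), (335, 362)]
148 [(163, 175), (282, 362)]
156 [(151, 177), (282, 354)]
164 [(150, 204), (283, 330)]
172 [(150, 205), (283, 354)]
180 [(150, 225), (284, 330)]
188 [(150, 226), (284, 354)]
196 [(150, 228), (312, 334)]
204 [(150, 220), (313, 334)]
212 [(150, 215), (313, 334)]
220 [(150, 216), (313, 334)]
228 [(150, 218), (313, 334)]
236 [(150, 219), (313, 335)]
244 [(150, 221), (262, 271), (314, 335), (371, 381)]
252 [(150, 220), (255, 269), (314, 335), (375, 385)]
114 [77, 78, 78, 78, 78, 68, 53, 47, 48, 54, 66, 81, 81, 81] [83, 82, 81, 82, 80, 74, 63, 55, 65, 77, 78, 76, 77, 79, 78, 79, 79, 80]
120 [76, 76, 78, 78, 76, 72, 80, 80, 81, 82, 80, 79, 80, 81] [81, 80, 83, 81, 81, 82, 81, 74, 66, 77, 77, 77, 78, 77, 76, 79, 78, 79]
126 [75, 76, 77, 77, 75, 71, 66, 81, 80, 81, 81, 81, 80, 81] [79, 80, 79, 79, 79, 80, 80, 79, 71, 77, 77, 77, 78, 77, 76, 78, 78, 80]
132 [73, 75, 75, 76, 75, 71, 60, 73, 79, 80, 80, 80, 80, 80] [78, 79, 79, 80, 79, 79, 78, 78, 75, 77, 76, 76, 77, 76, 76, 78, 78, 78]
138 [74, 73, 74, 75, 75, 73, 61, 53, 66, 73, 76, 78, 80, 82] [80, 82, 81, 73, 59, 48, 45, 51, 63, 77, 77, 76, 76, 77, 77, 78, 79, 77]
dog [(80, array([314.3, 190.5]), array([0.6064, 0.026 , 0.0625]))]
```

```bash
python3 - <<'E'
from h import *
c=np.load('pics/w29.npy',allow_pickle=True).item();im=cv2.imread('pics/w29.png');g=cv2.cvtColor(im,cv2.COLOR_BGR2GRAY)
C=np.array([.5985,-.0672,0]);print('nut px',proj(c,C+[0,0,.0155]),'cam nut',onz(c,322.6,126.1,.0155))
for yw in(-6,-8,-10):
    a=np.radians(yw);x=np.array([np.cos(a),np.sin(a),0]);y=np.array([-x[1],x[0],0]);w=C-.039*x-.017*y+[0,0,.0205];print(yw,w,proj(c,w))
for v in range(152,194,3): print(v,g[v,322:362:2].tolist())
a,b=onz(c,323.2,200,.014),onz(c,324.4,250,.014);print('handle yaw',np.degrees(np.arctan2(*(a-b)[[1,0]])))
l1,l2=onz(c,281.7,150,.016),onz(c,284,186,.016);print('head L yaw',np.degrees(np.arctan2(*(l1-l2)[[1,0]])))
for e in(((306,137),(305,117)),((340,135),(338,114))):
    a,b=onz(c,*e[1],.0155),onz(c,*e[0],.0155);print('nut flat yaw',np.degrees(np.arctan2(*(a-b)[[1,0]])))
E
```

```text
nut px [321.62557962 126.25593032] cam nut [ 0.59848399 -0.06805736  0.0155    ]
-6 [ 0.55793666 -0.08003026  0.0205    ] [343.71885045 170.10678128]
-8 [ 0.5575136  -0.07860681  0.0205    ] [342.2097563  170.84008245]
-10 [ 0.55714048 -0.07716945  0.0205    ] [340.67859229 171.52073206]
152 [46, 45, 45, 44, 45, 45, 42, 44, 44, 46, 44, 46, 46, 46, 46, 46, 46, 46, 45, 46]
155 [59, 64, 64, 64, 61, 57, 57, 57, 60, 62, 63, 61, 62, 62, 67, 66, 71, 101, 103, 101]
158 [75, 78, 77, 76, 49, 29, 28, 31, 28, 30, 29, 32, 33, 32, 29, 30, 71, 103, 102, 99]
161 [75, 76, 76, 75, 49, 37, 41, 40, 43, 41, 40, 45, 47, 46, 43, 35, 70, 103, 99, 97]
164 [74, 74, 74, 75, 48, 47, 69, 68, 69, 68, 68, 69, 69, 66, 63, 39, 69, 102, 100, 101]
167 [75, 73, 75, 74, 49, 42, 50, 50, 52, 52, 50, 53, 50, 51, 52, 43, 74, 101, 101, 101]
170 [76, 76, 77, 78, 59, 43, 65, 65, 64, 60, 58, 60, 60, 58, 60, 46, 74, 102, 105, 106]
173 [76, 75, 76, 75, 59, 40, 51, 54, 52, 52, 55, 53, 55, 52, 57, 42, 74, 103, 104, 170]
176 [75, 75, 75, 75, 60, 36, 44, 47, 48, 46, 46, 49, 50, 50, 50, 35, 73, 103, 168, 172]
179 [77, 76, 76, 77, 60, 32, 33, 36, 33, 36, 35, 34, 35, 34, 36, 34, 88, 173, 168, 171]
182 [75, 75, 77, 74, 65, 52, 53, 51, 52, 56, 60, 59, 58, 59, 59, 59, 87, 173, 173, 171]
185 [75, 76, 76, 76, 75, 76, 77, 76, 77, 76, 76, 77, 78, 78, 77, 77, 99, 175, 175, 173]
188 [74, 75, 74, 75, 74, 76, 75, 75, 73, 72, 73, 75, 75, 80, 96, 133, 122, 162, 168, 170]
191 [72, 69, 70, 88, 68, 69, 69, 126, 132, 130, 132, 133, 139, 149, 146, 145, 157, 161, 169, 168]
handle yaw -8.529879422282814
head L yaw -8.367152691896768
nut flat yaw -7.8476090742430245
nut flat yaw -3.4376969255065672
```

```bash
cat >> h.py <<'E'
R8=down(np.radians(-98.2));W8=np.array([.5575,-.0786,0]);t8=np.array([.990,-.139,0])
E
python3 - <<'E'
from h import *
P=W8-.0075*t8+[0,0,.035];go(P,R8)
E
```

```text
shift [0.0499, 0.0978, 0.5745] turn [0.0001, 0.0003, -0.005] mm 117 deg 1.8
```

Request:
step_arm([
  [0.5,0.05,0.098,0.05,0,0,-0.005],
  [1,0.05,0.098,0.2,0,0,-0.005],
  [1,0.05,0.098,0.35,0,0,-0.005],
  [1,0.05,0.098,0.5,0,0,-0.005],
  [1,0.05,0.098,0.574,0,0,-0.005],
], grip_force=60)

```text
time_s: 54.35
tcp_pos: [0.5488, -0.0773, 0.033]
eef_rot: [[0.99, -0.143, -0.005], [-0.143, -0.99, 0.001], [-0.005, -0.0, -1.0]]
ft_force: [-0.2, 0.1, -0.2]
gripper_width: -0.0
grasp_force: 0.0
```

Request:
step_arm([
  [1,0,0,0,0,0,0],
  [1,0,0,0,0,0,0],
  [1,0,0,0,0,0,0],
])

```text
time_s: 54.65
tcp_pos: [0.5532, -0.0784, 0.0381]
eef_rot: [[0.99, -0.143, 0.004], [-0.143, -0.99, -0.002], [0.004, 0.001, -1.0]]
ft_force: [-0.4, -0.6, 0.9]
gripper_width: -0.0004
grasp_force: 0.0
```

```bash
python3 - <<'E'
from h import *
go(W8-.0075*t8+[0,0,.0215],R8);gap('w30.png')
E
```

```text
shift [-0.0164, -0.0022, 0.0831] turn [0.0002, -0.0007, -0.0] mm 17 deg 0.3
t 54.65 tcp [ 0.5532 -0.0784  0.0381] yaw_y -98.2 z [ 0.004 -0.002 -1.   ] F [-0.4 -0.6  0.9] w -0.0004 g 0.0 q [-0.3   0.4   1.73 -0.    1.    1.42]
[(2062, [289.3, 162.1], [259.0, 130.0], [317.0, 194.0]), (118, [318.2, 222.6], [303.0, 221.0], [334.0, 224.0])]
row 154 left [86, 86, 85, 85, 88, 86, 83, 80, 78, 89, 89, 89, 89] right [91, 85, 69, 77, 84, 85, 85, 84, 85, 86, 84, 85, 84, 85, 85, 86, 89, 88, 87, 87, 87, 83, 84, 85, 85, 87, 86, 85, 84, 85, 85, 86, 86]
row 162 left [83, 85, 84, 85, 85, 84, 84, 82, 76, 73, 90, 91, 90] right [89, 88, 77, 78, 83, 85, 84, 84, 86, 86, 85, 84, 83, 85, 87, 87, 85, 86, 86, 86, 86, 86, 85, 85, 85, 86, 86, 85, 83, 85, 86, 87, 84]
row 170 left [83, 83, 83, 84, 84, 84, 85, 83, 77, 69, 74, 88, 88] right [89, 89, 88, 79, 84, 84, 84, 85, 86, 84, 85, 85, 84, 84, 85, 86, 85, 85, 85, 85, 84, 83, 84, 84, 85, 85, 84, 83, 84, 84, 84, 86, 84]
mm/px 0.5084745762711864
```

Request:
step_arm([
  [1,-0.016,0,0.03,0,-0.0006,0],
  [1,-0.016,0,0.055,0,-0.0006,0],
  [1,-0.016,0,0.07,0,-0.0006,0],
  [1,-0.016,0,0.078,0,-0.0006,0],
  [1,-0.016,0,0.078,0,-0.0006,0],
])

```text
time_s: 55.2
tcp_pos: [0.548, -0.0774, 0.0205]
eef_rot: [[0.99, -0.143, -0.004], [-0.143, -0.99, 0.0], [-0.004, 0.001, -1.0]]
ft_force: [-1.0, 0.4, 1.3]
gripper_width: -0.0001
grasp_force: 0.1
```

Request:
step_arm([
  [1,0,0,0.004,0,0,0],
  [1,0,0,0.008,0,0,0],
  [1,0,0,0.008,0,0,0],
])

```text
time_s: 55.5
tcp_pos: [0.5483, -0.0775, 0.0201]
eef_rot: [[0.99, -0.143, -0.004], [-0.143, -0.99, -0.0], [-0.004, 0.001, -1.0]]
ft_force: [-3.4, -0.1, 7.9]
gripper_width: -0.0001
grasp_force: 4.0
```

Request:
step_arm([
  [1,0,0,0.004,0,0,0],
  [1,0,0,0.004,0,0,0],
])

```text
time_s: 55.7
tcp_pos: [0.5484, -0.0775, 0.0199]
eef_rot: [[0.99, -0.143, -0.004], [-0.143, -0.99, -0.0], [-0.004, 0.001, -1.0]]
ft_force: [-4.9, 1.0, 11.2]
gripper_width: -0.0003
grasp_force: 6.1
```

Request:
step_arm([
  [1,0.006,0,0,0,0,0],
  [1,0.012,0,0,0,0,0],
  [1,0.018,0,0,0,0,0],
])

```text
time_s: 56.0
tcp_pos: [0.5498, -0.0777, 0.02]
eef_rot: [[0.99, -0.142, -0.009], [-0.142, -0.99, 0.0], [-0.009, 0.001, -1.0]]
ft_force: [-10.8, 1.0, 18.3]
gripper_width: -0.0004
grasp_force: 9.0
```

Request:
step_arm([
  [1,0.006,0,0,0,0,0],
  [1,0.012,0,0,0,0,0],
  [1,0.018,0,0,0,0,0],
])

```text
time_s: 56.3
tcp_pos: [0.5535, -0.0784, 0.0202]
eef_rot: [[0.99, -0.142, -0.009], [-0.142, -0.99, 0.0], [-0.008, 0.001, -1.0]]
ft_force: [-11.8, 0.8, 18.2]
gripper_width: -0.0
grasp_force: 9.4
```

Request:
step_arm([
  [1,0.006,0,0,0,0,0],
  [1,0.012,0,0,0,0,0],
  [1,0.018,0,0,0,0,0],
])

```text
time_s: 56.6
tcp_pos: [0.556, -0.0789, 0.0201]
eef_rot: [[0.99, -0.142, -0.011], [-0.142, -0.99, 0.0], [-0.011, 0.001, -1.0]]
ft_force: [-13.4, 0.5, 21.4]
gripper_width: 0.0001
grasp_force: 10.4
```

Request:
step_arm([
  [1,0.006,0,0,0,0,0],
  [1,0.012,0,0,0,0,0],
  [1,0.018,0,0,0,0,0],
])

```text
time_s: 56.9
tcp_pos: [0.5585, -0.0794, 0.02]
eef_rot: [[0.99, -0.142, -0.014], [-0.142, -0.99, 0.0], [-0.013, 0.002, -1.0]]
ft_force: [-15.1, 0.2, 23.3]
gripper_width: -0.0005
grasp_force: 11.5
```

Request:
step_arm([
  [1,0,0,-0.03,0,0,0],
  [1,0,0,-0.06,0,0,0],
  [1,0,0,-0.09,0,0,0],
  [1,0,0,-0.09,0,0,0],
  [1,0,0,-0.09,0,0,0],
])

```text
time_s: 57.4
tcp_pos: [0.563, -0.0796, 0.0364]
eef_rot: [[0.99, -0.143, -0.003], [-0.143, -0.99, -0.0], [-0.002, 0.001, -1.0]]
ft_force: [-0.6, -0.5, 0.1]
gripper_width: 0.0001
grasp_force: 0.0
```

```bash
python3 - <<'E'
from h import *
gap('w31.png')
im=cv2.imread('pics/w31.png');n=blobs(im,(15,90,50),(40,255,255),100)[0];print(cv2.approxPolyDP(cv2.convexHull(n[3]),3,True).reshape(-1,2).tolist())
E
```

```text
t 57.4 tcp [ 0.563  -0.0796  0.0364] yaw_y -98.2 z [-0.003 -0.    -1.   ] F [-0.6 -0.5  0.1] w 0.0001 g 0.0 q [-0.29  0.43  1.7  -0.    1.02  1.42]
[(2082, [289.9, 179.5], [260.0, 147.0], [317.0, 212.0]), (77, [318.7, 237.3], [304.0, 236.0], [335.0, 239.0])]
row 171 left [84, 84, 85, 86, 86, 85, 82, 78, 82, 89, 89, 91, 92] right [88, 85, 73, 71, 81, 84, 83, 83, 84, 84, 85, 83, 84, 83, 83, 87, 86, 85, 86, 87, 85, 85, 85, 83, 85, 85, 84, 85, 82, 83, 85, 85, 87]
row 179 left [84, 85, 84, 86, 83, 84, 82, 80, 79, 82, 91, 92, 90] right [89, 88, 86, 71, 81, 84, 83, 84, 84, 84, 84, 82, 83, 84, 85, 85, 86, 85, 87, 86, 86, 83, 84, 84, 84, 85, 84, 84, 82, 84, 84, 84, 83]
row 187 left [83, 83, 83, 85, 84, 84, 84, 82, 75, 67, 98, 145, 150] right [89, 87, 87, 81, 82, 84, 84, 83, 84, 84, 84, 83, 82, 82, 85, 85, 85, 86, 85, 84, 86, 82, 83, 85, 85, 85, 85, 84, 84, 84, 84, 86, 84]
mm/px 0.5172413793103449
[[317.0, 196.0], [293.0, 212.0], [263.0, 199.0], [260.0, 168.0], [289.0, 147.0], [316.0, 161.0]]
```

```bash
python3 - <<'E'
from h import *
def fl(f,sg):
    c=np.load(f'pics/{f}.npy',allow_pickle=True).item();im=cv2.imread(f'pics/{f}.png');hsv=cv2.cvtColor(im,cv2.COLOR_BGR2HSV)
    n=blobs(im,(15,90,50),(40,255,255),100)[0];P=n[3];v0,v1=P[:,1].min(),P[:,1].max();h=v1-v0
    rows=np.arange(int(v0+.33*h),int(v1-.33*h)+1)
    L=np.array([(P[P[:,1]==v][:,0].min(),v) for v in rows]);Rr=np.array([(P[P[:,1]==v][:,0].max(),v) for v in rows]);o=[]
    for E in(L,Rr):
        a=np.polyfit(E[:,1],E[:,0],1);q=[onz(c,np.polyval(a,v),v,.0155) for v in(rows[0],rows[-1])];d=q[0]-q[1];o.append(np.degrees(np.arctan2(d[1],d[0])).round(2))
    # steel head left edge (fixed side) below the nut
    m=hsv[...,1]<45;hr=np.arange(int(v1)+8,int(v1)+34);e=[]
    g=cv2.cvtColor(im,cv2.COLOR_BGR2GRAY)
    for v in hr:
        x=np.flatnonzero(m[v,180:300]);e.append((180+x[0] if len(x) else 0,v))
    e=np.array(e)
    print(f,'nut flats',o,'mean',np.mean(o).round(2),'headL cols',e[::4,0].tolist())
    a=np.polyfit(e[:,1],e[:,0],1);q=[onz(c,np.polyval(a,v),v,.016) for v in(hr[0],hr[-1])];d=q[0]-q[1];print('   head yaw',np.degrees(np.arctan2(d[1],d[0])).round(2))
for f in('w20','w22','w24','w29','w30','w31'): fl(f,0)
E
```

```text
w20 nut flats [np.float64(56.57), np.float64(54.91)] mean 55.74 headL cols [225, 226, 226, 227, 227, 227, 228]
   head yaw 56.01
w22 nut flats [np.float64(54.88), np.float64(54.96)] mean 54.92 headL cols [227, 227, 227, 228, 228, 228, 229]
   head yaw 40.83
w24 nut flats [np.float64(53.26), np.float64(54.98)] mean 54.12 headL cols [227, 228, 228, 229, 203, 229, 229]
   head yaw 51.63
w29 nut flats [np.float64(-4.99), np.float64(-3.21)] mean -4.1 headL cols [257, 258, 180, 180, 180, 180, 180]
   head yaw -81.62
w30 nut flats [np.float64(-6.08), np.float64(-8.42)] mean -7.25 headL cols [191, 191, 189, 184, 180, 225, 225]
   head yaw 48.95
w31 nut flats [np.float64(-6.03), np.float64(-5.93)] mean -5.98 headL cols [192, 192, 188, 184, 180, 227, 227]
   head yaw 47.15
```

Request:
step_arm([
  [1,0,0,-0.15,0,0,0],
  [1,0,-0.02,-0.35,0,0,0],
  [1,0,-0.05,-0.5,0,0,0],
  [1,-0.05,-0.1,-0.57,0,0,0],
  [1,-0.05,-0.1,-0.57,0,0,0],
])

```text
time_s: 57.95
tcp_pos: [0.5572, -0.0578, 0.1527]
eef_rot: [[0.99, -0.142, 0.001], [-0.142, -0.99, -0.001], [0.001, 0.001, -1.0]]
ft_force: [0.4, 0.6, -0.6]
gripper_width: 0.0003
grasp_force: 0.0
```

Request:
step_arm([
  [1,0,0,0,0,0,0],
  [1,0,0,0,0,0,0],
  [1,0,0,0,0,0,0],
  [1,0,0,0,0,0,0],
])

```text
time_s: 58.35
tcp_pos: [0.5554, -0.0585, 0.1489]
eef_rot: [[0.99, -0.143, -0.005], [-0.143, -0.99, 0.0], [-0.005, 0.001, -1.0]]
ft_force: [-1.6, -0.2, -0.5]
gripper_width: 0.0001
grasp_force: 0.0
```

```bash
cat >> h.py <<'E'
def wyaw(f,z=0):
    c=np.load(f'pics/{f}.npy',allow_pickle=True).item();im=cv2.imread(f'pics/{f}.png');m=cv2.cvtColor(im,cv2.COLOR_BGR2HSV)[...,1]<38
    n=blobs(im,(15,90,50),(40,255,255),100)[0];v0=int(n[3][:,1].max());print('nut',n[1],n[3].min(0),n[3].max(0))
    print('nut cam',onz(c,*n[1],.0155).round(4))
    for nm,r0,r1,lo,hi,z in(('handle',v0+54,v0+100,295,350,.014),('head',v0+8,v0+42,260,330,.016)):
        E=[]
        for v in range(r0,r1):
            x=np.flatnonzero(m[v,lo:hi])+lo
            if len(x)>5: E.append((v,x[0],x[-1]))
        E=np.array(E)
        for k,s in((1,'L'),(2,'R')):
            if nm=='head' and k==2: continue
            a=np.polyfit(E[:,0],E[:,k],1);res=np.abs(np.polyval(a,E[:,0])-E[:,k]).max();q=[onz(c,np.polyval(a,v),v,z) for v in(r0,r1)];d=q[0]-q[1];print(nm,s,'yaw',np.degrees(np.arctan2(d[1],d[0])).round(2),'res',res.round(1))
E
python3 - <<'E'
from h import *
st();snap('wrist','w32.png');print('before');wyaw('w29');print('now');wyaw('w32')
c2,t=snap('top','t32.png');b=blobs(t,(0,150,60),(8,255,255),15,(300,175,345,210));print('dog',[(x[0],x[1],onz(c2,*x[1],.0625).round(4)) for x in b[:2]])
E
```

```text
t 58.35 tcp [ 0.5554 -0.0585  0.1489] yaw_y -98.2 z [-0.005  0.    -1.   ] F [-1.6 -0.2 -0.5] w 0.0001 g 0.0 q [-0.26  0.26  1.66 -0.    1.23  1.46]
before
nut [322.6 126.1] [305. 106.] [340. 146.]
nut cam [ 0.5985 -0.0681  0.0155]
handle L yaw -9.2 res 0.7
handle R yaw -8.07 res 0.7
head L yaw -8.39 res 0.5
now
nut [324.  139.9] [307. 120.] [341. 159.]
nut cam [ 0.5988 -0.0681  0.0155]
handle L yaw -26.85 res 7.0
handle R yaw 5.96 res 8.3
head L yaw -8.41 res 0.5
dog [(72, array([313.7, 190.4]), array([0.6067, 0.0277, 0.0625]))]
```

```bash
python3 - <<'E'
from h import *
for f in('w16','w20','w24','w29','w30','w31','w32'):
    c=np.load(f'pics/{f}.npy',allow_pickle=True).item();im=cv2.imread(f'pics/{f}.png')
    n=blobs(im,(15,90,50),(40,255,255),100)[0];h=cv2.convexHull(n[3]).astype(np.int32);m=np.zeros(im.shape[:2],np.uint8);cv2.fillConvexPoly(m,h,1)
    p=np.argwhere(m)[:,::-1];w=np.array([onz(c,u,v,.0155)[:2] for u,v in p]);z=(w-w.mean(0))@[1,1j]
    a=np.degrees(np.angle((z**6).sum()))/6;print(f,'nut yaw mod60',round(a%60-(60 if a%60>30 else 0),2),'centre',w.mean(0).round(4),'width',[round(1e3*np.ptp((w-w.mean(0))@[np.cos(t),np.sin(t)]),1) for t in np.radians(a+np.array([30,90,150]))])
im=cv2.imread('pics/w32.png');g=cv2.cvtColor(im,cv2.COLOR_BGR2GRAY)
for v in range(118,162,3): print(v,g[v,296:312].tolist(),g[v,332:350].tolist())
E
```

```text
w16 nut yaw mod60 -5.03 centre [ 0.5987 -0.0675] width [np.float64(31.0), np.float64(30.9), np.float64(30.4)]
w20 nut yaw mod60 -5.22 centre [ 0.5991 -0.0674] width [np.float64(32.0), np.float64(31.2), np.float64(30.6)]
w24 nut yaw mod60 -5.33 centre [ 0.5995 -0.067 ] width [np.float64(33.3), np.float64(31.8), np.float64(30.4)]
w29 nut yaw mod60 -5.54 centre [ 0.5985 -0.068 ] width [np.float64(31.2), np.float64(31.0), np.float64(30.9)]
w30 nut yaw mod60 -5.2 centre [ 0.5992 -0.0682] width [np.float64(30.9), np.float64(30.9), np.float64(32.2)]
w31 nut yaw mod60 -5.36 centre [ 0.5996 -0.0683] width [np.float64(31.4), np.float64(30.9), np.float64(33.1)]
w32 nut yaw mod60 -5.89 centre [ 0.5988 -0.068 ] width [np.float64(31.6), np.float64(30.4), np.float64(31.6)]
118 [97, 96, 98, 95, 94, 93, 92, 84, 63, 48, 45, 45, 46, 45, 47, 44] [45, 46, 45, 44, 45, 45, 46, 45, 45, 46, 46, 55, 78, 95, 95, 92, 94, 95]
121 [65, 65, 66, 65, 65, 65, 66, 64, 67, 63, 59, 48, 44, 46, 45, 44] [44, 44, 44, 42, 44, 46, 44, 44, 45, 46, 47, 47, 46, 53, 71, 88, 87, 87]
124 [72, 73, 73, 73, 73, 73, 74, 74, 74, 73, 65
[... 1098 characters left out ...]
71, 71, 71, 71, 72, 71, 72, 71, 71, 66, 57, 75, 75, 74, 74] [74, 74, 75, 75, 75, 76, 76, 75, 75, 73, 73, 74, 73, 73, 72, 73, 74, 75]
151 [73, 71, 73, 71, 71, 70, 71, 72, 71, 71, 65, 52, 70, 72, 74, 76] [77, 77, 77, 78, 77, 72, 67, 56, 52, 64, 74, 73, 73, 74, 73, 72, 74, 75]
154 [71, 71, 72, 71, 70, 70, 72, 72, 71, 70, 66, 48, 42, 42, 44, 46] [76, 70, 56, 48, 44, 44, 43, 43, 52, 69, 74, 73, 74, 74, 74, 74, 74, 73]
157 [72, 70, 71, 73, 72, 71, 73, 72, 71, 70, 67, 48, 43, 43, 43, 43] [42, 44, 43, 44, 44, 43, 44, 44, 51, 70, 75, 74, 73, 73, 72, 73, 74, 74]
160 [73, 70, 72, 70, 71, 70, 71, 71, 71, 72, 65, 51, 49, 41, 39, 41] [43, 42, 42, 44, 43, 43, 43, 42, 43, 43, 44, 46, 44, 45, 44, 43, 45, 43]
```

```bash
python3 - <<'E'
from h import *
R=down(np.radians(-95.3));P=np.array([.4591,-.0545,.05]);go(P,R);go(P-[0,0,.048],R,P,R)
E
```

```text
shift [-0.4788, 0.0491, 0.4996] turn [0.0001, 0.0007, -0.0081] mm 139 deg 2.9
shift [0.0, 0.0, 0.24] turn [0.0, 0.0, 0.0] mm 48 deg 0.0
```

Request:
step_arm([
  [0.5,-0.1,0.01,0.05,0,0,-0.002],
  [0,-0.22,0.02,0.17,0,0,-0.004],
  [-0.2,-0.35,0.035,0.32,0,0,-0.006],
  [-0.2,-0.44,0.045,0.44,0,0,-0.008],
  [-0.2,-0.479,0.049,0.5,0,0.0007,-0.008],
])

```text
time_s: 58.95
tcp_pos: [0.4556, -0.0535, 0.0479]
eef_rot: [[0.996, -0.093, -0.004], [-0.093, -0.996, 0.001], [-0.005, -0.001, -1.0]]
ft_force: [-0.7, -0.4, -0.1]
gripper_width: 0.0511
grasp_force: 0.0
```

Request:
step_arm([
  [-0.2,0,0,0,0,0,0],
  [-0.2,0,0,0,0,0,0],
  [-0.2,0,0,0.05,0,0,0],
  [-0.2,0,0,0.1,0,0,0],
  [-0.2,0,0,0.15,0,0,0],
])

```text
time_s: 59.45
tcp_pos: [0.4603, -0.0546, 0.0202]
eef_rot: [[0.996, -0.093, 0.002], [-0.093, -0.996, -0.001], [0.002, 0.001, -1.0]]
ft_force: [0.4, 0.3, 0.4]
gripper_width: 0.051
grasp_force: 0.0
```

```bash
python3 - <<'E'
from h import *
st();go([.4591,-.0545,.002],down(np.radians(-95.3)))
E
```

```text
t 59.45 tcp [ 0.4603 -0.0546  0.0202] yaw_y -95.3 z [ 0.002 -0.001 -1.   ] F [0.4 0.3 0.4] w 0.051 g 0.0 q [-0.3   0.27  1.97 -0.    0.9   1.36]
shift [-0.0061, 0.0001, 0.0908] turn [0.0001, -0.0004, -0.0001] mm 18 deg 0.1
```

Request:
step_arm([
  [-0.2,0,0,0.03,0,0,0],
  [-0.2,0,0,0.06,0,0,0],
  [-0.2,0,0,0.08,0,0,0],
  [-0.2,0,0,0.087,0,0,0],
  [-0.2,0,0,0.087,0,0,0],
])

```text
time_s: 59.95
tcp_pos: [0.4594, -0.0544, 0.003]
eef_rot: [[0.996, -0.093, 0.001], [-0.093, -0.996, -0.001], [0.001, 0.001, -1.0]]
ft_force: [0.8, 0.3, -1.0]
gripper_width: 0.051
grasp_force: 0.0
```

Request:
step_arm([
  [0,0,0,0,0,0,0],
  [0.2,0,0,0,0,0,0],
  [0.4,0,0,0,0,0,0],
  [0.6,0,0,0,0,0,0],
  [1,0,0,0,0,0,0],
], grip_force=25)

```text
time_s: 60.45
tcp_pos: [0.46, -0.0541, 0.0038]
eef_rot: [[0.996, -0.093, 0.002], [-0.093, -0.996, -0.0], [0.002, 0.0, -1.0]]
ft_force: [-0.4, 4.2, 5.4]
gripper_width: 0.0214
grasp_force: 25.3
```

Request:
step_arm([
  [1,0,0,0,0,0,0],
  [1,0,0,0,0,0,0],
  [1,0,0,0,0,0,0],
])

```text
time_s: 60.75
tcp_pos: [0.46, -0.0541, 0.0038]
eef_rot: [[0.996, -0.093, 0.002], [-0.093, -0.996, -0.0], [0.002, 0.0, -1.0]]
ft_force: [0.1, 4.1, 5.4]
gripper_width: 0.0214
grasp_force: 25.3
```

Request:
step_arm([
  [0.4,0,0,0,0,0,0],
  [0.2,0,0,0,0,0,0],
  [0,0,0,0,0,0,0],
  [0,0,0,-0.05,0,0,0],
  [0,0,0,-0.15,0,0,0],
])

```text
time_s: 61.25
tcp_pos: [0.4577, -0.0541, 0.0325]
eef_rot: [[0.996, -0.093, -0.003], [-0.093, -0.996, 0.0], [-0.003, 0.0, -1.0]]
ft_force: [-0.2, -0.6, -0.4]
gripper_width: 0.0426
grasp_force: 0.0
```

Request:
step_arm([
  [0.3,0.1,0,-0.2,0,0,0],
  [1,0.25,0,-0.4,0,0,0],
  [1,0.4,0,-0.52,0,0,0],
  [1,0.48,0,-0.6,0,0,0],
  [1,0.48,0,-0.6,0,0,0],
], grip_force=60)

```text
time_s: 61.75
tcp_pos: [0.5592, -0.0644, 0.1576]
eef_rot: [[0.996, -0.093, 0.01], [-0.093, -0.996, -0.003], [0.01, 0.002, -1.0]]
ft_force: [-0.2, -0.4, 0.8]
gripper_width: 0.0004
grasp_force: 0.0
```

Request:
step_arm([
  [1,0,0,0,0,0,0],
  [1,0,0,0,0,0,0],
  [1,0,0,0,0,0,0],
  [1,0,0,0,0,0,0],
])

```text
time_s: 62.15
tcp_pos: [0.5535, -0.0629, 0.1521]
eef_rot: [[0.996, -0.093, -0.001], [-0.093, -0.996, -0.0], [-0.001, 0.0, -1.0]]
ft_force: [0.2, -0.3, -0.2]
gripper_width: 0.0002
grasp_force: 0.0
```

```bash
cat >> h.py <<'E'
def nuty(f):
    c=np.load(f'pics/{f}.npy',allow_pickle=True).item();im=cv2.imread(f'pics/{f}.png')
    n=blobs(im,(15,90,50),(40,255,255),100)[0];h=cv2.convexHull(n[3]).astype(np.int32);m=np.zeros(im.shape[:2],np.uint8);cv2.fillConvexPoly(m,h,1)
    p=np.argwhere(m)[:,::-1];w=np.array([onz(c,u,v,.0155)[:2] for u,v in p]);z=(w-w.mean(0))@[1,1j]
    a=np.degrees(np.angle((z**6).sum()))/6;print(f,'nut yaw mod60',round(a,2),'centre',w.mean(0).round(4))
E
python3 - <<'E'
from h import *
st();snap('wrist','w33.png');wyaw('w33');nuty('w33')
E
```

```text
t 62.15 tcp [ 0.5535 -0.0629  0.1521] yaw_y -95.3 z [-0.001 -0.    -1.   ] F [ 0.2 -0.3 -0.2] w 0.0002 g 0.0 q [-0.27  0.25  1.66 -0.    1.23  1.4 ]
nut [321.5 138.5] [304. 119.] [338. 157.]
nut cam [ 0.5988 -0.0682  0.0155]
handle L yaw -19.73 res 6.5
handle R yaw 8.98 res 9.5
head L yaw -5.43 res 0.6
w33 nut yaw mod60 -4.71 centre [ 0.5988 -0.0679]
```

```bash
python3 - <<'E'
from h import *
R=down(np.radians(-95.3));go([.5508,-.0798,.035],R)
E
```

```text
shift [-0.0067, 0.0849, 0.5867] turn [0.0, 0.0001, -0.0001] mm 119 deg 0.1
```

Request:
step_arm([
  [1,-0.006,0.085,0.05,0,0,0],
  [1,-0.006,0.085,0.18,0,0,0],
  [1,-0.006,0.085,0.33,0,0,0],
  [1,-0.006,0.085,0.47,0,0,0],
  [1,-0.006,0.085,0.585,0,0,0],
])

```text
time_s: 62.7
tcp_pos: [0.5511, -0.0799, 0.0344]
eef_rot: [[0.996, -0.093, -0.001], [-0.093, -0.996, -0.0], [-0.001, 0.0, -1.0]]
ft_force: [0.3, -0.7, 0.3]
gripper_width: -0.0002
grasp_force: 0.0
```

Request:
step_arm([
  [1,0,0,0,0,0,0],
  [1,0,0,0,0,0,0],
  [1,0,0,0,0,0,0],
  [1,0,0,0,0,0,0],
])

```text
time_s: 63.1
tcp_pos: [0.5538, -0.0806, 0.0381]
eef_rot: [[0.996, -0.093, 0.005], [-0.093, -0.996, -0.002], [0.005, 0.001, -1.0]]
ft_force: [1.2, -0.8, 0.2]
gripper_width: 0.0003
grasp_force: 0.0
```

```bash
python3 - <<'E'
from h import *
go([.5508,-.0798,.0215],down(np.radians(-95.3)));gap('w34.png')
E
```

```text
shift [-0.0155, -0.0025, 0.083] turn [0.0002, -0.0007, -0.0001] mm 17 deg 0.3
t 63.1 tcp [ 0.5538 -0.0806  0.0381] yaw_y -95.3 z [ 0.005 -0.002 -1.   ] F [ 1.2 -0.8  0.2] w 0.0003 g 0.0 q [-0.3   0.41  1.73 -0.    1.    1.37]
[(2049, [289.5, 162.0], [260.0, 130.0], [316.0, 193.0]), (123, [320.1, 219.5], [305.0, 218.0], [335.0, 221.0])]
row 153 left [86, 85, 85, 86, 84, 84, 82, 77, 77, 89, 90, 89, 88] right [87, 87, 87, 78, 79, 84, 83, 83, 83, 85, 84, 85, 84, 84, 84, 85, 85, 86, 87, 87, 86, 86, 85, 84, 84, 84, 86, 85, 85, 84, 83, 85, 86]
row 161 left [85, 85, 85, 86, 85, 84, 84, 78, 76, 90, 91, 91, 90] right [88, 88, 88, 79, 78, 85, 84, 84, 84, 83, 85, 85, 84, 84, 83, 86, 85, 85, 85, 86, 87, 84, 84, 84, 84, 85, 85, 84, 84, 84, 84, 83, 85]
row 169 left [82, 84, 83, 85, 84, 83, 83, 81, 78, 76, 89, 88, 88] right [88, 88, 87, 82, 78, 83, 84, 83, 84, 85, 84, 85, 84, 84, 84, 85, 85, 87, 84, 85, 86, 84, 83, 82, 84, 84, 86, 83, 84, 83, 83, 84, 84]
mm/px 0.5263157894736842
```

Request:
step_arm([
  [1,-0.015,0,0.03,0,-0.0006,0],
  [1,-0.015,0,0.055,0,-0.0006,0],
  [1,-0.015,0,0.07,0,-0.0006,0],
  [1,-0.015,0,0.078,0,-0.0006,0],
  [1,-0.015,0,0.078,0,-0.0006,0],
])

```text
time_s: 63.65
tcp_pos: [0.5489, -0.0797, 0.0203]
eef_rot: [[0.996, -0.093, -0.004], [-0.093, -0.996, -0.0], [-0.004, 0.0, -1.0]]
ft_force: [-0.4, -0.2, 0.2]
gripper_width: -0.0001
grasp_force: 0.1
```

Request:
step_arm([
  [1,0,0,0.004,0,0,0],
  [1,0,0,0.009,0,0,0],
  [1,0,0,0.009,0,0,0],
])

```text
time_s: 63.95
tcp_pos: [0.5493, -0.0799, 0.0199]
eef_rot: [[0.996, -0.093, -0.003], [-0.093, -0.996, -0.0], [-0.003, 0.001, -1.0]]
ft_force: [-3.4, 0.8, 7.2]
gripper_width: 0.0001
grasp_force: 4.1
```

Request:
step_arm([
  [1,0.006,0,0,0,0,0],
  [1,0.012,0,0,0,0,0],
  [1,0.018,0,0,0,0,0],
])

```text
time_s: 64.25
tcp_pos: [0.5516, -0.08, 0.0202]
eef_rot: [[0.996, -0.092, -0.006], [-0.092, -0.996, -0.0], [-0.006, 0.001, -1.0]]
ft_force: [-7.8, 1.0, 13.7]
gripper_width: 0.0005
grasp_force: 6.5
```

Request:
step_arm([
  [1,0.006,0,0,0,0,0],
  [1,0.012,0,0,0,0,0],
  [1,0.018,0,0,0,0,0],
])

```text
time_s: 64.55
tcp_pos: [0.5546, -0.0803, 0.0203]
eef_rot: [[0.996, -0.092, -0.008], [-0.092, -0.996, 0.0], [-0.008, 0.001, -1.0]]
ft_force: [-9.7, 0.6, 15.2]
gripper_width: 0.0001
grasp_force: 7.6
```

Request:
step_arm([
  [1,0.006,0,0,0,0,0],
  [1,0.012,0,0,0,0,0],
  [1,0.018,0,0,0,0,0],
])

```text
time_s: 64.85
tcp_pos: [0.557, -0.0806, 0.0202]
eef_rot: [[0.996, -0.092, -0.01], [-0.092, -0.996, 0.0], [-0.01, 0.001, -1.0]]
ft_force: [-12.8, 0.9, 17.8]
gripper_width: -0.0001
grasp_force: 8.9
```

Request:
step_arm([
  [1,0,0,-0.03,0,0,0],
  [1,0,0,-0.06,0,0,0],
  [1,0,0,-0.09,0,0,0],
  [1,0,0,-0.09,0,0,0],
  [1,0,0,-0.09,0,0,0],
])

```text
time_s: 65.35
tcp_pos: [0.5604, -0.0809, 0.0371]
eef_rot: [[0.996, -0.093, -0.002], [-0.093, -0.996, -0.001], [-0.002, 0.001, -1.0]]
ft_force: [0.2, 0.8, 0.2]
gripper_width: 0.0002
grasp_force: 0.0
```

```bash
python3 - <<'E'
from h import *
gap('w35.png');nuty('w35')
E
```

```text
t 65.35 tcp [ 0.5604 -0.0809  0.0371] yaw_y -95.3 z [-0.002 -0.001 -1.   ] F [0.2 0.8 0.2] w 0.0002 g 0.0 q [-0.3   0.42  1.71 -0.    1.01  1.37]
[(2059, [290.0, 173.7], [261.0, 142.0], [317.0, 205.0]), (68, [321.6, 227.3], [306.0, 226.0], [335.0, 228.0])]
row 165 left [85, 85, 87, 84, 85, 83, 81, 76, 81, 89, 88, 88, 88] right [87, 88, 85, 79, 83, 83, 83, 83, 84, 86, 84, 84, 84, 83, 85, 85, 86, 86, 84, 87, 86, 84, 83, 84, 85, 85, 84, 84, 83, 83, 82, 84, 83]
row 173 left [84, 85, 84, 83, 85, 84, 82, 77, 79, 91, 90, 89, 90] right [89, 89, 87, 80, 82, 84, 82, 83, 85, 85, 82, 83, 85, 82, 84, 86, 85, 84, 85, 87, 84, 81, 84, 84, 83, 85, 84, 83, 82, 82, 84, 84, 85]
row 181 left [83, 82, 84, 84, 83, 84, 83, 79, 79, 85, 86, 88, 102] right [88, 88, 86, 77, 82, 83, 83, 83, 83, 85, 83, 83, 82, 83, 85, 85, 85, 85, 85, 85, 83, 83, 82, 83, 83, 85, 83, 83, 83, 82, 85, 85, 85]
mm/px 0.5263157894736842
w35 nut yaw mod60 -4.75 centre [ 0.5995 -0.0681]
```

```bash
python3 - <<'E'
from h import *
R=down(np.radians(-95.3));P=np.array([.4593,-.0545,.05]);s=r.observe();U=s['tcp_pos']+[0,0,.05];go(U,R);go(P,R,U,R)
arc(np.array([.4593,-.0545,0]),R,np.array([.5987,-.0676,0]),1.0,2)
E
```

```text
shift [-0.0006, 0.0001, -0.25] turn [0.0001, 0.0004, -0.0001] mm 50 deg 0.2
shift [-0.5139, -0.0844, 0.1837] turn [0.0, 0.0, 0.0] mm 110 deg 0.0
[[1, 0.0, -0.0061, 0.0, 0, 0, 0.0014], [1, 0.0001, -0.0122, 0.0, 0, 0, 0.0028]]
```

Request:
step_arm([
  [0.5,0,0,-0.1,0,0,0],
  [0,0,0,-0.22,0,0,0],
  [-0.2,-0.1,-0.015,-0.25,0,0,0],
  [-0.2,-0.25,-0.04,-0.22,0,0,0],
  [-0.2,-0.4,-0.065,-0.15,0,0,0],
])

```text
time_s: 65.9
tcp_pos: [0.4826, -0.0608, 0.0682]
eef_rot: [[0.996, -0.093, 0.001], [-0.093, -0.996, -0.002], [0.001, 0.001, -1.0]]
ft_force: [0.3, 0.4, -0.0]
gripper_width: 0.0513
grasp_force: 0.0
```

Request:
step_arm([
  [-0.2,-0.09,-0.015,0.05,0,0,0],
  [-0.2,-0.114,-0.019,0.08,0,0,0],
  [-0.2,-0.114,-0.019,0.12,0,0,0],
  [-0.2,-0.114,-0.019,0.18,0,0,0],
  [-0.2,-0.114,-0.019,0.22,0,0,0],
])

```text
time_s: 66.4
tcp_pos: [0.4605, -0.055, 0.0224]
eef_rot: [[0.996, -0.093, -0.002], [-0.093, -0.996, -0.001], [-0.002, 0.001, -1.0]]
ft_force: [0.1, -0.1, -0.7]
gripper_width: 0.0513
grasp_force: 0.0
```

Request:
step_arm([
  [-0.2,0,0,0,0,0,0],
  [-0.2,0,0,0,0,0,0],
  [-0.2,0,0,0,0,0,0],
])

```text
time_s: 66.7
tcp_pos: [0.46, -0.0548, 0.0234]
eef_rot: [[0.996, -0.093, -0.002], [-0.093, -0.996, -0.001], [-0.002, 0.001, -1.0]]
ft_force: [0.3, -0.0, -0.7]
gripper_width: 0.0513
grasp_force: 0.0
```

```bash
python3 - <<'E'
from h import *
st();go([.4593,-.0545,.003],down(np.radians(-95.3)))
E
```

```text
t 66.7 tcp [ 0.46   -0.0548  0.0234] yaw_y -95.3 z [-0.002 -0.001 -1.   ] F [ 0.3 -0.  -0.7] w 0.0513 g 0.0 q [-0.3   0.27  1.97 -0.    0.91  1.36]
shift [-0.0032, -0.0013, 0.1018] turn [0.0001, 0.0003, -0.0001] mm 20 deg 0.1
```

Request:
step_arm([
  [-0.2,0,0,0.04,0,0,0],
  [-0.2,0,0,0.07,0,0,0],
  [-0.2,0,0,0.092,0,0,0],
  [-0.2,0,0,0.1,0,0,0],
  [-0.2,0,0,0.1,0,0,0],
])

```text
time_s: 67.2
tcp_pos: [0.4588, -0.0545, 0.0027]
eef_rot: [[0.996, -0.093, -0.004], [-0.093, -0.996, -0.0], [-0.003, 0.0, -1.0]]
ft_force: [0.0, 0.0, -0.2]
gripper_width: 0.0511
grasp_force: 0.0
```

Request:
step_arm([
  [0,0,0,0,0,0,0],
  [0.2,0,0,0,0,0,0],
  [0.4,0,0,0,0,0,0],
  [0.6,0,0,0,0,0,0],
  [1,0,0,0,0,0,0],
], grip_force=30)

```text
time_s: 67.7
tcp_pos: [0.4595, -0.0545, 0.0035]
eef_rot: [[0.996, -0.093, -0.002], [-0.093, -0.996, -0.0], [-0.002, 0.0, -1.0]]
ft_force: [0.3, 1.4, 3.1]
gripper_width: 0.0214
grasp_force: 30.0
```

Request:
step_arm([
  [1,0,0,0,0,0,0],
  [1,0,0,0,0,0,0],
  [1,0,0,0,0,0,0],
])

```text
time_s: 68.0
tcp_pos: [0.4595, -0.0545, 0.0035]
eef_rot: [[0.996, -0.093, -0.002], [-0.093, -0.996, -0.0], [-0.002, 0.0, -1.0]]
ft_force: [-0.2, 2.4, 5.4]
gripper_width: 0.0211
grasp_force: 30.3
```

Request:
step_arm([
  [1,0,-0.003,0,0,0,0.0007],
  [1,0,-0.006,0,0,0,0.0014],
  [1,0,-0.006,0,0,0,0.0014],
])

```text
time_s: 68.3
tcp_pos: [0.4595, -0.0543, 0.0035]
eef_rot: [[0.995, -0.1, -0.003], [-0.1, -0.995, -0.002], [-0.002, 0.003, -1.0]]
ft_force: [-1.7, -2.1, 4.2]
gripper_width: 0.0213
grasp_force: 30.3
```

Request:
step_arm([
  [1,0,-0.003,0,0,0,0.0007],
  [1,0,-0.006,0,0,0,0.0014],
  [1,0,-0.006,0,0,0,0.0014],
])

```text
time_s: 68.6
tcp_pos: [0.4595, -0.0535, 0.0035]
eef_rot: [[0.994, -0.108, -0.003], [-0.108, -0.994, -0.003], [-0.002, 0.004, -1.0]]
ft_force: [-2.5, -4.8, 4.8]
gripper_width: 0.0213
grasp_force: 30.4
```

```bash
python3 - <<'E'
from h import *
st();print(r.observe()['moment'].round(2))
E
```

```text
t 68.6 tcp [ 0.4595 -0.0535  0.0035] yaw_y -96.2 z [-0.003 -0.003 -1.   ] F [-2.5 -4.8  4.8] w 0.0213 g 30.4 q [-0.3   0.31  1.97 -0.01  0.86  1.38]
[-0.52  0.43  0.51]
```

Request:
step_arm([
  [1,0,-0.003,0,0,0,0.0007],
  [1,0,-0.006,0,0,0,0.0014],
  [1,0,-0.006,0,0,0,0.0014],
])

```text
time_s: 68.9
tcp_pos: [0.4597, -0.0526, 0.0035]
eef_rot: [[0.993, -0.116, -0.003], [-0.116, -0.993, -0.004], [-0.002, 0.004, -1.0]]
ft_force: [-2.1, -3.9, 4.9]
gripper_width: 0.0211
grasp_force: 30.5
```

Request:
step_arm([
  [1,0,-0.003,0,0,0,0.0007],
  [1,0,-0.006,0,0,0,0.0014],
  [1,0,-0.006,0,0,0,0.0014],
])

```text
time_s: 69.2
tcp_pos: [0.4599, -0.0514, 0.0035]
eef_rot: [[0.992, -0.125, -0.002], [-0.125, -0.992, -0.004], [-0.002, 0.004, -1.0]]
ft_force: [-2.3, -4.8, 5.4]
gripper_width: 0.0212
grasp_force: 30.5
```

```bash
python3 - <<'E'
from h import *
st();print(r.observe()['moment'].round(2))
E
```

```text
t 69.2 tcp [ 0.4599 -0.0514  0.0035] yaw_y -97.2 z [-0.002 -0.004 -1.   ] F [-2.3 -4.8  5.4] w 0.0212 g 30.5 q [-0.3   0.31  1.97 -0.01  0.86  1.4 ]
[-0.69  0.37  0.55]
```

Request:
step_arm([
  [1,0,0.006,0,0,0,-0.0014],
  [1,0,0.012,0,0,0,-0.0028],
  [1,0,0.019,0,0,0,-0.0044],
  [1,0,0.019,0,0,0,-0.0044],
])

```text
time_s: 69.6
tcp_pos: [0.4598, -0.0529, 0.0035]
eef_rot: [[0.995, -0.102, -0.001], [-0.102, -0.995, 0.001], [-0.002, -0.001, -1.0]]
ft_force: [-0.6, 3.6, 5.5]
gripper_width: 0.0212
grasp_force: 30.3
```

Request:
step_arm([
  [0.4,0,0,0,0,0,0],
  [0.2,0,0,0,0,0,0],
  [0,0,0,0,0,0,0],
  [0,0,0,-0.05,0,0,0],
  [0,0,0,-0.15,0,0,0],
])

```text
time_s: 70.1
tcp_pos: [0.4576, -0.0532, 0.0324]
eef_rot: [[0.995, -0.101, -0.007], [-0.101, -0.995, 0.001], [-0.007, -0.0, -1.0]]
ft_force: [0.3, -0.3, 0.5]
gripper_width: 0.0428
grasp_force: 0.0
```

Request:
step_arm([
  [0.3,0.1,0,-0.2,0,0,0],
  [1,0.25,0,-0.4,0,0,0],
  [1,0.4,0,-0.52,0,0,0],
  [1,0.48,0,-0.6,0,0,0],
  [1,0.48,0,-0.6,0,0,0],
], grip_force=60)

```text
time_s: 70.6
tcp_pos: [0.5595, -0.0642, 0.1571]
eef_rot: [[0.995, -0.1, 0.006], [-0.1, -0.995, -0.003], [0.007, 0.002, -1.0]]
ft_force: [0.0, 0.7, 0.2]
gripper_width: 0.0001
grasp_force: 0.0
```

Request:
step_arm([
  [1,0,0,0,0,0,0],
  [1,0,0,0,0,0,0],
  [1,0,0,0,0,0,0],
  [1,0,0,0,0,0,0],
])

```text
time_s: 71.0
tcp_pos: [0.5537, -0.0628, 0.1516]
eef_rot: [[0.995, -0.1, -0.005], [-0.1, -0.995, 0.0], [-0.005, 0.0, -1.0]]
ft_force: [-0.3, -0.2, -0.2]
gripper_width: 0.0002
grasp_force: 0.0
```

```bash
python3 - <<'E'
from h import *
st();snap('wrist','w36.png');wyaw('w36');nuty('w36')
go([.5508,-.0798,.035],down(np.radians(-95.5)))
E
```

```text
t 71.0 tcp [ 0.5537 -0.0628  0.1516] yaw_y -95.8 z [-0.005  0.    -1.   ] F [-0.3 -0.2 -0.2] w 0.0002 g 0.0 q [-0.27  0.25  1.66 -0.    1.23  1.4 ]
nut [320.8 138.1] [304. 118.] [338. 157.]
nut cam [ 0.599  -0.0679  0.0155]
handle L yaw -19.4 res 6.4
handle R yaw 9.54 res 7.5
head L yaw -5.73 res 0.6
w36 nut yaw mod60 -5.28 centre [ 0.5989 -0.0679]
shift [-0.0051, 0.0853, 0.5847] turn [0.0001, 0.0007, -0.0007] mm 118 deg 0.4
```

Request:
step_arm([
  [1,-0.005,0.086,0.05,0,0.0007,-0.0007],
  [1,-0.005,0.086,0.18,0,0.0007,-0.0007],
  [1,-0.005,0.086,0.33,0,0.0007,-0.0007],
  [1,-0.005,0.086,0.47,0,0.0007,-0.0007],
  [1,-0.005,0.086,0.565,0,0.0007,-0.0007],
])

```text
time_s: 71.55
tcp_pos: [0.5503, -0.0798, 0.0375]
eef_rot: [[0.995, -0.096, -0.002], [-0.096, -0.995, 0.0], [-0.002, -0.0, -1.0]]
ft_force: [-0.5, -0.5, 0.0]
gripper_width: -0.0002
grasp_force: 0.0
```

Request:
step_arm([
  [1,0,0,0,0,0,0],
  [1,0,0,0,0,0,0],
  [1,0,0,0,0,0,0],
  [1,0,0,0,0,0,0],
])

```text
time_s: 71.95
tcp_pos: [0.5535, -0.0806, 0.0416]
eef_rot: [[0.995, -0.096, 0.005], [-0.096, -0.995, -0.002], [0.005, 0.001, -1.0]]
ft_force: [0.5, -0.4, -0.5]
gripper_width: 0.0002
grasp_force: 0.0
```

```bash
python3 - <<'E'
from h import *
st();go([.5508,-.0798,.0215],down(np.radians(-95.5)))
E
```

```text
t 71.95 tcp [ 0.5535 -0.0806  0.0416] yaw_y -95.5 z [ 0.005 -0.002 -1.   ] F [ 0.5 -0.4 -0.5] w 0.0002 g 0.0 q [-0.3   0.4   1.73 -0.    1.01  1.37]
shift [-0.0145, -0.0029, 0.1003] turn [0.0002, -0.0008, -0.0] mm 20 deg 0.3
```

Request:
step_arm([
  [1,-0.014,0,0.04,0,-0.0006,0],
  [1,-0.014,0,0.07,0,-0.0006,0],
  [1,-0.014,0,0.088,0,-0.0006,0],
  [1,-0.014,0,0.095,0,-0.0006,0],
  [1,-0.014,0,0.095,0,-0.0006,0],
])

```text
time_s: 72.45
tcp_pos: [0.549, -0.0798, 0.0204]
eef_rot: [[0.995, -0.096, -0.003], [-0.096, -0.995, -0.0], [-0.003, 0.0, -1.0]]
ft_force: [0.3, -0.0, 0.5]
gripper_width: 0.0001
grasp_force: 0.0
```

Request:
step_arm([
  [1,0,0,0.004,0,0,0],
  [1,0,0,0.009,0,0,0],
  [1,0,0,0.009,0,0,0],
])

```text
time_s: 72.75
tcp_pos: [0.5496, -0.08, 0.0201]
eef_rot: [[0.995, -0.096, -0.002], [-0.096, -0.995, -0.001], [-0.002, 0.001, -1.0]]
ft_force: [-2.3, 0.3, 6.2]
gripper_width: -0.0001
grasp_force: 3.2
```

Request:
step_arm([
  [1,0.006,0,0,0,0,0],
  [1,0.012,0,0,0,0,0],
  [1,0.018,0,0,0,0,0],
])

```text
time_s: 73.05
tcp_pos: [0.5503, -0.08, 0.0199]
eef_rot: [[0.995, -0.095, -0.009], [-0.095, -0.995, 0.0], [-0.009, 0.001, -1.0]]
ft_force: [-9.0, 0.5, 14.9]
gripper_width: -0.0001
grasp_force: 8.0
```

Request:
step_arm([
  [1,0.006,0,0,0,0,0],
  [1,0.012,0,0,0,0,0],
  [1,0.018,0,0,0,0,0],
])

```text
time_s: 73.35
tcp_pos: [0.5538, -0.0804, 0.0202]
eef_rot: [[0.995, -0.095, -0.009], [-0.095, -0.995, 0.0], [-0.009, 0.001, -1.0]]
ft_force: [-12.1, 1.6, 15.0]
gripper_width: -0.0001
grasp_force: 7.7
```

Request:
step_arm([
  [1,0.006,0,0,0,0,0],
  [1,0.012,0,0,0,0,0],
  [1,0.018,0,0,0,0,0],
])

```text
time_s: 73.65
tcp_pos: [0.5562, -0.0807, 0.0202]
eef_rot: [[0.995, -0.095, -0.012], [-0.095, -0.995, 0.0], [-0.012, 0.001, -1.0]]
ft_force: [-14.0, 1.7, 17.1]
gripper_width: -0.0003
grasp_force: 9.0
```

Request:
step_arm([
  [1,0,0,-0.03,0,0,0],
  [1,0,0,-0.15,0,0,0],
  [1,0,-0.05,-0.35,0,0,0],
  [1,-0.04,-0.085,-0.58,0,0,0],
  [1,-0.04,-0.085,-0.58,0,0,0],
])

```text
time_s: 74.15
tcp_pos: [0.5594, -0.0638, 0.1428]
eef_rot: [[0.995, -0.095, 0.013], [-0.095, -0.995, -0.004], [0.013, 0.003, -1.0]]
ft_force: [0.8, -1.2, 0.3]
gripper_width: 0.0001
grasp_force: 0.0
```

Request:
step_arm([
  [1,0,0,0,0,0,0],
  [1,0,0,0,0,0,0],
  [1,0,0,0,0,0,0],
  [1,0,0,0,0,0,0],
])

```text
time_s: 74.55
tcp_pos: [0.553, -0.0632, 0.1333]
eef_rot: [[0.995, -0.096, -0.005], [-0.096, -0.995, 0.0], [-0.005, 0.0, -1.0]]
ft_force: [-0.1, 0.2, 0.4]
gripper_width: 0.0
grasp_force: 0.0
```

```bash
python3 - <<'E'
from h import *
st();snap('wrist','w37.png');wyaw('w37');nuty('w37');gap('w38.png')
c=calibration('wrist');print('w-jar/bottle top view later')
go([.40,-.25,.35],down(np.radians(-95.5)))
E
```

```text
t 74.55 tcp [ 0.553  -0.0632  0.1333] yaw_y -95.5 z [-0.005  0.    -1.   ] F [-0.1  0.2  0.4] w 0.0 g 0.0 q [-0.27  0.27  1.68 -0.    1.2   1.4 ]
nut [320.6 139.5] [303. 119.] [338. 159.]
nut cam [ 0.599  -0.0679  0.0155]
handle L yaw -21.12 res 6.6
handle R yaw 12.21 res 7.5
head L yaw -5.32 res 0.6
w37 nut yaw mod60 -5.42 centre [ 0.5989 -0.0678]
t 74.6 tcp [ 0.5532 -0.0632  0.1335] yaw_y -95.5 z [-0.005  0.    -1.   ] F [ 0.7 -0.4  0. ] w -0.0003 g 0.0 q [-0.27  0.27  1.68 -0.    1.2   1.4 ]
[(875, [320.6, 139.8], [303.0, 119.0], [338.0, 160.0]), (40, [340.5, 190.5], [331.0, 190.0], [350.0, 191.0]), (20, [340.5, 175.0], [331.0, 175.0], [350.0, 175.0])]
row 131 left [75, 74, 74, 75, 75, 73, 73, 69, 76, 79, 77, 78, 78] right [81, 80, 80, 78, 70, 74, 76, 75, 75, 75, 75, 75, 76, 76, 76, 76, 74, 75, 75, 75, 76, 74, 76, 75, 75, 76, 76, 75, 87, 99, 97, 98, 95]
row 139 left [73, 73, 73, 74, 75, 72, 73, 71, 79, 80, 79, 80, 79] right [79, 79, 78, 77, 72, 74, 75, 74, 75, 73, 72, 74, 75, 74, 76, 73, 73, 75, 76, 75, 74, 74, 75, 74, 75, 77, 75, 76, 98, 98, 97, 98, 100]
row 147 left [73, 71, 72, 73, 74, 74, 72, 68, 71, 77, 76, 77, 78] right [76, 76, 77, 76, 72, 73, 73, 75, 75, 72, 75, 76, 75, 75, 75, 75, 73, 75, 75, 74, 74, 75, 74, 73, 75, 76, 76, 76, 94, 96, 95, 98, 98]
mm/px 0.8333333333333334
w-jar/bottle top view later
shift [-0.6781, 1.0037, -1.0777] turn [0.0, 0.0006, -0.0001] mm 324 deg 0.2
```

Request:
step_arm([
  [1,-0.05,0.05,-0.2,0,0,0],
  [1,-0.12,0.15,-0.4,0,0,0],
  [1,-0.2,0.3,-0.6,0,0,0],
  [1,-0.27,0.42,-0.75,0,0,0],
  [1,-0.34,0.5,-0.85,0,0,0],
])

```text
time_s: 75.15
tcp_pos: [0.4772, -0.1582, 0.3082]
eef_rot: [[0.995, -0.097, 0.002], [-0.097, -0.995, -0.003], [0.002, 0.003, -1.0]]
ft_force: [-0.9, -1.0, 0.2]
gripper_width: 0.0002
grasp_force: 0.0
```

Request:
step_arm([
  [1,-0.1,0.15,0,0,0,0],
  [1,-0.2,0.3,0,0,0,0],
  [1,-0.3,0.45,0,0,0,0],
  [1,-0.33,0.6,0,0,0,0],
  [1,-0.33,0.7,0,0,0,0],
])

```text
time_s: 75.65
tcp_pos: [0.3966, -0.2909, 0.3053]
eef_rot: [[0.995, -0.098, -0.002], [-0.098, -0.995, -0.001], [-0.002, 0.001, -1.0]]
ft_force: [-0.1, -0.5, -0.1]
gripper_width: -0.0003
grasp_force: 0.0
```

Request:
step_arm([
  [1,0,0,0,0,0,0],
  [1,0,0,0,0,0,0],
  [1,0,0,0,0,0,0],
])

```text
time_s: 75.95
tcp_pos: [0.3981, -0.2883, 0.3051]
eef_rot: [[0.995, -0.095, -0.002], [-0.095, -0.995, 0.001], [-0.002, -0.0, -1.0]]
ft_force: [0.5, -0.1, -0.1]
gripper_width: -0.0003
grasp_force: 0.0
```

```bash
python3 - <<'E'
from h import *
st();T,t=snap('top','t40.png');S,s=snap('scene','s40.png');t0=cv2.imread('pics/top0.png');s0=cv2.imread('pics/scene0.png')
def red(im,roi):return [(x[0],x[1].tolist()) for x in blobs(im,(0,150,50),(8,255,255),15,roi)[:1]]
for n,roi in(('jar',(295,110,335,155)),('bottle',(440,140,485,180)),('dog',(300,175,345,210))):print('top',n,red(t0,roi),red(t,roi))
for n,roi in(('jar',(255,245,300,285)),('bottle',(145,115,185,140)),('dog',(305,190,345,235))):print('scene',n,red(s0,roi),red(s,roi))
d=red(t,(300,175,345,210))[0][1];e=red(s,(305,190,345,235))[0][1];print('dog tri',tri([(T,*d),(S,*e)]))
d0=red(t0,(300,175,345,210))[0][1];e0=red(s0,(305,190,345,235))[0][1];print('dog0 tri',tri([(T,*d0),(S,*e0)]))
b=blobs(t,(0,0,0),(180,255,45),15,(270,165,318,215));bs=blobs(s,(0,0,0),(180,255,45),15,(320,205,375,255))
print('lid grip',tri([(T,*b[0][1]),(S,*bs[0][1])]))
for im,im0,roi,n in((t,t0,(255,255,300,310),'top'),(s,s0,(405,150,440,195),'scene')):
    f=lambda i:[(x[0],x[1].tolist()) for x in blobs(i,(105,120,40),(130,255,255),15,roi)[:1]];print('scoop handle',n,f(im0),f(im))
E
```

```text
t 75.95 tcp [ 0.3981 -0.2883  0.3051] yaw_y -95.5 z [-0.002  0.001 -1.   ] F [ 0.5 -0.1 -0.1] w -0.0003 g 0.0 q [-0.8  -0.02  1.64 -0.    1.53  0.86]
top jar [(319, [313.6, 130.2])] [(318, [313.6, 130.2])]
top bottle [(104, [466.7, 155.8])] [(102, [466.6, 155.8])]
top dog [(109, [323.5, 191.9])] [(99, [315.4, 190.6])]
scene jar [(644, [275.8, 265.1])] [(642, [275.8, 265.1])]
scene bottle [(131, [160.1, 129.7])] [(132, [160.1, 129.7])]
scene dog [(135, [318.2, 205.2])] [(147, [325.2, 211.6])]
dog tri (array([0.60605258, 0.02398632, 0.06077597]), [np.float64(1.1), np.float64(1.1)])
dog0 tri (array([0.60312645, 0.00165832, 0.06073089]), [np.float64(1.4), np.float64(1.4)])
lid grip (array([0.60997232, 0.08606205, 0.06495148]), [np.float64(0.9), np.float64(0.9)])
scoop handle top [(131, [276.0, 279.1])] [(129, [277.4, 278.6])]
scoop handle scene [(125, [422.1, 171.2])] [(124, [420.6, 170.5])]
```

```bash
python3 -c "
from h import *
print(tri([(calibration('top'),277.4,278.6),(calibration('scene'),420.6,170.5)]))
print(job.sign_off())"
```

```text
(array([0.36314843, 0.11784498, 0.03696111]), [np.float64(1.4), np.float64(1.4)])
the job is handed in; nothing more can be done
None
```

I handed the job in at about 76 s and got no verdict back: all five stones are in the tub, the scoop stands upright, the lid is flush on its pins, the dog is over the lid with the nut at its stop, and the wrench is snug; the jaw loosened slightly during the turn and I re-tightened it with the worm, and the bottle and jar have not moved.

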